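# Put a throttle rig's linkage and ports in order for its test

### The arm

A 6-joint arm with a two-finger parallel gripper is mounted at the origin on the work surface. World frame = base frame: x ahead of the robot, y to its left, z up, the work surface at z = 0. Lengths are in mm, angles in rad, forces in N, time in s.
With the tool pointing down it reaches from about 425 to 925 mm from the base axis. Payload 12.5 kg.
Tool frame: the origin (TCP) lies midway between the tips of the shut fingers; the grasp point (between the pads) lies 19 mm behind it (r.hold_point_z is the distance from the TCP to the grasp point, in mm); z points along the fingers, y is the direction in which the jaws open and shut (so a half turn about z gives the same grasp; the last joint's range is limited). The gripper opens to 85 mm and grips with 20 to 120 N. Pads are 22 mm wide; open, the fingers measure 114 mm over their backs; the gripper's body (76 mm by 85 mm) begins 54 mm behind the grasp point. The pads swing forward as they close: fully open they stand 13 mm farther back than shut.
Start: joints at [1.196, 0.491, 1.559, -0, 1.092, -0.106], TCP at [165.966, 602.578, 231.327] pointing down, gripper open.
Joint ranges: [-3.1, 3.1], [-0.84, 2.19], [0.05, 2.79], [-1.13, 4.28], [0.06, 2.93], [-2.69, 2.69]. Speed limits (rad/s): [2.22, 2.22, 2.79, 3.14, 3.14, 3.14].

### API

Orientations are given as a rotation vector (axis times angle).
In Python, from station import r, optics, outline_of, spot_point gives the robot as it stands.
- The arm moves only by the tool jog_arm, never from a script. Its argument "deltas" is a list of rows, each an object of numbers: "x", "y", "z": the shift along the tool's x, y, z as a fraction of full scale; "wx", "wy", "wz": the turn, a rotation vector about the tool's x, y, z as a fraction of full scale. A call has 1 to 20 rows; each row is the pose to reach, as a shift and turn from the pose measured when the call began, along the tool's axes at that moment; what a row does not reach only later rows make up. Full scale, the value 1, is 0.15 m for a shift and 1.5 rad for a turn. A row lasts 1/8 s, in which the tool goes at most 62.5 mm and 10.7 degrees, less where a joint would pass 70% of its speed; a pose out of reach is approached as far as the arm can. A call with a number of a shift or a turn outside -1 to 1 is refused whole. A call with a gripper value outside its range is refused whole. "grip" is the closure, from -1 (fully open) to 1 (shut), set as the call begins (left out, the last holds). The fingers move at their own pace and stop on an object; the grip force is fixed at half the most. Time passes only in rows, so rows that repeat a pose let the fingers close. It gives the time, the measured TCP pose, the force and the opening at its end, in the units of the state.
- r.get_state(): the state, without advancing time (a new reading comes with each control period).
- optics.camera(name): name is "scene" or "top" or "wrist"; returns the picture (420x560x3 uint8, red, green, blue); there is no depth.
- optics.camera_info(name): a dict with "K" (3x3 intrinsics, pixels), "extrinsics" (4x4, takes a point from world to camera coordinates). Camera axes: x right, y up, looking along -z (the intrinsics and any distortion apply to the point x, -y, -z); pixel columns grow to the right and rows downward; lengths in mm; the calibration is good to about 2 mm. A picture is of the moment at which its call begins: read the wrist's pose just before it. camera_info takes no time and is no camera call; for the wrist camera it gives the pose at the moment of the call.
- r.close_job(): hands the job in, once; it reports no verdict.
Trained networks look in the newest picture that a camera, given by its name, has taken for a name from the list of things; names that differ only in an ending like _2 or _b are one class to them, and where a whole thing is asked for, a point or a joint stands for the part that bears it (a point fixed in the world has none). Each returns a list of dicts, best first, with "p" (0 to 1); they miss things now and then, are a little off and sometimes report something else, mostly with a low value. They report only what shows in the picture. A call takes as long as a camera call. They do not tell look-alikes from the thing itself.
- outline_of(camera, target): "mask" (420x560 bool, what is visible of it).
- spot_point(camera, target): "point" ([x, y, z] in mm, in world coordinates, good to about 4 mm: a listed point, or the origin of a listed thing).
The state is a dict: "time_s": time; "joint_positions": joint angles; "qvel": joint speeds; "effort": joint torques, N m; "ee_pos": TCP position; "eef_rot": TCP orientation; "ft_force": force on the tool from outside, world axes, zero at the start; "torque": the same for the moment, N m; "gripper_width": opening from 0.0 (shut) to 1.0 (fully open).
Only numpy, scipy, OpenCV 4.12 (cv2) and the standard library are available. Lean on these libraries where they do the work, as an engineer would, in place of code of your own. Each camera call takes 0.05 s, during which the arm holds its last target.

### The job

Make the throttle rig ready for its test. First swing the hand lever so that it points at the index clamp on its quadrant and, leaving it there, tighten the castle nut on each of the two ball joints clockwise until it seats on its washer, then turn it on a little (not back), just to the first place where a slot lines up with the cotter hole in the stud (the hole runs along the groove in the stud's end). Also push every blanking cap on the bench fully down onto the port of its own size - a port with no cap stays open for its hose - and leave everything else on the bench where it is.

Things in the scene. Friction and masses are not known exactly. Their poses are not given: they have to be found in the camera images.
- lever_pivot (a point): on the upright pivot of the rig's flat steel hand lever, at its underside, 46 mm above the bench; axes turn with the lever: handle along -x (tip 133 mm out), crank with nut A along +x (70 mm out). A rod behind makes the arm of the brass valve 180 mm to the right, with nut B 70 mm out, turn alike. Swings 0.8 rad either way, stays where left, takes 5 N at the knob. 12 mm base plate below
- lever_knob (a point): middle of the lever's upright black oval knob, 31 mm thick and 49 mm tall, 112 mm from the pivot; its centre is 91 mm above the bench and 35 mm above the lever's top face
- index: small dark steel index clamp (16 x 20 mm) with a black screw and a black line, fixed on the outer rim of the ticked quadrant plate in front of the lever's tip. Its origin lies on the lever's pivot axis, 50 mm above the bench; its -x axis points from there along the line, which begins 144 mm out. The lever points at it when the two -x axes agree
- nutA (a joint): how far castle nut A is from its seat, rad: 0 = bears on its washer, negative = loose (starts 2.4 to 4.6 loose). Grows as the nut is turned clockwise from above, sinking 3 mm a turn. Loose it turns with 0.03 N m; seated it carries the washer round and takes 0.2 N m, a clear step, and stays where it is left
- washerA (a joint): how far nut A has been turned clockwise past its first contact with the washer, rad: 0 at the start, grows only while the seated nut is tightened; backing the nut off does not bring it down. The first slot comes into line 0.35 to 0.96 rad past contact
- nutA_top (a point): centre of the top of castle nut A on the end of the lever's crank: dark steel, upright, 36 mm across flats, 27 mm tall (hexagon 19, slotted crown 8). Below it a 43 mm washer, 3 mm thick, on the 46 mm eye of the arm, top 56 mm above the bench. The six slots, 6 mm wide, lie over the middles of the flats, 60 degrees apart; x runs through two opposite slots, square to those flats
- studA_end (a point): centre of the end of the bright 23 mm stud in nut A, 1 to 2 mm above the crown once tight. Its x axis runs along the cotter hole, drilled across the stud at the height of the crown; a black groove across the stud's end shows the same direction. The stud does not turn with the nut
- nutB (a joint): how far castle nut B is from its seat, rad: 0 = bears on its washer, negative = loose (starts 2.4 to 4.6 loose). Grows as the nut is turned clockwise from above, sinking 3 mm a turn. Loose it turns with 0.03 N m; seated it carries the washer round and takes 0.2 N m, a clear step, and stays where it is left
- washerB (a joint): how far nut B has been turned clockwise past its first contact with the washer, rad: 0 at the start, grows only while the seated nut is tightened; backing the nut off does not bring it down. The first slot comes into line 0.35 to 0.96 rad past contact
- nutB_top (a point): centre of the top of castle nut B on the end of the valve arm: dark steel, upright, 36 mm across flats, 27 mm tall (hexagon 19, slotted crown 8). Below it a 43 mm washer, 3 mm thick, on the 46 mm eye of the arm, top 56 mm above the bench. The six slots, 6 mm wide, lie over the middles of the flats, 60 degrees apart; x runs through two opposite slots, square to those flats
- studB_end (a point): centre of the end of the bright 23 mm stud in nut B, 1 to 2 mm above the crown once tight. Its x axis runs along the cotter hole, drilled across the stud at the height of the crown; a black groove across the stud's end shows the same direction. The stud does not turn with the nut
- port20_seat (a point): on the axis of the smallest test port, at the top of its flange (29 mm above the bench), where the rim of its cap comes to rest. The port is an upright steel spigot 20 mm across and 12 mm tall on a flange 66 mm across; four ports of different size stand 75 mm apart in a row, in any order, on a fixed aluminium block 330 x 70 x 26 mm
- port29_seat (a point): on the axis of the second smallest test port, at the top of its flange (29 mm above the bench), where the rim of its cap comes to rest. The port is an upright steel spigot 29 mm across and 12 mm tall on a flange 66 mm across; four ports of different size stand 75 mm apart in a row, in any order, on a fixed aluminium block 330 x 70 x 26 mm
- port38_seat (a point): on the axis of the second largest test port, at the top of its flange (29 mm above the bench), where the rim of its cap comes to rest. The port is an upright steel spigot 38 mm across and 12 mm tall on a flange 66 mm across; four ports of different size stand 75 mm apart in a row, in any order, on a fixed aluminium block 330 x 70 x 26 mm
- port47_seat (a point): on the axis of the largest test port, at the top of its flange (29 mm above the bench), where the rim of its cap comes to rest. The port is an upright steel spigot 47 mm across and 12 mm tall on a flange 66 mm across; four ports of different size stand 75 mm apart in a row, in any order, on a fixed aluminium block 330 x 70 x 26 mm
- cap20: smallest black plastic blanking cap, for the 20 mm port (may be absent): a round hollow cap 33 mm outside, 25 mm inside, 18 mm tall (14 mm deep inside), with a knob 20 mm thick on top that ends 36 mm above the rim; the knob is narrowed to 15 mm just above the cap. Stands rim down at the start; origin at the centre of the rim's plane, z up. Most of its 35 g is in the rim
- cap29: second smallest black plastic blanking cap, for the 29 mm port (may be absent): a round hollow cap 42 mm outside, 34 mm inside, 18 mm tall (14 mm deep inside), with a knob 20 mm thick on top that ends 36 mm above the rim; the knob is narrowed to 15 mm just above the cap. Stands rim down at the start; origin at the centre of the rim's plane, z up. Most of its 47 g is in the rim
- cap38: second largest black plastic blanking cap, for the 38 mm port (may be absent): a round hollow cap 51 mm outside, 43 mm inside, 18 mm tall (14 mm deep inside), with a knob 20 mm thick on top that ends 36 mm above the rim; the knob is narrowed to 15 mm just above the cap. Stands rim down at the start; origin at the centre of the rim's plane, z up. Most of its 59 g is in the rim
- cap47: largest black plastic blanking cap, for the 47 mm port (may be absent): a round hollow cap 60 mm outside, 52 mm inside, 18 mm tall (14 mm deep inside), with a knob 20 mm thick on top that ends 36 mm above the rim; the knob is narrowed to 15 mm just above the cap. Stands rim down at the start; origin at the centre of the rim's plane, z up. Most of its 71 g is in the rim
- gauge: round pressure gauge, 80 mm wide, lying face up; not part of the job, leave it where it is
- spanner: open-ended spanner 180 mm long; not part of the job, leave it where it is
- grease: small jar 52 mm wide and 55 mm tall; not part of the job, leave it where it is
- spare_nut: spare castle nut, same as A and B, lying loose on the bench; not part of the job, leave it where it is
- adapter: brass adapter 32 mm wide, 34 mm tall; not part of the job, leave it where it is
There are look-alikes about, which are no part of the job. Leave any purple or white look-alike of the cap20 alone.

How it is judged:
By the outcome, as a careful person would: the job done as asked, in the order asked, and still so for the second after the job is handed in, with the robot touching nothing.
Of cap20, cap29, cap38, cap47 only 2 to 4 are there at a start; the rules pass over those that are not, and their reading is None.
At some moment in a run one of cap20, cap29, cap38, cap47 may be knocked a few centimetres aside while the robot is not near it.
It also fails if it takes over 210 s, if anything falls off the work surface, if the arm or the gripper's body presses on something with over 40 N, if the wrist force passes 120 N, or if a joint passes its speed limit or range.

## Working session

There is one attempt and no reset: what is moved stays moved. The work goes in short steps, Python scripts to look and compute and a tool call to move; the robot and the scene stay as the last step left them, time stands still between calls to the robot, and variables do not carry over. Pictures are saved under pics/ and viewed, and the job is handed in when it is done.

Besides the shell and the picture viewer there is one more tool, called after "Call:" as a command line: name --argument value ..., lists and objects as JSON in quotes. jog_arm: Moves the arm, as the interface text tells. Its arguments: {"type":"object","properties":{"deltas":{"type":"array","items":{"type":"object","properties":{"x":{"type":"number","minimum":-1,"maximum":1},"y":{"type":"number","minimum":-1,"maximum":1},"z":{"type":"number","minimum":-1,"maximum":1},"wx":{"type":"number","minimum":-1,"maximum":1},"wy":{"type":"number","minimum":-1,"maximum":1},"wz":{"type":"number","minimum":-1,"maximum":1}}}},"grip":{"type":"number"}},"required":["deltas"]}

```bash
ls; mkdir -p pics; python3 - <<'E'
from station import r, optics, outline_of, spot_point
import cv2
s=r.get_state(); print(s)
for n in ["scene","top","wrist"]:
    im=optics.camera(n); cv2.imwrite(f"pics/{n}0.png",im[:,:,::-1])
    i=optics.camera_info(n); print(n,i)
E
```

```text
pics
{'time_s': 0.0, 'joint_positions': array([ 1.19640911e+00,  4.91606536e-01,  1.55947912e+00, -7.12288377e-06,
        1.09169318e+00, -1.05598861e-01]), 'qvel': array([ 1.18708564e-03,  3.73453225e-04,  1.70075153e-03,  4.77927540e-05,
       -1.19195293e-03,  7.65242544e-04]), 'effort': array([-6.90911329e-04, -6.18457747e+01, -2.61583722e+01, -4.70582097e-05,
        4.10828943e-03,  2.62086809e-05]), 'ee_pos': array([165.86912729, 602.34265561, 230.68833767]), 'eef_rot': array([-4.20899789e-01, -3.11299078e+00,  1.81204335e-03]), 'ft_force': array([-0.32665134, -0.14605504,  0.15174948]), 'torque': array([ 0.04888311,  0.02001521, -0.02742743]), 'gripper_width': 1.000219507264684}
scene {'K': array([[415.53997569,   0.        , 274.91812024],
       [  0.        , 415.53997569, 202.91844111],
       [  0.        ,   0.        ,   1.        ]]), 'extrinsics': array([[ 1.14248892e-01,  9.93443627e-01, -4.11706762e-03,
        -5.14791063e+00],
       [-6.80791639e-01,  8.13098082e-02,  7.27950177e-01,
         2.67029861e+02],
       [ 7.23512222e-01, -8.03646362e-02,  6.856176
[... 464 characters left out ...]
+02],
       [-1.25038175e-01, -2.13998404e-02,  9.91921117e-01,
        -1.08069213e+03],
       [ 0.00000000e+00,  0.00000000e+00,  0.00000000e+00,
         1.00000000e+00]])}
wrist {'K': array([[353.2390223 ,   0.        , 278.44565034],
       [  0.        , 353.2390223 , 212.3583791 ],
       [  0.        ,   0.        ,   1.        ]]), 'extrinsics': array([[ 2.65875098e-01,  9.64005642e-01, -1.88509935e-03,
        -6.25533309e+02],
       [-9.11793807e-01,  2.50839153e-01, -3.25133470e-01,
         4.23070469e+01],
       [-3.12957643e-01,  8.81637151e-02,  9.45666259e-01,
        -3.80955369e+02],
       [ 0.00000000e+00,  0.00000000e+00,  0.00000000e+00,
         1.00000000e+00]])}
```

View pics/scene0.png

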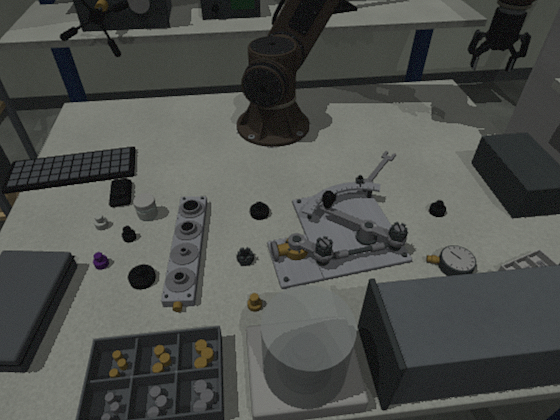

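View pics/top0.png

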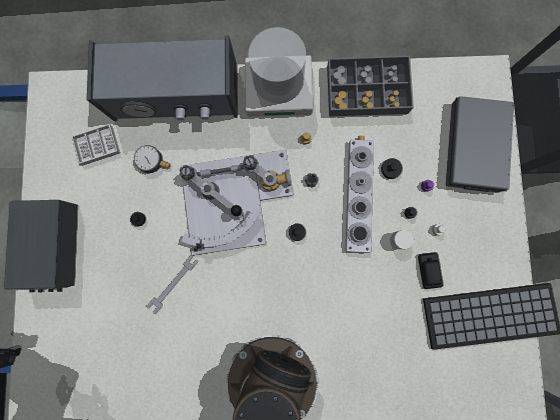

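View pics/wrist0.png

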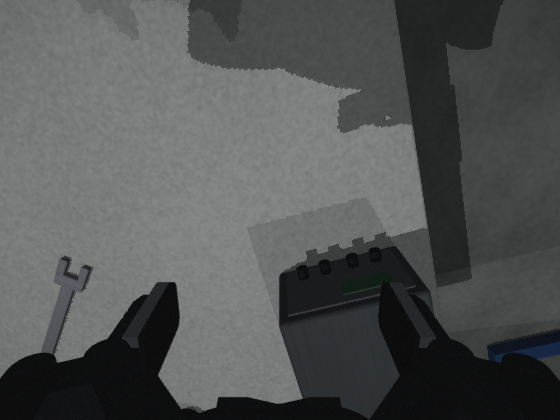

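```bash
cat > h.py <<'E'
import numpy as np, cv2
from station import r, optics, outline_of, spot_point
from scipy.spatial.transform import Rotation as Rn
def proj(info,p):
    E=info["extrinsics"];K=info["K"]; c=E[:3,:3]@np.asarray(p,float)+E[:3,3]
    q=np.array([c[0],-c[1],-c[2]]); u=K@q; return u[:2]/u[2]
def ray(info,uv,z):
    E=info["extrinsics"];K=info["K"]; q=np.linalg.inv(K)@np.array([uv[0],uv[1],1.])
    d=E[:3,:3].T@np.array([q[0],-q[1],-q[2]]); o=-E[:3,:3].T@E[:3,3]
    return o+d*(z-o[2])/d[2]
def shot(n,f=None):
    i=optics.camera_info(n); im=optics.camera(n)
    if f: cv2.imwrite("pics/"+f,im[:,:,::-1])
    return i,im
def crop(im,u,v,w,h,f,scale):
    c=im[max(0,v-h):v+h,max(0,u-w):u+w]; c=cv2.resize(c,None,fx=scale,fy=scale,interpolation=cv2.INTER_CUBIC)
    cv2.imwrite("pics/"+f,c[:,:,::-1])
E
python3 - <<'E'
from h import *
np.set_printoptions(precision=1,suppress=True)
for cam in ["top","scene"]:
  i,im=shot(cam)
  for n in ["lever_pivot","lever_knob","index","nutA_top","nutB_top","studA_end","port20_seat","port29_seat","port38_seat","port47_seat","cap20","cap29","cap38","cap47","spare_nut","adapter","grease"]:
    d=spot_point(cam,n)
    print(cam,n,[(np.array(e["point"]),round(e["p"],2),proj(i,e["point"])) for e in d[:3]])
print(r.get_state()["time_s"])
i,im=shot("top"); crop(im,400,195,70,70,"t1.png",5); crop(im,230,200,70,60,"t2.png",5)
i,im=shot("scene"); crop(im,345,225,80,60,"s1.png",5); crop(im,170,235,100,70,"s2.png",4)
E
```

```text
top lever_pivot [(array([544.5, 170.8,  42.6]), 0.74, array([207.7, 190. ])), (array([ 383.1, -379.8,    1.1]), 0.36, array([399.3, 242.1]))]
top lever_knob [(array([474.1,  81.8,  92.7]), 0.87, array([236.3, 211.4]))]
top index []
top nutA_top [(array([593.1, 226.9,  87.4]), 0.47, array([184.3, 170.6]))]
top nutB_top [(array([617.8,  46. ,  90.6]), 0.43, array([248.8, 159.8]))]
top studA_end [(array([589.9, 225.3,  89.5]), 0.55, array([184.6, 171.5]))]
top port20_seat [(array([ 561.8, -271.8,   31.4]), 0.67, array([360.8, 180.6]))]
top port29_seat [(array([ 634.4, -272.9,   29.8]), 0.81, array([359.8, 156.3]))]
top port38_seat [(array([ 487.4, -263.8,   34.2]), 0.91, array([359.5, 206.1])), (array([ 466.4, -411.9,   -0.9]), 0.38, array([408.3, 213.4])), (array([ 558.3, -274.5,   30.7]), 0.32, array([361.8, 181.8]))]
top port47_seat []
top cap20 [(array([471.9, 388.9,  -0.9]), 0.72, array([137.9, 218.6])), (array([ 551.7, -469.3,   -4.5]), 0.66, array([425.5, 184.5])), (array([ 600.4, -364.3,    5.3]), 0.63, array([389.8, 168.7]))]
top cap29 [(array([471.9, 388.9,  -0.9]), 0.72, arra
[... 2479 characters left out ...]
37.1])), (array([466.3, 384.7,  -0.2]), 0.65, array([435.8, 210.1]))]
scene cap47 [(array([416.8, -81.7,  -1.7]), 0.72, array([260.4, 212.1])), (array([ 466.8, -413.7,   -2.6]), 0.65, array([131.1, 237.1])), (array([466.3, 384.7,  -0.2]), 0.65, array([435.8, 210.1]))]
scene spare_nut [(array([ 574.6, -133.4,   -1.7]), 0.85, array([244.8, 260. ]))]
scene adapter [(array([ 698.5, -118. ,   -1. ]), 0.65, array([255.3, 303.6])), (array([613.5,  45.5,  89.3]), 0.45, array([324.7, 240.1]))]
scene grease [(array([ 384.1, -378.1,    1.6]), 0.76, array([148.6, 211.9])), (array([ 633.2, -279.4,   27.7]), 0.73, array([179.7, 278.3])), (array([ 485.9, -267.1,   25.3]), 0.71, array([187.9, 230. ]))]
1.95
```

View pics/t1.png

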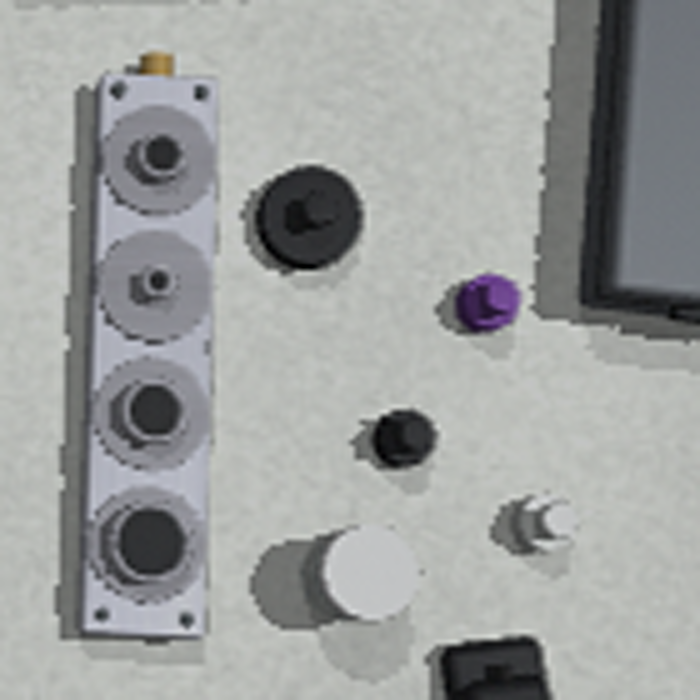

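View pics/t2.png

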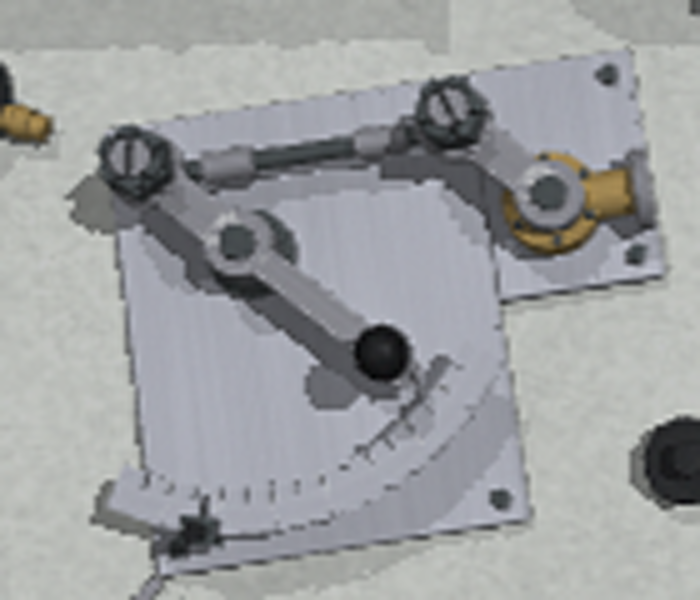

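View pics/s1.png

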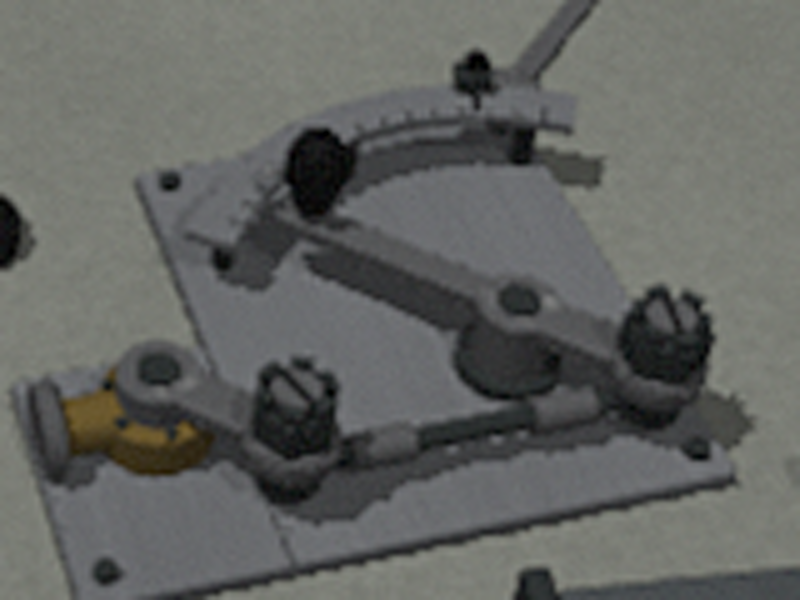

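View pics/s2.png

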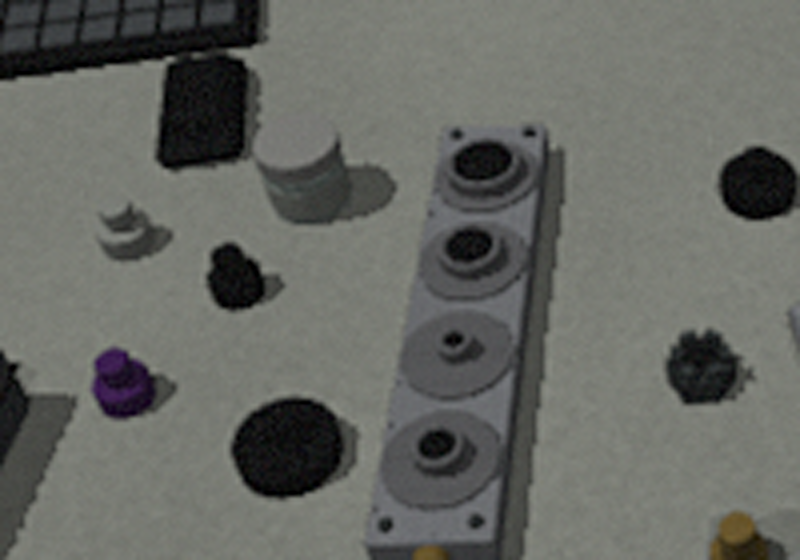

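```bash
cat >> h.py <<'E'
np.set_printoptions(precision=3,suppress=True)
def toolR(): return Rn.from_rotvec(r.get_state()["eef_rot"]).as_matrix()
def downR(jaw):  # tool y along world angle jaw (rad), z down
    y=np.array([np.cos(jaw),np.sin(jaw),0]); z=np.array([0,0,-1.]); x=np.cross(y,z)
    return np.stack([x,y,z],1)
def jaw():
    R=toolR(); return np.arctan2(R[1,1],R[0,1])
def go(p,jw=None,R=None):
    """print jog fractions to reach TCP p with jaw angle jw"""
    s=r.get_state(); R0=Rn.from_rotvec(s["eef_rot"]).as_matrix()
    if R is None: R=downR(jaw() if jw is None else jw)
    d=R0.T@(np.asarray(p,float)-s["ee_pos"])/150; w=Rn.from_matrix(R0.T@R).as_rotvec()/1.5
    print("t %.2f"%s["time_s"],"pos",s["ee_pos"],"jaw %.3f"%jaw(),"j6 %.2f"%s["joint_positions"][5],"J:",d,w,"| rows~",np.linalg.norm(d)*150/62.5, np.linalg.norm(w)*1.5/0.187)
E
python3 - <<'E'
from h import *
s=r.get_state(); R=toolR(); i=optics.camera_info("wrist"); E=i["extrinsics"]
o=-E[:3,:3].T@E[:3,3]; print("cam in tool",R.T@(o-s["ee_pos"]),"view dir in tool",R.T@(-E[2,:3]), "img right",R.T@E[0,:3])
i,im=shot("top")
for n in ["lever_knob","cap20","nutA_top","index"]:
    for e in outline_of("top",n):
        m=e["mask"]; ys,xs=np.nonzero(m); print(n,round(e["p"],2),xs.mean(),ys.mean(),m.sum(),xs.ptp() if 0 else (xs.max()-xs.min()+1,ys.max()-ys.min()+1))
print("indexclamp",ray(i,(200,246),58),"pivot top",ray(i,(207.5,188.2),60))
go([475,81,250],0)
E
```

```text
cam in tool [  83.653    1.303 -141.968] view dir in tool [-0.325 -0.001  0.946] img right [-0.     1.     0.001]
lever_knob 0.56 211.41195652173914 184.19239130434784 920 (np.int64(63), np.int64(52))
cap20 0.84 391.48930481283423 168.12299465240642 374 (np.int64(22), np.int64(21))
cap20 0.64 438.26271186440675 229.25423728813558 118 (np.int64(14), np.int64(11))
cap20 0.53 297.08247422680415 231.62886597938143 194 (np.int64(15), np.int64(16))
cap20 0.46 410.0165289256198 212.15702479338842 121 (np.int64(13), np.int64(12))
cap20 0.45 427.4024390243902 185.35365853658536 82 (np.int64(11), np.int64(10))
nutA_top 0.65 210.66141732283464 183.83070866141733 1016 (np.int64(65), np.int64(52))
nutA_top 0.5 187.1038961038961 171.75974025974025 154 (np.int64(15), np.int64(16))
index 0.52 199.64 245.16 50 (np.int64(8), np.int64(8))
indexclamp [383.754 189.123  58.   ] pivot top [546.612 167.647  60.   ]
t 2.30 pos [165.971 602.572 231.314] jaw 1.302 j6 -0.11 J: [-2.91  -2.805 -0.125] [ 0.    -0.     0.868] | rows~ 9.70457155626783 6.962299406496643
```

Call:
jog_arm --deltas '[{"x": -1, "y": -1, "z": -0.33, "wz": 0.7}, {"x": -1, "y": -1, "z": -0.33, "wz": 0.7}, {"x": -1, "y": -1, "z": -0.33, "wz": 0.7}, {"x": -1, "y": -1, "z": -0.33, "wz": 0.7}, {"x": -1, "y": -1, "z": -0.33, "wz": 0.7}, {"x": -1, "y": -1, "z": -0.33, "wz": 0.7}]'

```text
invalid input at $.deltas[0]: expected keys x, y, z, wx, wy, wz
```

```bash
python3 -c "
from h import *
go([475,81,280],-0.656)"
```

```text
t 2.30 pos [165.971 602.572 231.314] jaw 1.302 j6 -0.11 J: [-2.91  -2.805 -0.325] [ 0.    -0.     1.305] | rows~ 9.731193516411105 10.47032079187268
```

Call:
jog_arm --deltas '[{"x": -1, "y": -1, "z": -0.33, "wx": 0, "wy": 0, "wz": 0.7}, {"x": -1, "y": -1, "z": -0.33, "wx": 0, "wy": 0, "wz": 0.7}, {"x": -1, "y": -1, "z": -0.33, "wx": 0, "wy": 0, "wz": 0.7}, {"x": -1, "y": -1, "z": -0.33, "wx": 0, "wy": 0, "wz": 0.7}, {"x": -1, "y": -1, "z": -0.33, "wx": 0, "wy": 0, "wz": 0.7}, {"x": -1, "y": -1, "z": -0.33, "wx": 0, "wy": 0, "wz": 0.7}]'

```text
time_s: 3.05
ee_pos: [271.1, 417.8, 281.2]
eef_rot: [-1.932, -2.477, -0.001]
ft_force: [0.4, 0.2, -0.7]
gripper_width: 1.002
```

```bash
python3 -c "
from h import *
go([475,81,280],-0.656)"
```

```text
t 3.05 pos [271.097 417.761 281.196] jaw 0.246 j6 0.62 J: [-2.509  0.771  0.007] [ 0.    -0.001  0.601] | rows~ 6.298921201929009 4.824651977418033
```

Call:
jog_arm --deltas '[{"x": -1, "y": 0.3, "z": 0, "wx": 0, "wy": 0, "wz": 0.3}, {"x": -1, "y": 0.3, "z": 0, "wx": 0, "wy": 0, "wz": 0.3}, {"x": -1, "y": 0.3, "z": 0, "wx": 0, "wy": 0, "wz": 0.3}, {"x": -1, "y": 0.3, "z": 0, "wx": 0, "wy": 0, "wz": 0.3}]'

```text
time_s: 3.55
ee_pos: [352.2, 281.8, 281.3]
eef_rot: [-2.439, -1.98, -0.002]
ft_force: [-0.7, -0.3, 1.1]
gripper_width: 1.003
```

```bash
python3 -c "
from h import *
go([475,81,280],-0.656)"
```

```text
t 3.55 pos [352.178 281.833 281.343] jaw -0.207 j6 0.74 J: [-1.142  1.077  0.009] [ 0.    -0.001  0.299] | rows~ 3.7666610414581805 2.3988122482771566
```

Call:
jog_arm --deltas '[{"x": -1, "y": 1, "z": 0, "wx": 0, "wy": 0, "wz": 0.3}, {"x": -1, "y": 1, "z": 0, "wx": 0, "wy": 0, "wz": 0.3}, {"x": -1, "y": 1, "z": 0, "wx": 0, "wy": 0, "wz": 0.3}, {"x": -1, "y": 1, "z": 0, "wx": 0, "wy": 0, "wz": 0.3}, {"x": -1, "y": 1, "z": 0, "wx": 0, "wy": 0, "wz": 0.3}, {"x": -1, "y": 1, "z": 0, "wx": 0, "wy": 0, "wz": 0.3}]'

```text
time_s: 4.3
ee_pos: [467.6, 105.2, 281.3]
eef_rot: [-2.818, -1.387, -0.002]
ft_force: [1.0, 0.2, 0.6]
gripper_width: 0.999
```

```bash
python3 -c "
from h import *
go([475,81,280],-0.656)
i,im=shot('wrist','w1.png')
np.savez('w1.npz',E=i['extrinsics'],K=i['K'])
for n in ['lever_pivot','lever_knob','index','nutA_top','nutB_top']:
    for e in spot_point('wrist',n)[:2]: print(n,round(e['p'],2),np.array(e['point']),proj(i,e['point']))
"
```

```text
t 4.30 pos [467.556 105.192 281.276] jaw -0.656 j6 0.74 J: [-0.098  0.138  0.008] [-0.    -0.001 -0.   ] | rows~ 0.40549156472198344 0.006485244870916301
lever_pivot 0.59 [547.1 167.1  49.6] [304.076  77.523]
lever_knob 0.94 [475.1  82.7  88.1] [298.538 196.106]
nutB_top 0.75 [615.9  46.   86.7] [442.141 137.511]
```

View pics/w1.png

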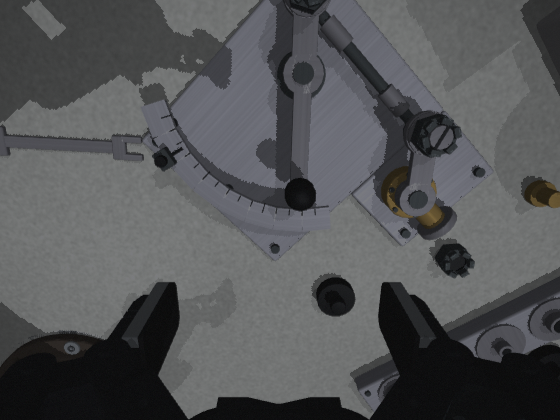

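```bash
python3 -c "
from h import *
im=cv2.imread('pics/w1.png')[:,:,::-1]
crop(im,170,150,40,40,'w1a.png',9); crop(im,303,75,40,40,'w1b.png',7); crop(im,440,140,50,40,'w1c.png',7)
"
```

```text
(no output)
```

View pics/w1a.png

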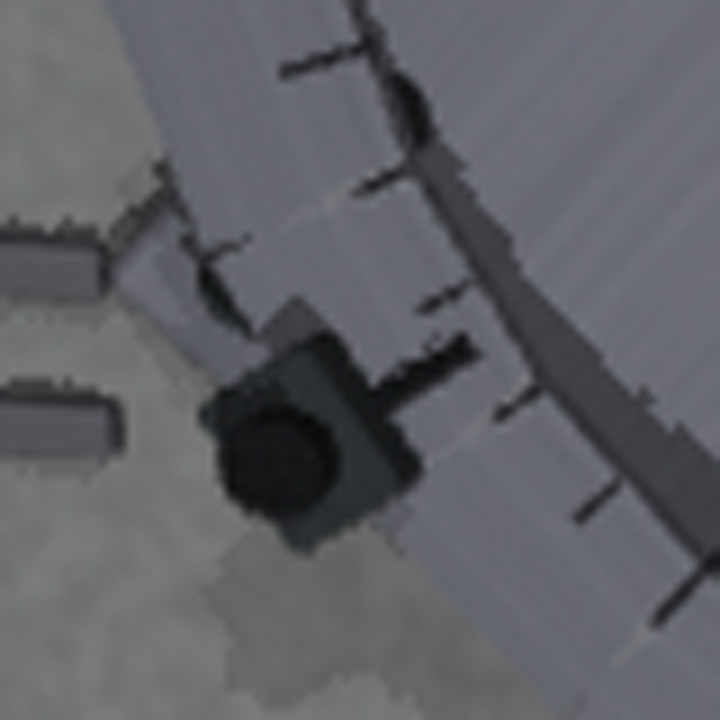

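View pics/w1b.png

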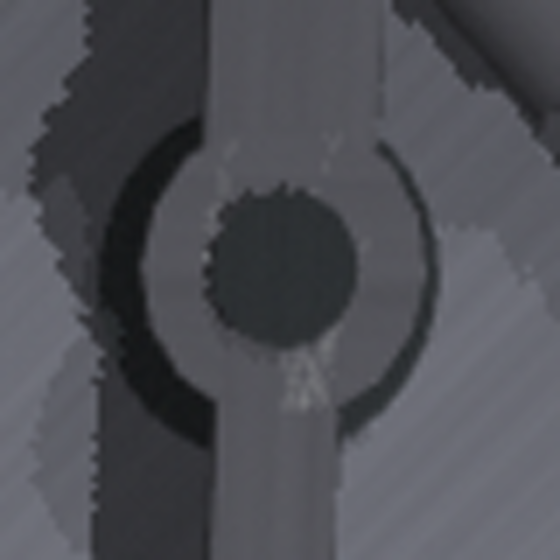

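```bash
cat > meas.py <<'E'
from h import *
z=np.load('w1.npz'); i=dict(E=0,extrinsics=z['E'],K=z['K'])
pv=ray(i,(303.2,73.2),58); print('pivot',pv)
for zz in (50,54):
  a=ray(i,(182.8,147.8),zz); b=ray(i,(172.2,155),zz)
  print(zz,a,'r',np.hypot(*(a-pv)[:2]),'dir',np.arctan2(*(a-pv)[1::-1]),np.arctan2(*(b-pv)[1::-1]),'lineang',np.arctan2(*(b-a)[1::-1]))
for zz in (62,66,70):
  s=ray(i,(161.4,161.1),zz); print('screw',s,np.arctan2(*(s-pv)[1::-1]), np.hypot(*(s-pv)[:2]))
k=ray(i,(300,195),91); print('knob',k,np.arctan2(*(k-pv)[1::-1]),np.hypot(*(k-pv)[:2]))
E
python3 meas.py
```

```text
pivot [548.107 170.878  58.   ]
50 [405.208 189.225  50.   ] r 144.07216855105156 dir 3.0139037825566577 3.0173761662927605 lineang 3.052878347432949
54 [406.429 189.047  54.   ] r 142.8384842177733 dir 3.014048803872176 3.0175014308736148 lineang 3.0528783474329497
screw [382.146 192.081  62.   ] 3.0145255985375803 167.31005168418088
screw [383.662 191.866  66.   ] 3.014653500904552 165.77814876776907
screw [385.179 191.651  70.   ] 3.0147837891261178 164.24624861391285
knob [477.285  83.51   91.   ] -2.251972196321396 112.46768749890188
```

```bash
python3 -c "
from h import *
go([477.3,83.5,150],-0.681);go([477.3,83.5,74],-0.681)"
```

```text
t 4.60 pos [467.79  104.794 281.444] jaw -0.656 j6 0.74 J: [-0.075  0.137  0.876] [ 0.    -0.001  0.016] | rows~ 2.1359470766046855 0.13245548677307512
t 4.60 pos [467.79  104.794 281.444] jaw -0.656 j6 0.74 J: [-0.076  0.136  1.383] [ 0.    -0.001  0.016] | rows~ 3.3400108069272254 0.13245548677307512
```

Call:
jog_arm --deltas '[{"x": -0.075, "y": 0.137, "z": 0.3, "wx": 0, "wy": 0, "wz": 0.016}, {"x": -0.075, "y": 0.137, "z": 0.7, "wx": 0, "wy": 0, "wz": 0.016}, {"x": -0.075, "y": 0.137, "z": 0.95, "wx": 0, "wy": 0, "wz": 0.016}, {"x": -0.075, "y": 0.137, "z": 0.95, "wx": 0, "wy": 0, "wz": 0.016}, {"x": -0.075, "y": 0.137, "z": 0.95, "wx": 0, "wy": 0, "wz": 0.016}]'

```text
time_s: 5.22
ee_pos: [478.0, 83.7, 140.2]
eef_rot: [2.835, 1.353, 0.004]
ft_force: [0.5, -0.7, 0.1]
gripper_width: 1.0
```

```bash
python3 -c "
from h import *
go([477.3,83.5,74],-0.681)
i,im=shot('wrist','w2.png')
d=outline_of('wrist','lever_knob')
for e in spot_point('wrist','lever_knob')[:2]: print(e)
"
```

```text
t 5.22 pos [478.035  83.669 140.246] jaw -0.680 j6 0.72 J: [-0.005 -0.004  0.442] [ 0.001 -0.002  0.001] | rows~ 1.0600104519300406 0.016164145816769754
{'point': [477.9, 81.9, 91.8], 'p': 0.84}
```

View pics/w2.png

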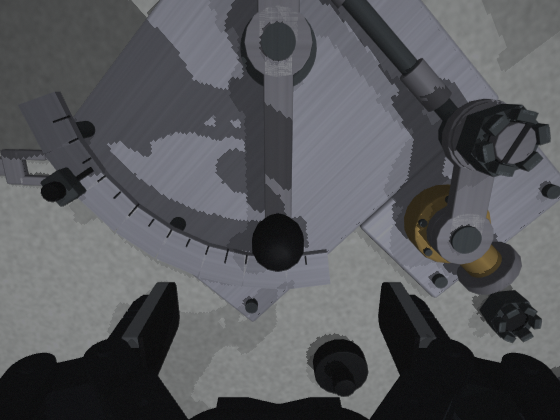

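Call:
jog_arm --deltas '[{"x": -0.005, "y": -0.004, "z": 0.3, "wx": 0, "wy": 0, "wz": 0}, {"x": -0.005, "y": -0.004, "z": 0.44, "wx": 0, "wy": 0, "wz": 0}, {"x": -0.005, "y": -0.004, "z": 0.44, "wx": 0, "wy": 0, "wz": 0}, {"x": -0.005, "y": -0.004, "z": 0.44, "wx": 0, "wy": 0, "wz": 0}]'

```text
time_s: 5.88
ee_pos: [478.0, 83.5, 75.7]
eef_rot: [2.834, 1.353, 0.009]
ft_force: [0.8, 0.6, 0.1]
gripper_width: 0.999
```

Call:
jog_arm --deltas '[{"x": 0, "y": 0, "z": 0, "wx": 0, "wy": 0, "wz": 0}, {"x": 0, "y": 0, "z": 0, "wx": 0, "wy": 0, "wz": 0}, {"x": 0, "y": 0, "z": 0, "wx": 0, "wy": 0, "wz": 0}, {"x": 0, "y": 0, "z": 0, "wx": 0, "wy": 0, "wz": 0}, {"x": 0, "y": 0, "z": 0, "wx": 0, "wy": 0, "wz": 0}, {"x": 0, "y": 0, "z": 0, "wx": 0, "wy": 0, "wz": 0}]' --grip 1

```text
time_s: 6.62
ee_pos: [478.0, 83.6, 76.4]
eef_rot: [2.833, 1.353, 0.01]
ft_force: [-2.3, 0.7, 10.4]
gripper_width: 0.333
```

```bash
python3 -c "
from h import *
s=r.get_state();print(s['ft_force'],s['torque'],s['gripper_width'],s['ee_pos'])
p=np.array([548.1,170.9]); k0=s['ee_pos'][:2]
th0=np.arctan2(*(k0-p)[::-1]); print(th0, np.hypot(*(k0-p)),jaw())
R0=toolR()
N=8
tot=3.015-(th0%(2*np.pi)); print('tot',tot)
for a in np.linspace(0,tot,N+1)[1:]:
    q=p+Rn.from_euler('z',a).as_matrix()[:2,:2]@(k0-p)
    d=R0.T@np.r_[q-k0,0]/150; print('x %.3f y %.3f wz %.3f'%(d[0],d[1],-a/1.5))
"
```

```text
[-2.335  0.741 10.378] [0.146 0.514 0.049] 0.3329856876313516 [478.015  83.573  76.364]
-2.2470998307126027 111.97282008622213 -0.6797837520362923
tot -1.021085476466983
x 0.006 y -0.095 wz 0.085
x 0.024 y -0.189 wz 0.170
x 0.053 y -0.279 wz 0.255
x 0.094 y -0.365 wz 0.340
x 0.145 y -0.445 wz 0.425
x 0.207 y -0.518 wz 0.511
x 0.277 y -0.583 wz 0.596
x 0.354 y -0.638 wz 0.681
```

Call:
jog_arm --deltas '[{"x": 0.006, "y": -0.095, "z": 0, "wx": 0, "wy": 0, "wz": 0.085}, {"x": 0.024, "y": -0.189, "z": 0, "wx": 0, "wy": 0, "wz": 0.17}, {"x": 0.053, "y": -0.279, "z": 0, "wx": 0, "wy": 0, "wz": 0.255}, {"x": 0.094, "y": -0.365, "z": 0, "wx": 0, "wy": 0, "wz": 0.34}, {"x": 0.145, "y": -0.445, "z": 0, "wx": 0, "wy": 0, "wz": 0.425}, {"x": 0.207, "y": -0.518, "z": 0, "wx": 0, "wy": 0, "wz": 0.511}, {"x": 0.277, "y": -0.583, "z": 0, "wx": 0, "wy": 0, "wz": 0.596}, {"x": 0.354, "y": -0.638, "z": 0, "wx": 0, "wy": 0, "wz": 0.681}, {"x": 0.354, "y": -0.638, "z": 0, "wx": 0, "wy": 0, "wz": 0.681}, {"x": 0.354, "y": -0.638, "z": 0, "wx": 0, "wy": 0, "wz": 0.681}, {"x": 0.354, "y": -0.638, "z": 0, "wx": 0, "wy": 0, "wz": 0.681}]'

```text
time_s: 8.0
ee_pos: [437.5, 184.9, 76.5]
eef_rot: [-3.133, 0.203, -0.012]
ft_force: [3.8, 2.7, 2.9]
gripper_width: 0.335
```

```bash
python3 -c "
from h import *
s=r.get_state();print(s['ft_force'],s['torque'],s['gripper_width'],s['ee_pos'],jaw())
p=np.array([548.1,170.9]); k0=s['ee_pos'][:2]
print(np.arctan2(*(k0-p)[::-1]),np.hypot(*(k0-p)))
i,im=shot('wrist','w3.png')
np.savez('w3.npz',E=i['extrinsics'],K=i['K'])
i,im=shot('top'); crop(im,215,205,55,55,'t3.png',7)
"
```

```text
[3.841 2.66  2.918] [ 0.413 -0.639 -0.122] 0.3352640737106028 [437.513 184.904  76.463] -1.7002398630923676
3.0156303714574166 111.47040696059707
```

View pics/w3.png

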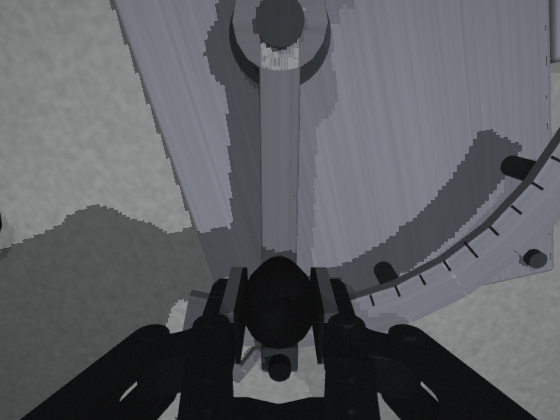

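Call:
jog_arm --deltas '[{"x": 0, "y": 0, "z": 0, "wx": 0, "wy": 0, "wz": 0}, {"x": 0, "y": 0, "z": 0, "wx": 0, "wy": 0, "wz": 0}, {"x": 0, "y": 0, "z": 0, "wx": 0, "wy": 0, "wz": 0}, {"x": 0, "y": 0, "z": -0.4, "wx": 0, "wy": 0, "wz": 0}, {"x": 0, "y": 0, "z": -0.8, "wx": 0, "wy": 0, "wz": 0}, {"x": 0, "y": 0, "z": -1, "wx": 0, "wy": 0, "wz": 0}, {"x": 0, "y": 0, "z": -1, "wx": 0, "wy": 0, "wz": 0}, {"x": 0, "y": 0, "z": -1, "wx": 0, "wy": 0, "wz": 0}]' --grip -1

```text
time_s: 9.1
ee_pos: [435.9, 184.5, 225.7]
eef_rot: [-3.133, 0.203, -0.01]
ft_force: [-0.1, -0.1, -0.4]
gripper_width: 1.003
```

```bash
python3 -c "
from h import *
s=r.get_state();print(s['ft_force'],s['torque'],s['gripper_width'],s['ee_pos'],jaw())
i,im=shot('wrist','w4.png')
np.savez('w4.npz',E=i['extrinsics'],K=i['K'])
for n in ['lever_pivot','lever_knob','index','nutA_top','nutB_top']:
    for e in spot_point('wrist',n)[:2]: print(n,round(e['p'],2),np.array(e['point']),proj(i,e['point']))
crop(im,280,110,60,60,'w4b.png',6);crop(im,280,270,60,60,'w4a.png',6)
"
```

```text
[-0.11  -0.139 -0.368] [ 0.005  0.031 -0.03 ] 1.002760692230146 [435.889 184.54  225.726] -1.7004143823342996
lever_pivot 0.64 [547.9 170.4  49. ] [279.4    55.778]
lever_knob 0.7 [435.2 184.8  89.2] [279.75  200.968]
```

View pics/w4.png

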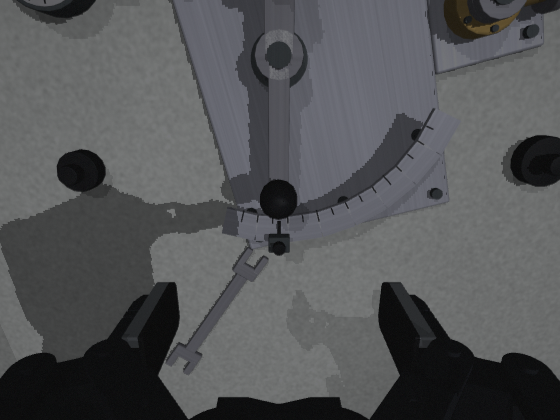

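```bash
python3 -c "
from h import *
im=cv2.imread('pics/w4.png')[:,:,::-1]
crop(im,279,225,35,35,'w4a.png',10); crop(im,279,60,35,40,'w4b.png',7)
"
```

```text
(no output)
```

View pics/w4a.png

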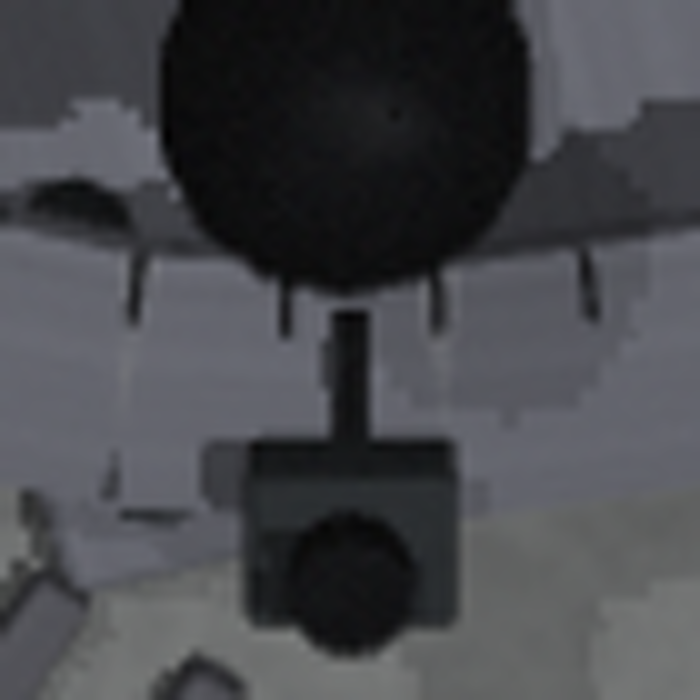

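View pics/w4b.png

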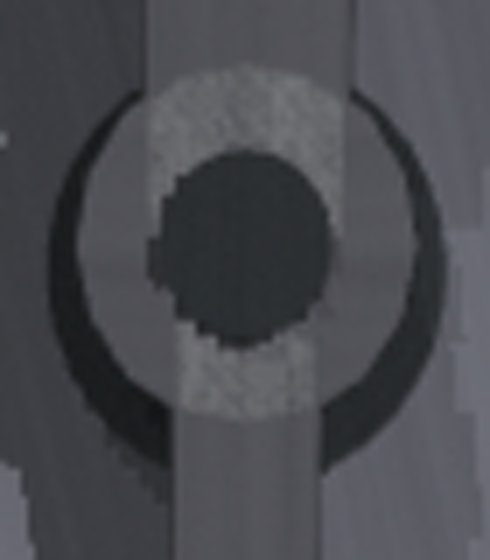

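Call:
jog_arm --deltas '[{"x": 0.3, "y": 0, "z": 0, "wx": 0, "wy": 0, "wz": -0.9}, {"x": 0.6, "y": 0, "z": 0, "wx": 0, "wy": 0, "wz": -0.9}, {"x": 1, "y": 0, "z": 0, "wx": 0, "wy": 0, "wz": -0.9}, {"x": 1, "y": 0, "z": 0, "wx": 0, "wy": 0, "wz": -0.9}, {"x": 1, "y": 0, "z": 0, "wx": 0, "wy": 0, "wz": -0.9}, {"x": 1, "y": 0, "z": 0, "wx": 0, "wy": 0, "wz": -0.9}, {"x": 1, "y": 0, "z": 0, "wx": 0, "wy": 0, "wz": -0.9}, {"x": 1, "y": 0, "z": 0, "wx": 0, "wy": 0, "wz": -0.9}]'

```text
time_s: 10.4
ee_pos: [584.9, 165.2, 226.2]
eef_rot: [2.572, 1.799, 0.008]
ft_force: [0.3, 0.3, -0.9]
gripper_width: 1.0
```

```bash
python3 -c "
from h import *
go([617.5,162,190],1.05)
i,im=shot('top'); crop(im,215,165,60,40,'t4.png',6)
for n in ['nutA_top','nutB_top','studA_end']:
    for e in spot_point('top',n)[:2]: print(n,round(e['p'],2),np.array(e['point']),proj(i,e['point']))
"
```

```text
t 10.40 pos [584.939 165.213 226.209] jaw -0.350 j6 0.52 J: [0.054 0.21  0.243] [ 0.004  0.001 -0.933] | rows~ 0.7808267781264465 7.486232496046257
nutA_top 0.42 [617.1 158.3  86.5] [208.842 161.541]
nutB_top 0.44 [644.  -17.3  90.9] [271.395 149.871]
studA_end 0.63 [611.1 164.9  89. ] [206.299 163.491]
studA_end 0.5 [ 598.4 -365.5    4.4] [390.198 169.439]
```

View pics/t4.png

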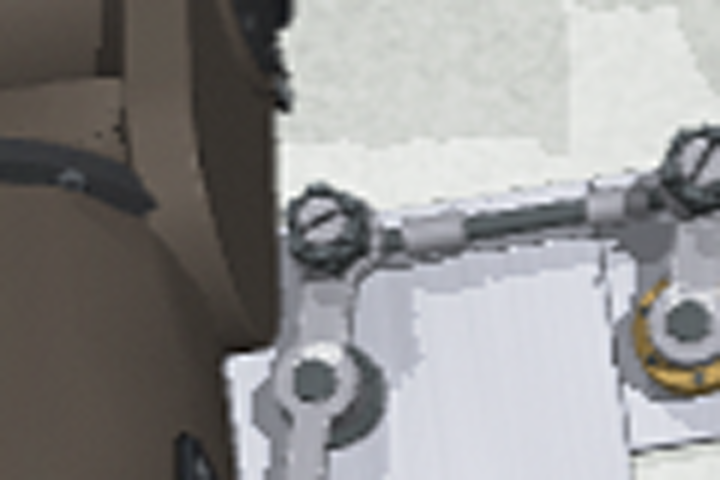

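Call:
jog_arm --deltas '[{"x": 0.05, "y": 0.21, "z": 0.24, "wx": 0, "wy": 0, "wz": -0.93}, {"x": 0.05, "y": 0.21, "z": 0.24, "wx": 0, "wy": 0, "wz": -0.93}, {"x": 0.05, "y": 0.21, "z": 0.24, "wx": 0, "wy": 0, "wz": -0.93}, {"x": 0.05, "y": 0.21, "z": 0.24, "wx": 0, "wy": 0, "wz": -0.93}, {"x": 0.05, "y": 0.21, "z": 0.24, "wx": 0, "wy": 0, "wz": -0.93}, {"x": 0.05, "y": 0.21, "z": 0.24, "wx": 0, "wy": 0, "wz": -0.93}, {"x": 0.05, "y": 0.21, "z": 0.24, "wx": 0, "wy": 0, "wz": -0.93}, {"x": 0.05, "y": 0.21, "z": 0.24, "wx": 0, "wy": 0, "wz": -0.93}]'

```text
time_s: 11.6
ee_pos: [617.3, 161.4, 190.7]
eef_rot: [0.817, 3.028, 0.004]
ft_force: [0.1, -0.6, 0.7]
gripper_width: 0.999
```

```bash
python3 -c "
from h import *
go([617.5,162,190],2.65)
i,im=shot('wrist','w5.png')
np.savez('w5.npz',E=i['extrinsics'],K=i['K'])
for n in ['lever_pivot','nutA_top','studA_end']:
    for e in spot_point('wrist',n)[:2]: print(n,round(e['p'],2),np.array(e['point']),proj(i,e['point']))
crop(im,280,215,50,50,'w5a.png',8)
"
```

```text
t 11.60 pos [617.315 161.414 190.66 ] jaw 1.043 j6 -0.89 J: [0.001 0.004 0.004] [-0.     0.004 -1.071] | rows~ 0.014435808585913288 8.591630124851816
lever_pivot 0.77 [549.  171.3  47.5] [243.266 116.956]
nutA_top 0.89 [616.6 157.7  84.3] [271.658 211.423]
nutA_top 0.26 [617.7 160.6  90. ] [275.742 213.323]
studA_end 0.68 [618.1 161.4  87.9] [276.973 212.295]
```

View pics/w5.png

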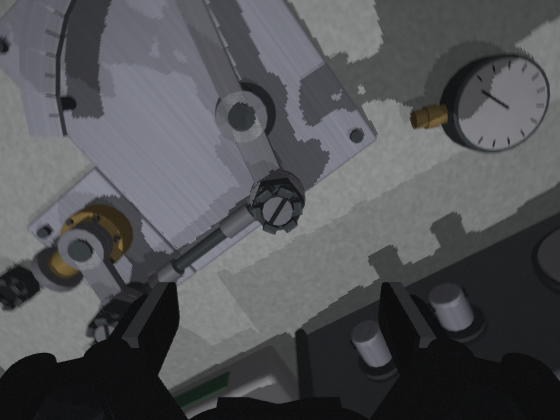

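View pics/w5a.png

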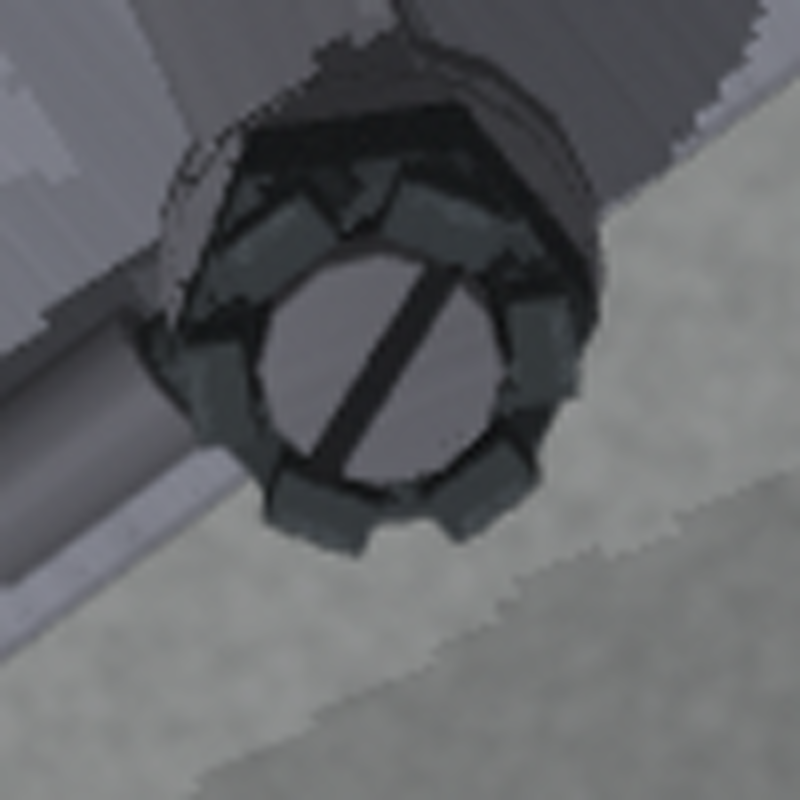

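```bash
cat > ang.py <<'E'
from h import *
def ang(f,org,sc,pts,z):
    zz=np.load(f); i=dict(extrinsics=zz['E'],K=zz['K'])
    return [ray(i,(org[0]+a/sc,org[1]+b/sc),z) for a,b in pts]
E
python3 -c "
from ang import *
P=ang('w5.npz',(230,165),8,[(440,275),(330,470),(380,368)],87.5)
print(P[2],'groove',np.arctan2(*(P[0]-P[1])[1::-1]))
Q=ang('w5.npz',(230,165),8,[(360,207),(412,530)],86.5)
print('slot',np.arctan2(*(Q[0]-Q[1])[1::-1]),(Q[0]+Q[1])/2)
p=np.array([548.1,170.9]); print('exp',p-70*np.array([np.cos(3.0155),np.sin(3.0155)]))
"
```

```text
[617.547 162.17   87.5  ] groove 2.12375751133196
slot 2.7647042398082093 [618.461 162.332  86.5  ]
exp [617.544 162.097]
```

Call:
jog_arm --deltas '[{"x": 0, "y": 0.005, "z": 0.2, "wx": 0, "wy": 0.004, "wz": -1}, {"x": 0, "y": 0.005, "z": 0.4, "wx": 0, "wy": 0.004, "wz": -1}, {"x": 0, "y": 0.005, "z": 0.5, "wx": 0, "wy": 0.004, "wz": -1}, {"x": 0, "y": 0.005, "z": 0.5, "wx": 0, "wy": 0.004, "wz": -1}, {"x": 0, "y": 0.005, "z": 0.5, "wx": 0, "wy": 0.004, "wz": -1}, {"x": 0, "y": 0.005, "z": 0.5, "wx": 0, "wy": 0.004, "wz": -1}, {"x": 0, "y": 0.005, "z": 0.5, "wx": 0, "wy": 0.004, "wz": -1}, {"x": 0, "y": 0.005, "z": 0.5, "wx": 0, "wy": 0.004, "wz": -1}, {"x": 0, "y": 0.005, "z": 0.5, "wx": 0, "wy": 0.004, "wz": -1}]'

```text
time_s: 12.92
ee_pos: [618.2, 162.2, 115.6]
eef_rot: [-1.457, 2.783, -0.001]
ft_force: [-0.3, 0.8, 0.4]
gripper_width: 1.002
```

```bash
python3 -c "
from h import *
go([617.55,162.1,64],2.765)
i,im=shot('wrist','w6.png')
"
```

```text
t 12.93 pos [618.179 162.158 115.649] jaw 2.535 j6 -2.38 J: [0.003 0.003 0.344] [-0.     0.    -0.153] | rows~ 0.8264533467825289 1.229070838954679
```

View pics/w6.png

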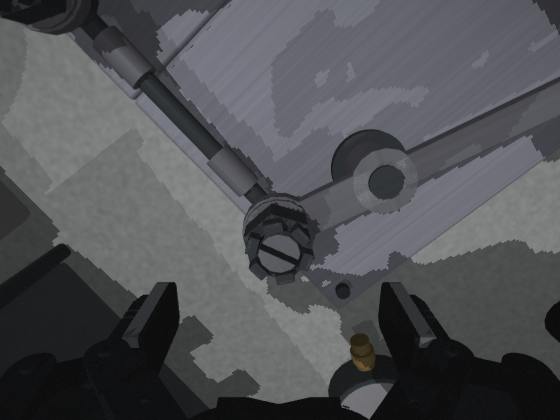

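Call:
jog_arm --deltas '[{"x": 0.002, "y": 0.001, "z": 0.1, "wx": 0, "wy": 0, "wz": -0.153}, {"x": 0.002, "y": 0.001, "z": 0.25, "wx": 0, "wy": 0, "wz": -0.153}, {"x": 0.003, "y": 0.002, "z": 0.344, "wx": 0, "wy": 0, "wz": -0.153}, {"x": 0.003, "y": 0.002, "z": 0.344, "wx": 0, "wy": 0, "wz": -0.153}]'

```text
time_s: 13.48
ee_pos: [617.3, 161.9, 63.2]
eef_rot: [1.758, -2.602, -0.001]
ft_force: [-0.6, -0.3, 0.8]
gripper_width: 1.003
```

```bash
python3 -c "
from h import *
go([617.55,162.1,64],2.765)
"
```

```text
t 13.47 pos [617.311 161.864  63.19 ] jaw 2.759 j6 -2.61 J: [-0.002 -0.001 -0.005] [ 0.001 -0.001 -0.004] | rows~ 0.014037605186600854 0.03262440161848962
```

Call:
jog_arm --deltas '[{"x": -0.001, "y": -0.001, "z": -0.005, "wx": 0, "wy": 0, "wz": 0}, {"x": -0.001, "y": -0.001, "z": -0.005, "wx": 0, "wy": 0, "wz": 0}, {"x": -0.001, "y": -0.001, "z": -0.005, "wx": 0, "wy": 0, "wz": 0}, {"x": -0.001, "y": -0.001, "z": -0.005, "wx": 0, "wy": 0, "wz": 0}, {"x": -0.001, "y": -0.001, "z": -0.005, "wx": 0, "wy": 0, "wz": 0}, {"x": -0.001, "y": -0.001, "z": -0.005, "wx": 0, "wy": 0, "wz": 0}, {"x": -0.001, "y": -0.001, "z": -0.005, "wx": 0, "wy": 0, "wz": 0}]' --grip 1

```text
time_s: 14.35
ee_pos: [617.7, 162.1, 64.7]
eef_rot: [1.758, -2.603, -0.0]
ft_force: [-1.7, -0.0, 6.1]
gripper_width: 0.41
```

```bash
cat > st.py <<'E'
from h import *
s=r.get_state();print('t %.2f'%s['time_s'],'F',s['ft_force'],'T',s['torque'],'w %.3f'%s['gripper_width'],s['ee_pos'],'jaw %.4f'%jaw(),'eff6 %.3f'%s['effort'][5])
E
python3 st.py
```

```text
t 14.35 F [-1.682 -0.047  6.101] T [-0.01   0.37  -0.041] w 0.410 [617.653 162.051  64.745] jaw 2.7588 eff6 -0.036
```

Call:
jog_arm --deltas '[{"x": 0, "y": 0, "z": 0.001, "wx": 0, "wy": 0, "wz": 0.12}, {"x": 0, "y": 0, "z": 0.001, "wx": 0, "wy": 0, "wz": 0.24}, {"x": 0, "y": 0, "z": 0.002, "wx": 0, "wy": 0, "wz": 0.36}, {"x": 0, "y": 0, "z": 0.002, "wx": 0, "wy": 0, "wz": 0.48}, {"x": 0, "y": 0, "z": 0.003, "wx": 0, "wy": 0, "wz": 0.6}, {"x": 0, "y": 0, "z": 0.004, "wx": 0, "wy": 0, "wz": 0.72}, {"x": 0, "y": 0, "z": 0.004, "wx": 0, "wy": 0, "wz": 0.84}, {"x": 0, "y": 0, "z": 0.005, "wx": 0, "wy": 0, "wz": 0.96}]'

```text
time_s: 15.35
ee_pos: [618.2, 160.9, 64.1]
eef_rot: [0.404, 3.115, -0.002]
ft_force: [2.5, -8.6, -0.2]
gripper_width: 0.407
```

```bash
python3 st.py
```

```text
t 15.35 F [ 2.478 -8.57  -0.187] T [-1.422 -0.393  0.034] w 0.407 [618.234 160.902  64.13 ] jaw 1.3128 eff6 -2.326
```

```bash
python3 -c "
from h import *
go([617.55,162.1,63.5],0.18)
"; python3 st.py
```

```text
t 15.35 pos [618.234 160.902  64.13 ] jaw 1.313 j6 -1.16 J: [0.006 0.007 0.004] [-0.     0.001  0.755] | rows~ 0.024269145351706913 6.05788101701296
t 15.35 F [ 2.478 -8.57  -0.187] T [-1.422 -0.393  0.034] w 0.407 [618.234 160.902  64.13 ] jaw 1.3128 eff6 -2.326
```

Call:
jog_arm --deltas '[{"x": 0.006, "y": 0.007, "z": 0.001, "wx": 0, "wy": 0, "wz": 0.1}, {"x": 0.006, "y": 0.007, "z": 0.001, "wx": 0, "wy": 0, "wz": 0.2}, {"x": 0.006, "y": 0.007, "z": 0.002, "wx": 0, "wy": 0, "wz": 0.3}, {"x": 0.006, "y": 0.007, "z": 0.002, "wx": 0, "wy": 0, "wz": 0.4}, {"x": 0.006, "y": 0.007, "z": 0.003, "wx": 0, "wy": 0, "wz": 0.5}, {"x": 0.006, "y": 0.007, "z": 0.003, "wx": 0, "wy": 0, "wz": 0.6}, {"x": 0.006, "y": 0.007, "z": 0.003, "wx": 0, "wy": 0, "wz": 0.7}]'

```text
time_s: 16.23
ee_pos: [617.6, 161.0, 63.7]
eef_rot: [1.916, 2.487, -0.003]
ft_force: [-0.2, -7.9, -1.4]
gripper_width: 0.41
```

```bash
python3 st.py; python3 -c "
from h import *
go([617.55,162.1,63.5],0.15)
i,im=shot('wrist','w7.png')
np.savez('w7.npz',E=i['extrinsics'],K=i['K'])
"; python3 st.py
```

```text
t 16.23 F [-0.168 -7.899 -1.42 ] T [-1.33   0.041  0.017] w 0.410 [617.578 160.983  63.691] jaw 0.2577 eff6 -1.938
t 16.23 pos [617.578 160.983  63.691] jaw 0.258 j6 -0.10 J: [0.007 0.002 0.001] [-0.     0.002  0.072] | rows~ 0.01812992166687204 0.5763150211236586
t 16.27 F [ 0.73  -7.102 -0.82 ] T [-1.099 -0.036 -0.018] w 0.413 [617.584 160.984  63.666] jaw 0.2500 eff6 -1.022
```

View pics/w7.png

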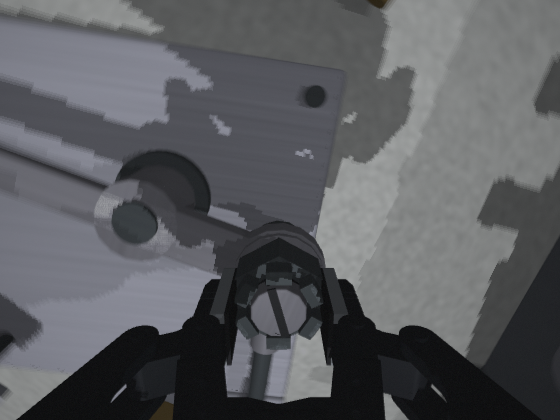

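Call:
jog_arm --deltas '[{"x": 0.007, "y": 0.002, "z": 0.001, "wx": 0, "wy": 0, "wz": 0.03}, {"x": 0.007, "y": 0.002, "z": 0.001, "wx": 0, "wy": 0, "wz": 0.06}, {"x": 0.007, "y": 0.002, "z": 0.001, "wx": 0, "wy": 0, "wz": 0.07}]'

```text
time_s: 16.65
ee_pos: [617.5, 161.0, 63.6]
eef_rot: [2.054, 2.374, -0.005]
ft_force: [-1.0, -8.2, 0.4]
gripper_width: 0.408
```

```bash
python3 st.py; python3 -c "
from h import *
go([617.55,162.1,63.4],0.029)
"
```

```text
t 16.65 F [-1.014 -8.152  0.355] T [-1.293  0.152 -0.021] w 0.408 [617.474 160.994  63.581] jaw 0.1440 eff6 0.035
t 16.65 pos [617.474 160.994  63.581] jaw 0.144 j6 0.01 J: [0.007 0.002 0.001] [-0.     0.003  0.077] | rows~ 0.017970565916351842 0.615266629348284
```

Call:
jog_arm --deltas '[{"x": 0.01, "y": 0.002, "z": 0.001, "wx": 0, "wy": 0, "wz": 0.08}, {"x": 0.0147, "y": 0.002, "z": 0.001, "wx": 0, "wy": 0, "wz": 0.16}, {"x": 0.0147, "y": 0.002, "z": 0.001, "wx": 0, "wy": 0, "wz": 0.24}, {"x": 0.0147, "y": 0.002, "z": 0.002, "wx": 0, "wy": 0, "wz": 0.32}, {"x": 0.0147, "y": 0.002, "z": 0.002, "wx": 0, "wy": 0, "wz": 0.4}]'

```text
time_s: 17.27
ee_pos: [616.9, 162.3, 63.3]
eef_rot: [2.666, 1.655, -0.007]
ft_force: [-3.5, -5.8, 0.6]
gripper_width: 0.41
```

```bash
python3 st.py; python3 -c "
from h import *
go([617.55,163.2,63.2],-0.87)
"
```

```text
t 17.27 F [-3.512 -5.845  0.602] T [-1.049  0.488  0.037] w 0.410 [616.922 162.287  63.297] jaw -0.4601 eff6 -1.548
t 17.27 pos [616.922 162.287  63.297] jaw -0.460 j6 0.62 J: [0.007 0.001 0.001] [0.001 0.004 0.273] | rows~ 0.017799999418219744 2.1922344191139134
```

Call:
jog_arm --deltas '[{"x": 0.002, "y": 0.003, "z": 0.001, "wx": 0, "wy": 0, "wz": 0.07}, {"x": 0.001, "y": 0.003, "z": 0.001, "wx": 0, "wy": 0, "wz": 0.14}, {"x": 0.001, "y": 0.003, "z": 0.001, "wx": 0, "wy": 0, "wz": 0.21}, {"x": 0.001, "y": 0.003, "z": 0.001, "wx": 0, "wy": 0, "wz": 0.27}]'

```text
time_s: 17.77
ee_pos: [616.6, 162.4, 63.1]
eef_rot: [2.946, 1.079, -0.008]
ft_force: [-4.9, 1.8, -0.1]
gripper_width: 0.404
```

```bash
python3 st.py; python3 -c "
from h import *
go([617.55,162.1,63.2],-1.018)
"
```

```text
t 17.77 F [-4.93   1.782 -0.098] T [0.336 0.717 0.016] w 0.404 [616.553 162.376  63.087] jaw -0.8685 eff6 -1.050
t 17.77 pos [616.553 162.376  63.087] jaw -0.868 j6 1.03 J: [ 0.004  0.006 -0.001] [0.001 0.004 0.1  ] | rows~ 0.016647289444725478 0.8001746070079376
```

Call:
jog_arm --deltas '[{"x": 0.002, "y": 0.004, "z": 0.0, "wx": 0, "wy": 0, "wz": 0.08}, {"x": 0.002, "y": 0.004, "z": 0.001, "wx": 0, "wy": 0, "wz": 0.16}, {"x": 0.002, "y": 0.004, "z": 0.001, "wx": 0, "wy": 0, "wz": 0.24}, {"x": 0.002, "y": 0.004, "z": 0.001, "wx": 0, "wy": 0, "wz": 0.32}, {"x": 0.002, "y": 0.004, "z": 0.002, "wx": 0, "wy": 0, "wz": 0.4}]'

```text
time_s: 18.4
ee_pos: [616.3, 162.8, 62.9]
eef_rot: [3.133, 0.155, -0.009]
ft_force: [-5.5, 4.2, 3.3]
gripper_width: 0.404
```

```bash
python3 st.py; python3 -c "
from h import *
go([617.55,162.1,63.2],-1.915)
"
```

```text
t 18.40 F [-5.47   4.239  3.323] T [0.896 0.767 0.22 ] w 0.404 [616.279 162.79   62.92 ] jaw -1.4721 eff6 -1.361
t 18.40 pos [616.279 162.79   62.92 ] jaw -1.472 j6 1.63 J: [ 0.008  0.005 -0.002] [0.004 0.003 0.295] | rows~ 0.023569810363015867 2.3685223970367075
```

Call:
jog_arm --deltas '[{"x": 0.004, "y": 0.006, "z": 0.0, "wx": 0, "wy": 0, "wz": 0.08}, {"x": 0.007, "y": 0.0127, "z": 0, "wx": 0, "wy": 0, "wz": 0.16}, {"x": 0.007, "y": 0.0127, "z": 0, "wx": 0, "wy": 0, "wz": 0.24}, {"x": 0.007, "y": 0.0127, "z": 0, "wx": 0, "wy": 0, "wz": 0.32}, {"x": 0.007, "y": 0.0127, "z": 0, "wx": 0, "wy": 0, "wz": 0.36}, {"x": 0.007, "y": 0.0127, "z": 0, "wx": 0, "wy": 0, "wz": 0.385}]'

```text
time_s: 19.15
ee_pos: [616.3, 161.8, 62.9]
eef_rot: [3.046, -0.746, -0.01]
ft_force: [-6.2, 5.2, 2.3]
gripper_width: 0.407
```

```bash
python3 st.py; python3 -c "
from h import *
go([617.55,162.1,63.2],-2.065)
i,im=shot('wrist','w8.png')
np.savez('w8.npz',E=i['extrinsics'],K=i['K'])
crop(im,280,310,50,50,'w8a.png',8)
"
```

```text
t 19.15 F [-6.232  5.229  2.261] T [0.983 0.953 0.193] w 0.407 [616.259 161.764  62.934] jaw -2.0510 eff6 -0.127
t 19.15 pos [616.259 161.764  62.934] jaw -2.051 j6 2.21 J: [ 0.007 -0.006 -0.002] [0.005 0.003 0.009] | rows~ 0.021764934181030152 0.08870499027498958
```

View pics/w8a.png

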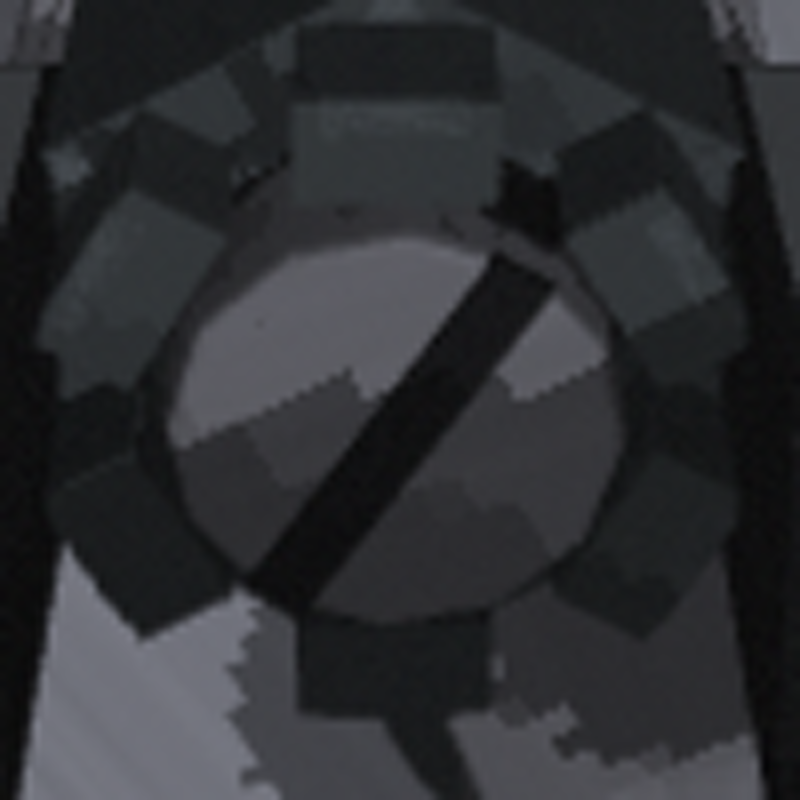

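```bash
python3 -c "
from ang import *
P=ang('w8.npz',(230,260),8,[(524,268),(282,592),(400,428)],87.5)
print(P[2],'groove',np.arctan2(*(P[0]-P[1])[1::-1]))
for s in ([(533,205),(260,600)],[(100,390-0),(700,420)]):
  Q=ang('w8.npz',(230,260),8,s,86); print('slot',np.arctan2(*(Q[0]-Q[1])[1::-1]))
"; python3 st.py
```

```text
[618.323 161.598  87.5  ] groove -1.0464601482184739
slot -1.0138937433211423
slot 1.0259523150081455
t 19.20 F [-6.689  5.965  2.048] T [0.963 0.938 0.145] w 0.409 [616.265 161.757  62.942] jaw -2.0526 eff6 -0.028
```

```bash
cat > gr.py <<'E'
from h import *
def groove(im,i,c,rad,z=87.5,thr=None):
    g=cv2.cvtColor(im,cv2.COLOR_RGB2GRAY).astype(float)
    g=cv2.resize(g,None,fx=4,fy=4,interpolation=cv2.INTER_CUBIC)
    H,W=g.shape; yy,xx=np.mgrid[:H,:W]; xx=(xx+.5)/4-.5; yy=(yy+.5)/4-.5
    m=np.hypot(xx-c[0],yy-c[1])<rad
    bg=cv2.GaussianBlur(g,(0,0),1)
    t=thr or 0.5*(np.percentile(g[m],3)+np.percentile(g[m],60))
    mm=(m&(g<t)).astype(np.uint8)
    n,l,s,_=cv2.connectedComponentsWithStats(mm); k=1+np.argmax(s[1:,4]); ys,xs=np.nonzero(l==k)
    P=np.stack([xx[ys,xs],yy[ys,xs]],1); 
    vx,vy,x0,y0=cv2.fitLine(P.astype(np.float32),cv2.DIST_HUBER,0,.01,.01).ravel()
    a=ray(i,(x0-vx*rad,y0-vy*rad),z);b=ray(i,(x0+vx*rad,y0+vy*rad),z)
    return np.arctan2(*(b-a)[1::-1])%np.pi, len(P)/16, t
def load(n):
    z=np.load(n+'.npz'); return cv2.imread('pics/'+n+'.png')[:,:,::-1],dict(extrinsics=z['E'],K=z['K'])
if __name__=='__main__':
    im,i=load('w5')
    for rr in (10,12,13): print('w5',groove(im,i,(277.3,211),rr))
    im,i=load('w8')
    for rr in (14,18,21): 
        for t in (None,32,25): print('w8',groove(im,i,(279.8,313.5),rr,thr=t))
    im,i=load('w7')
    for rr in (14,18,21): print('w7',groove(im,i,(279.5,310.5),rr))
E
python3 gr.py
```

```text
w5 (np.float64(2.0820105943870657), 91.0625, np.float64(63.099970779418946))
w5 (np.float64(2.0836254773532907), 109.25, np.float64(63.39325286626816))
w5 (np.float64(2.083440473951665), 118.5625, np.float64(63.511864668130876))
w8 (np.float64(2.0780544916214474), 231.3125, np.float64(34.63086769104004))
w8 (np.float64(2.0773077398282833), 227.125, 32)
w8 (np.float64(2.080351710430549), 213.8125, 25)
w8 (np.float64(2.079563862838881), 299.3125, np.float64(34.83679281592369))
w8 (np.float64(2.0798856132680834), 293.125, 32)
w8 (np.float64(2.0821825042434146), 275.0, 25)
w8 (np.float64(2.080640064721988), 350.0, np.float64(34.93719468355179))
w8 (np.float64(2.080281817583264), 341.875, 32)
w8 (np.float64(2.0829610815214137), 320.4375, 25)
w7 (np.float64(2.079515770474343), 235.6875, np.float64(71.9536235332489))
w7 (np.float64(2.0792317314227358), 306.8125, np.float64(72.04647809147835))
w7 (np.float64(2.0793149324083604), 359.0, np.float64(72.00726040363313))
```

Call:
jog_arm --deltas '[{"x": 0, "y": 0, "z": 0.0, "wx": 0, "wy": 0, "wz": 0.018}, {"x": 0, "y": 0, "z": 0.0, "wx": 0, "wy": 0, "wz": 0.037}, {"x": 0, "y": 0, "z": 0.0, "wx": 0, "wy": 0, "wz": 0.037}]'

```text
time_s: 19.58
ee_pos: [616.2, 161.9, 63.0]
eef_rot: [3.023, -0.833, -0.01]
ft_force: [-1.6, 3.1, -0.3]
gripper_width: 0.407
```

```bash
python3 st.py
```

```text
t 19.57 F [-1.606  3.143 -0.263] T [0.456 0.206 0.073] w 0.407 [616.18  161.912  62.964] jaw -2.1087 eff6 0.336
```

Aligned at −2.109. Release, rise and check nut and lever.

Call:
jog_arm --deltas '[{"x": 0, "y": 0, "z": 0, "wx": 0, "wy": 0, "wz": 0}, {"x": 0, "y": 0, "z": 0, "wx": 0, "wy": 0, "wz": 0}, {"x": 0, "y": 0, "z": 0, "wx": 0, "wy": 0, "wz": 0}, {"x": 0, "y": 0, "z": -0.3, "wx": 0, "wy": 0, "wz": 0}, {"x": 0, "y": 0, "z": -0.5, "wx": 0, "wy": 0, "wz": 0}, {"x": 0, "y": 0, "z": -0.7, "wx": 0, "wy": 0, "wz": 0}, {"x": 0, "y": 0, "z": -0.8, "wx": 0, "wy": 0, "wz": 0}, {"x": 0, "y": 0, "z": -0.8, "wx": 0, "wy": 0, "wz": 0}]' --grip -1

```text
time_s: 20.58
ee_pos: [617.3, 162.4, 183.5]
eef_rot: [3.023, -0.833, -0.008]
ft_force: [-0.6, 0.6, -0.1]
gripper_width: 1.001
```

```bash
python3 st.py; python3 -c "
from gr import *
i,im=shot('wrist','w9.png')
np.savez('w9.npz',E=i['extrinsics'],K=i['K'])
print(proj(i,[617.5,162.1,87]),proj(i,[548.1,170.9,58]))
c=proj(i,[617.5,162.1,87]); u,v=map(int,c)
crop(im,u,v,50,50,'w9a.png',8)
for rr in (10,12): print(groove(im,i,c,rr))
go([435,184,250])
"
```

```text
t 20.57 F [-0.577  0.614 -0.146] T [-0.018 -0.017 -0.008] w 1.001 [617.329 162.369 183.464] jaw -2.1087 eff6 -0.001
[279.326 213.972] [311.796 273.508]
(np.float64(2.0816876330935505), 92.5, np.float64(55.61227139472962))
(np.float64(2.0800942939825853), 111.3125, np.float64(55.74857650518417))
t 20.62 pos [616.939 162.314 182.416] jaw -2.109 j6 2.27 J: [-1.118  0.501 -0.441] [ 0.005  0.003 -0.   ] | rows~ 3.12470905993451 0.049529061725657686
```

View pics/w9.png

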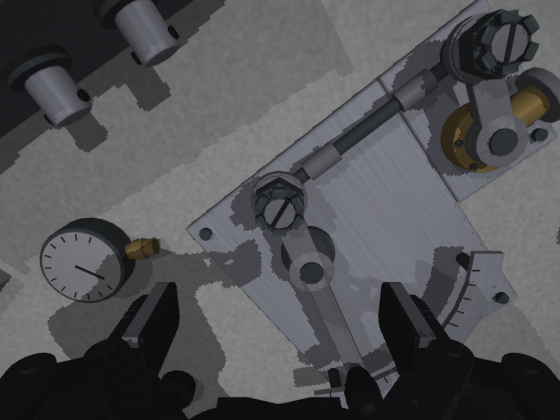

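View pics/w9a.png

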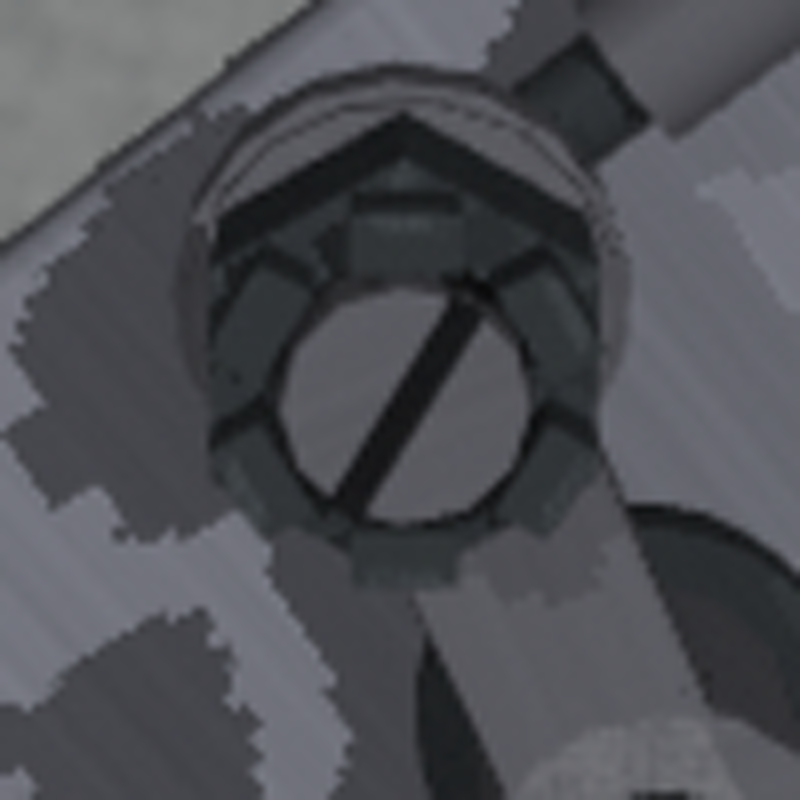

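```bash
python3 -c "
from gr import *
im,i=load('w9'); crop(im,510,45,50,45,'w9b.png',8)
print([ray(i,(511,41),88)]); go([644,-17,190],-0.6)"
```

```text
[array([641.17 , -16.759,  88.   ])]
t 20.62 pos [616.939 162.314 182.416] jaw -2.109 j6 2.27 J: [ 0.767  0.935 -0.047] [ 0.002  0.007 -1.006] | rows~ 2.9040393133196836 8.068319274922422
```

View pics/w9b.png

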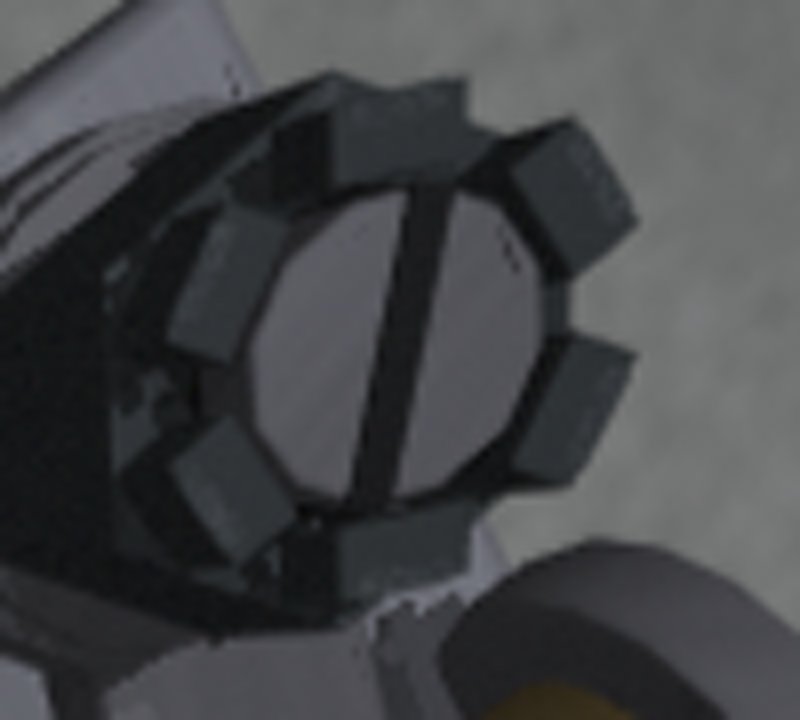

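Call:
jog_arm --deltas '[{"x": 0.3, "y": 0.4, "z": -0.05, "wx": 0, "wy": 0.005, "wz": -1}, {"x": 0.767, "y": 0.935, "z": -0.05, "wx": 0, "wy": 0.005, "wz": -1}, {"x": 0.767, "y": 0.935, "z": -0.05, "wx": 0, "wy": 0.005, "wz": -1}, {"x": 0.767, "y": 0.935, "z": -0.05, "wx": 0, "wy": 0.005, "wz": -1}, {"x": 0.767, "y": 0.935, "z": -0.05, "wx": 0, "wy": 0.005, "wz": -1}, {"x": 0.767, "y": 0.935, "z": -0.05, "wx": 0, "wy": 0.005, "wz": -1}, {"x": 0.767, "y": 0.935, "z": -0.05, "wx": 0, "wy": 0.005, "wz": -1}, {"x": 0.767, "y": 0.935, "z": -0.05, "wx": 0, "wy": 0.005, "wz": -1}, {"x": 0.767, "y": 0.935, "z": -0.05, "wx": 0, "wy": 0.005, "wz": -1}]'

```text
time_s: 21.75
ee_pos: [643.5, -17.0, 188.9]
eef_rot: [2.785, 1.453, -0.007]
ft_force: [1.1, -0.2, 0.2]
gripper_width: 0.999
```

Call:
jog_arm --deltas '[{"x": 0, "y": 0, "z": 0, "wx": 0, "wy": 0, "wz": -1}, {"x": 0, "y": 0, "z": 0, "wx": 0, "wy": 0, "wz": -1}, {"x": 0, "y": 0, "z": 0, "wx": 0, "wy": 0, "wz": -1}, {"x": 0, "y": 0, "z": 0, "wx": 0, "wy": 0, "wz": -1}, {"x": 0, "y": 0, "z": 0, "wx": 0, "wy": 0, "wz": -1}, {"x": 0, "y": 0, "z": 0, "wx": 0, "wy": 0, "wz": -1}, {"x": 0, "y": 0, "z": 0, "wx": 0, "wy": 0, "wz": -1}, {"x": 0, "y": 0, "z": 0, "wx": 0, "wy": 0, "wz": -1}]'

```text
time_s: 22.75
ee_pos: [643.3, -17.0, 188.0]
eef_rot: [-1.044, -2.959, 0.006]
ft_force: [0.3, -0.1, 0.5]
gripper_width: 1.004
```

```bash
python3 st.py; python3 -c "
from gr import *
i,im=shot('wrist','w10.png')
np.savez('w10.npz',E=i['extrinsics'],K=i['K'])
for n in ['nutB_top','studB_end']:
    for e in spot_point('wrist',n)[:2]: print(n,round(e['p'],2),np.array(e['point']),proj(i,e['point']))
go([644,-17,190],2.5)
"
```

```text
t 22.75 F [ 0.34  -0.085  0.454] T [0.062 0.034 0.008] w 1.004 [643.301 -17.032 187.965] jaw 0.8925 eff6 2.465
nutB_top 0.77 [640.2 -18.8  87.1] [273.135 211.73 ]
studB_end 0.86 [641.9 -15.1  85.8] [278.577 209.869]
t 22.90 pos [643.359 -17.017 188.2  ] jaw 0.885 j6 -1.01 J: [-0.003  0.003 -0.012] [-0.001 -0.004 -1.077] | rows~ 0.030570299469158475 8.638264789609192
```

View pics/w10.png

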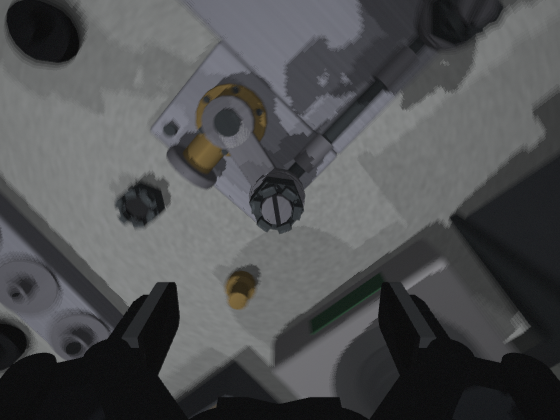

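```bash
python3 -c "
from gr import *
im,i=load('w10'); crop(im,276,208,40,40,'w10a.png',10)
for rr in (9,11): print(groove(im,i,(276.5,210),rr))
print(ray(i,(276.3,210),87.5))
"
```

```text
(np.float64(2.6107228314736624), 81.6875, np.float64(61.749379522800446))
(np.float64(2.611925071434793), 100.3125, np.float64(61.92414509296417))
[640.51  -16.085  87.5  ]
```

View pics/w10a.png

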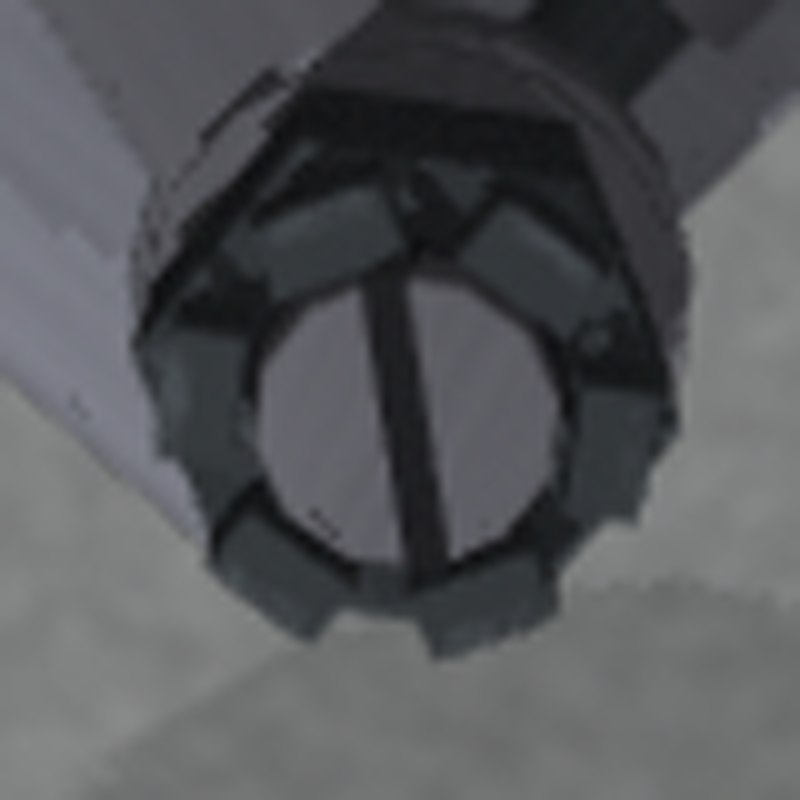

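```bash
python3 -c "
from ang import *
for s in ([(438,235),(378,605)],[(570,345),(260,490)]):
  Q=ang('w10.npz',(236,168),10,s,87); a=np.arctan2(*(Q[0]-Q[1])[1::-1]); print('slot',a,a%1.0472,(Q[0]+Q[1])/2)
Q=ang('w10.npz',(236,168),10,[(300,95),(575,135)],78); a=np.arctan2(*(Q[0]-Q[1])[1::-1])+np.pi/2; print('flat normal',a, a%1.0472)
print('groove',2.611%1.0472)
"
```

```text
slot 2.308870247492783 0.2144702474927831 [641.035 -16.102  87.   ]
slot 1.3515574889749036 0.30435748897490367 [641.012 -15.485  87.   ]
flat normal -0.8251446690578987 0.22205533094210117
groove 0.5166000000000004
```

```bash
python3 -c "
from gr import *
go([640.6,-16.1,64],2.31)"
```

```text
t 22.90 pos [643.359 -17.017 188.2  ] jaw 0.885 j6 -1.01 J: [ 0.016 -0.003  0.828] [-0.002 -0.004 -0.95 ] | rows~ 1.9877469721248868 7.622229740225884
```

Call:
jog_arm --deltas '[{"x": 0.016, "y": -0.003, "z": 0.1, "wx": -0.002, "wy": -0.004, "wz": -0.95}, {"x": 0.016, "y": -0.003, "z": 0.2, "wx": -0.002, "wy": -0.004, "wz": -0.95}, {"x": 0.016, "y": -0.003, "z": 0.3, "wx": -0.002, "wy": -0.004, "wz": -0.95}, {"x": 0.016, "y": -0.003, "z": 0.4, "wx": -0.002, "wy": -0.004, "wz": -0.95}, {"x": 0.016, "y": -0.003, "z": 0.4, "wx": -0.002, "wy": -0.004, "wz": -0.95}, {"x": 0.016, "y": -0.003, "z": 0.4, "wx": -0.002, "wy": -0.004, "wz": -0.95}, {"x": 0.016, "y": -0.003, "z": 0.4, "wx": -0.002, "wy": -0.004, "wz": -0.95}, {"x": 0.016, "y": -0.003, "z": 0.4, "wx": -0.002, "wy": -0.004, "wz": -0.95}, {"x": 0.016, "y": -0.003, "z": 0.4, "wx": -0.002, "wy": -0.004, "wz": -0.95}, {"x": 0.016, "y": -0.003, "z": 0.4, "wx": -0.002, "wy": -0.004, "wz": -0.95}]'

```text
time_s: 24.15
ee_pos: [640.9, -16.0, 128.0]
eef_rot: [-1.127, 2.932, 0.001]
ft_force: [0.7, -0.6, -0.3]
gripper_width: 1.001
```

```bash
python3 -c "
from gr import *
i,im=shot('wrist','w11.png')
np.savez('w11.npz',E=i['extrinsics'],K=i['K'])
c=proj(i,[640.6,-16.1,87.5]); print(c)
crop(im,int(c[0]),int(c[1]),50,50,'w11a.png',8)
print(groove(im,i,c,12))
go([640.6,-16.1,64],2.31)"
```

```text
[277.898 245.491]
(np.float64(2.5952316394241923), 134.5, np.float64(56.78039882898331))
t 24.20 pos [640.865 -15.972 128.077] jaw 2.306 j6 -2.43 J: [0.002 0.    0.427] [ 0.     0.    -0.003] | rows~ 1.0252463662678413 0.024137030540367754
```

View pics/w11a.png

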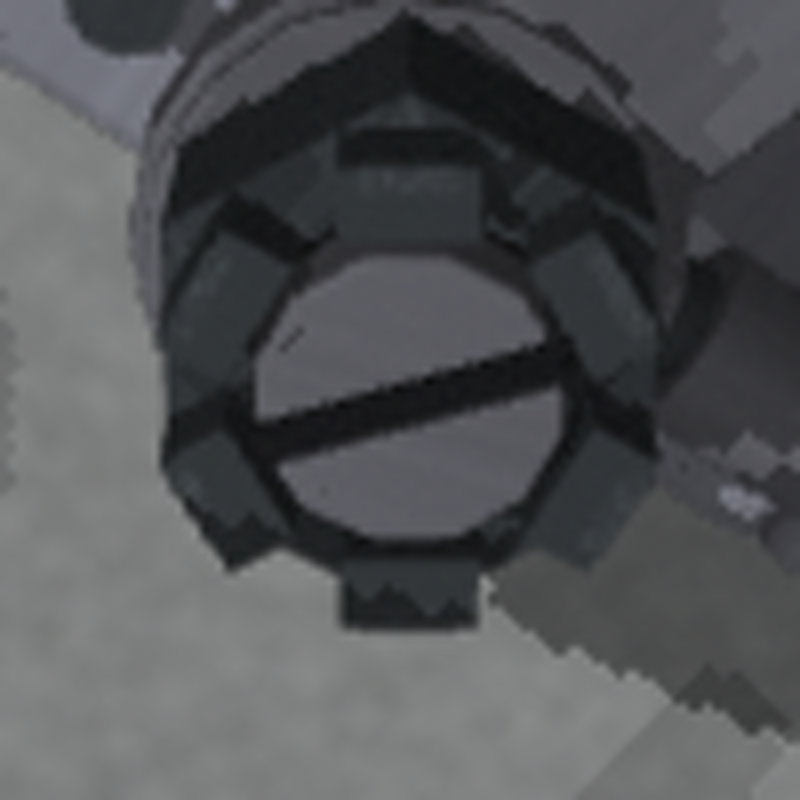

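Call:
jog_arm --deltas '[{"x": 0.001, "y": 0, "z": 0.2, "wx": 0, "wy": 0, "wz": 0}, {"x": 0.001, "y": 0, "z": 0.42, "wx": 0, "wy": 0, "wz": 0}, {"x": 0.001, "y": 0, "z": 0.42, "wx": 0, "wy": 0, "wz": 0}, {"x": 0.001, "y": 0, "z": 0.42, "wx": 0, "wy": 0, "wz": 0}, {"x": 0.001, "y": 0, "z": 0.42, "wx": 0, "wy": 0, "wz": 0}]'

```text
time_s: 24.82
ee_pos: [641.4, -16.1, 66.5]
eef_rot: [-1.127, 2.93, -0.001]
ft_force: [0.1, -1.2, -0.3]
gripper_width: 1.004
```

```bash
python3 -c "
from gr import *
go([640.6,-16.1,64],2.306)"
```

```text
t 24.82 pos [641.43  -16.118  66.524] jaw 2.305 j6 -2.43 J: [0.004 0.004 0.017] [-0.001  0.001 -0.001] | rows~ 0.04251344169728037 0.014429141357605011
```

Call:
jog_arm --deltas '[{"x": 0.005, "y": 0.004, "z": 0.013, "wx": 0, "wy": 0, "wz": 0}, {"x": 0.005, "y": 0.004, "z": 0.013, "wx": 0, "wy": 0, "wz": 0}, {"x": 0.005, "y": 0.004, "z": 0.013, "wx": 0, "wy": 0, "wz": 0}, {"x": 0.005, "y": 0.004, "z": 0.013, "wx": 0, "wy": 0, "wz": 0}, {"x": 0.005, "y": 0.004, "z": 0.013, "wx": 0, "wy": 0, "wz": 0}, {"x": 0.005, "y": 0.004, "z": 0.013, "wx": 0, "wy": 0, "wz": 0}, {"x": 0.005, "y": 0.004, "z": 0.013, "wx": 0, "wy": 0, "wz": 0}]' --grip 1

```text
time_s: 25.7
ee_pos: [640.8, -16.4, 65.2]
eef_rot: [-1.126, 2.929, -0.002]
ft_force: [0.1, -1.9, 6.2]
gripper_width: 0.411
```

```bash
python3 st.py; python3 -c "
from gr import *
go([640.6,-16.1,64],2.306)"
```

```text
t 25.70 F [ 0.066 -1.919  6.242] T [-0.31   0.086  0.036] w 0.411 [640.849 -16.391  65.161] jaw 2.3050 eff6 0.013
t 25.70 pos [640.849 -16.391  65.161] jaw 2.305 j6 -2.43 J: [-0.     0.003  0.008] [-0.002  0.002 -0.001] | rows~ 0.019559345268510712 0.020016798436920984
```

Call:
jog_arm --deltas '[{"x": 0, "y": 0, "z": 0.001, "wx": 0, "wy": 0, "wz": 0.08}, {"x": 0, "y": 0, "z": 0.001, "wx": 0, "wy": 0, "wz": 0.16}, {"x": 0, "y": 0, "z": 0.001, "wx": 0, "wy": 0, "wz": 0.24}, {"x": 0, "y": 0, "z": 0.001, "wx": 0, "wy": 0, "wz": 0.32}, {"x": 0, "y": 0, "z": 0.002, "wx": 0, "wy": 0, "wz": 0.4}, {"x": 0, "y": 0, "z": 0.002, "wx": 0, "wy": 0, "wz": 0.48}, {"x": 0, "y": 0, "z": 0.003, "wx": 0, "wy": 0, "wz": 0.56}, {"x": 0, "y": 0, "z": 0.003, "wx": 0, "wy": 0, "wz": 0.64}, {"x": 0, "y": 0, "z": 0.003, "wx": 0, "wy": 0, "wz": 0.72}, {"x": 0, "y": 0, "z": 0.004, "wx": 0, "wy": 0, "wz": 0.8}, {"x": 0, "y": 0, "z": 0.004, "wx": 0, "wy": 0, "wz": 0.88}, {"x": 0, "y": 0, "z": 0.004, "wx": 0, "wy": 0, "wz": 0.96}]'

```text
time_s: 27.2
ee_pos: [640.9, -17.5, 64.6]
eef_rot: [1.09, 2.942, 0.0]
ft_force: [-0.0, -7.4, -0.4]
gripper_width: 0.401
```

```bash
python3 st.py; python3 -c "
from gr import *
go([640.7,-16.2,64],-0.38)"
```

```text
t 27.20 F [-0.009 -7.4   -0.384] T [-1.403  0.077  0.098] w 0.401 [640.939 -17.49   64.583] jaw 0.8611 eff6 -1.541
t 27.20 pos [640.939 -17.49   64.583] jaw 0.861 j6 -0.99 J: [0.007 0.005 0.004] [0.002 0.001 0.827] | rows~ 0.022966658627505795 6.6371239724784115
```

```bash
python3 -c "
from gr import *
j=-0.38
go([640.2+.9*np.sin(j),-17-.9*np.cos(j),64],j)"
```

```text
t 27.20 pos [640.939 -17.49   64.583] jaw 0.861 j6 -0.99 J: [ 0.004 -0.006  0.004] [0.002 0.001 0.827] | rows~ 0.02031073030765317 6.6371239724784115
```

Call:
jog_arm --deltas '[{"x": 0, "y": -0.001, "z": 0.001, "wx": 0, "wy": 0, "wz": 0.08}, {"x": 0, "y": -0.001, "z": 0.001, "wx": 0, "wy": 0, "wz": 0.16}, {"x": 0.001, "y": -0.002, "z": 0.001, "wx": 0, "wy": 0, "wz": 0.24}, {"x": 0.001, "y": -0.003, "z": 0.001, "wx": 0, "wy": 0, "wz": 0.32}, {"x": 0.002, "y": -0.003, "z": 0.001, "wx": 0, "wy": 0, "wz": 0.4}, {"x": 0.002, "y": -0.004, "z": 0.002, "wx": 0, "wy": 0, "wz": 0.48}, {"x": 0.003, "y": -0.005, "z": 0.002, "wx": 0, "wy": 0, "wz": 0.56}, {"x": 0.003, "y": -0.005, "z": 0.003, "wx": 0, "wy": 0, "wz": 0.64}, {"x": 0.004, "y": -0.006, "z": 0.003, "wx": 0, "wy": 0, "wz": 0.72}, {"x": 0.004, "y": -0.006, "z": 0.003, "wx": 0, "wy": 0, "wz": 0.8}]'

```text
time_s: 28.45
ee_pos: [639.8, -18.0, 64.0]
eef_rot: [2.565, 1.808, 0.003]
ft_force: [-0.0, -2.3, 0.3]
gripper_width: 0.411
```

```bash
python3 st.py; python3 -c "
from gr import *
i,im=shot('wrist','w12.png')
np.savez('w12.npz',E=i['extrinsics'],K=i['K'])
for rr in (14,18,20): print(groove(im,i,(279.5,311.5),rr))
crop(im,280,310,50,50,'w12a.png',8)
j=-0.56
go([640.2+.9*np.sin(j),-17-.9*np.cos(j),64],j)"
```

```text
t 28.45 F [-0.039 -2.34   0.289] T [-0.361  0.063  0.077] w 0.411 [639.844 -18.012  64.015] jaw -0.3428 eff6 -1.548
(np.float64(2.589607095776048), 212.8125, np.float64(63.04557895064354))
(np.float64(2.5905866063808456), 280.0, np.float64(65.41725078821182))
(np.float64(2.5918119606292427), 311.625, np.float64(65.4916797363758))
t 28.50 pos [639.855 -17.985  64.028] jaw -0.348 j6 0.22 J: [ 0.001 -0.001  0.   ] [ 0.003 -0.     0.141] | rows~ 0.004178682816405145 1.131962718258943
```

View pics/w12a.png

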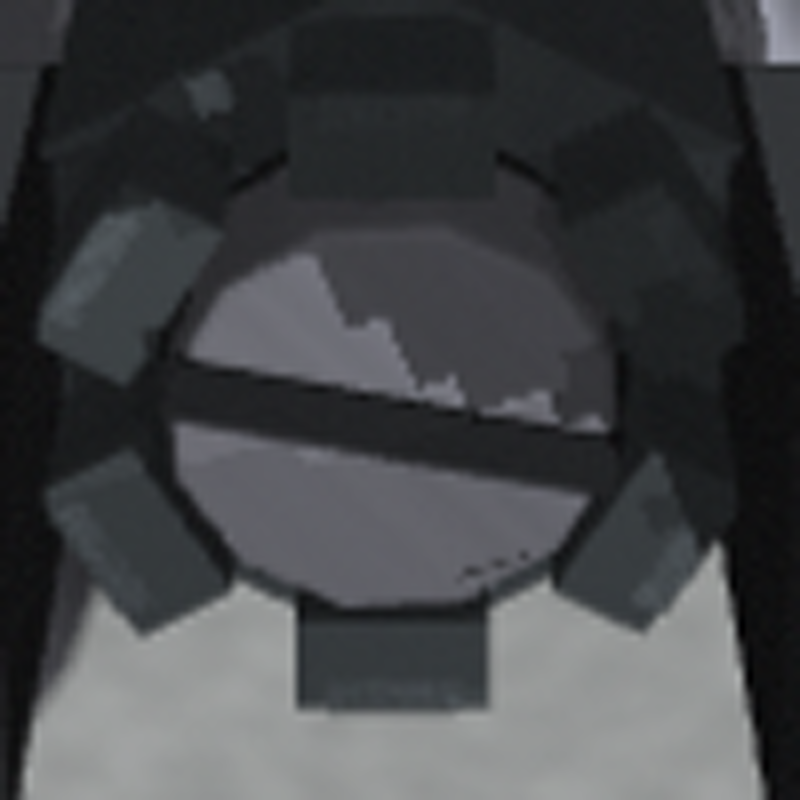

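```bash
python3 -c "
from gr import *
for j in (-0.8,-1.3):
  go([640.2+.9*np.sin(j),-17-.9*np.cos(j),63.7],j)"
```

```text
t 28.50 pos [639.855 -17.985  64.028] jaw -0.348 j6 0.22 J: [ 0.002 -0.003  0.002] [ 0.003 -0.     0.301] | rows~ 0.009142401528626531 2.4152858149037533
t 28.50 pos [639.855 -17.985  64.028] jaw -0.348 j6 0.22 J: [ 0.003 -0.005  0.002] [ 0.002 -0.001  0.634] | rows~ 0.015471073643634013 5.089035250652505
```

Call:
jog_arm --deltas '[{"x": 0.001, "y": -0.001, "z": 0.0, "wx": 0, "wy": 0, "wz": 0.08}, {"x": 0.001, "y": -0.002, "z": 0.001, "wx": 0, "wy": 0, "wz": 0.16}, {"x": 0.002, "y": -0.002, "z": 0.001, "wx": 0, "wy": 0, "wz": 0.24}, {"x": 0.002, "y": -0.003, "z": 0.001, "wx": 0, "wy": 0, "wz": 0.32}]'

```text
time_s: 29.0
ee_pos: [639.4, -17.8, 63.8]
eef_rot: [2.926, 1.136, 0.004]
ft_force: [-0.0, -1.1, 1.0]
gripper_width: 0.409
```

```bash
python3 st.py
```

```text
t 29.00 F [-0.012 -1.144  0.976] T [-0.374 -0.012 -0.016] w 0.409 [639.412 -17.76   63.783] jaw -0.8302 eff6 -1.548
```

Call:
jog_arm --deltas '[{"x": 0, "y": -0.001, "z": 0.0, "wx": 0, "wy": 0, "wz": 0.08}, {"x": 0.001, "y": -0.001, "z": 0.001, "wx": 0, "wy": 0, "wz": 0.16}, {"x": 0.001, "y": -0.002, "z": 0.001, "wx": 0, "wy": 0, "wz": 0.24}, {"x": 0.001, "y": -0.002, "z": 0.001, "wx": 0, "wy": 0, "wz": 0.32}]'

```text
time_s: 29.5
ee_pos: [639.2, -17.4, 63.5]
eef_rot: [3.113, 0.405, 0.004]
ft_force: [-0.3, 0.3, 0.7]
gripper_width: 0.406
```

```bash
python3 st.py;python3 -c "
from gr import *
for j in (-1.598,):
  go([640.2+.9*np.sin(j),-17-.9*np.cos(j),63.7],j)"
```

```text
t 29.50 F [-0.311  0.257  0.736] T [-0.098  0.132  0.048] w 0.406 [639.189 -17.399  63.525] jaw -1.3121 eff6 -1.547
t 29.50 pos [639.189 -17.399  63.525] jaw -1.312 j6 1.18 J: [ 0.001 -0.003 -0.001] [ 0.001 -0.002  0.191] | rows~ 0.007550759480633849 1.5289702925067243
```

```bash
python3 -c "
from gr import *
for j in (-1.8,-2.3):
  go([640.2+.9*np.sin(j),-17-.9*np.cos(j),63.2],j)"
```

```text
t 29.50 pos [639.189 -17.399  63.525] jaw -1.312 j6 1.18 J: [ 0.002 -0.004  0.002] [ 0.001 -0.002  0.325] | rows~ 0.011176662045055972 2.6091445226320884
t 29.50 pos [639.189 -17.399  63.525] jaw -1.312 j6 1.18 J: [ 0.004 -0.006  0.002] [ 0.001 -0.002  0.659] | rows~ 0.017663066093996687 5.28291206105193
```

Call:
jog_arm --deltas '[{"x": 0.001, "y": -0.001, "z": 0.0, "wx": 0, "wy": 0, "wz": 0.08}, {"x": 0.001, "y": -0.002, "z": 0.0, "wx": 0, "wy": 0, "wz": 0.16}, {"x": 0.001, "y": -0.003, "z": 0.001, "wx": 0, "wy": 0, "wz": 0.24}, {"x": 0.001, "y": -0.004, "z": 0.001, "wx": 0, "wy": 0, "wz": 0.32}]'

```text
time_s: 30.0
ee_pos: [639.2, -16.9, 63.4]
eef_rot: [3.121, -0.349, 0.004]
ft_force: [-0.6, -1.0, 1.2]
gripper_width: 0.409
```

```bash
python3 st.py;python3 -c "
from gr import *
for j in (-2.3,):
  go([640.2+.9*np.sin(j),-17-.9*np.cos(j),63.2],j)"
```

```text
t 30.00 F [-0.632 -1.021  1.247] T [-0.296  0.043  0.207] w 0.409 [639.153 -16.868  63.369] jaw -1.7936 eff6 -1.357
t 30.00 pos [639.153 -16.868  63.369] jaw -1.794 j6 1.67 J: [ 0.002 -0.004  0.001] [ 0.    -0.002  0.338] | rows~ 0.00997397823551657 2.7082023635884886
```

```bash
python3 -c "
from gr import *
for j in (-2.645,):
  go([640.2+.9*np.sin(j),-17-.9*np.cos(j),63.2],j)"
```

```text
t 30.00 pos [639.153 -16.868  63.369] jaw -1.794 j6 1.67 J: [ 0.003 -0.005  0.001] [-0.    -0.002  0.568] | rows~ 0.014711898768857003 4.553098999951706
```

Call:
jog_arm --deltas '[{"x": 0.001, "y": -0.001, "z": 0.0, "wx": 0, "wy": 0, "wz": 0.08}, {"x": 0.001, "y": -0.002, "z": 0.0, "wx": 0, "wy": 0, "wz": 0.16}, {"x": 0.002, "y": -0.003, "z": 0, "wx": 0, "wy": 0, "wz": 0.24}, {"x": 0.002, "y": -0.004, "z": 0, "wx": 0, "wy": 0, "wz": 0.32}, {"x": 0.002, "y": -0.004, "z": 0, "wx": 0, "wy": 0, "wz": 0.4}, {"x": 0.003, "y": -0.005, "z": 0, "wx": 0, "wy": 0, "wz": 0.48}, {"x": 0.003, "y": -0.005, "z": 0, "wx": 0, "wy": 0, "wz": 0.52}, {"x": 0.003, "y": -0.005, "z": 0, "wx": 0, "wy": 0, "wz": 0.54}, {"x": 0.003, "y": -0.005, "z": 0, "wx": 0, "wy": 0, "wz": 0.54}]'

```text
time_s: 31.12
ee_pos: [639.6, -16.2, 63.3]
eef_rot: [2.733, -1.549, 0.005]
ft_force: [-1.9, -2.3, 1.3]
gripper_width: 0.411
```

```bash
python3 st.py;python3 -c "
from gr import *
i,im=shot('wrist','w13.png')
np.savez('w13.npz',E=i['extrinsics'],K=i['K'])
for rr in (14,18,20): print(groove(im,i,(279.5,311.5),rr))
crop(im,280,310,50,50,'w13a.png',8)
go([639.8,-16.2,63.2],-2.645)"
```

```text
t 31.12 F [-1.942 -2.276  1.314] T [-0.173  0.308  0.123] w 0.411 [639.623 -16.242  63.343] jaw -2.6022 eff6 0.343
(np.float64(2.5977479806514125), 232.9375, np.float64(49.36214363574982))
(np.float64(2.5992020944792054), 303.1875, np.float64(49.555055307149885))
(np.float64(2.600218697970089), 337.8125, np.float64(49.57034351825714))
t 31.18 pos [639.619 -16.256  63.32 ] jaw -2.602 j6 2.48 J: [ 0.    -0.001  0.001] [-0.001 -0.002  0.029] | rows~ 0.0035863647583155222 0.2299187503662297
```

View pics/w13a.png

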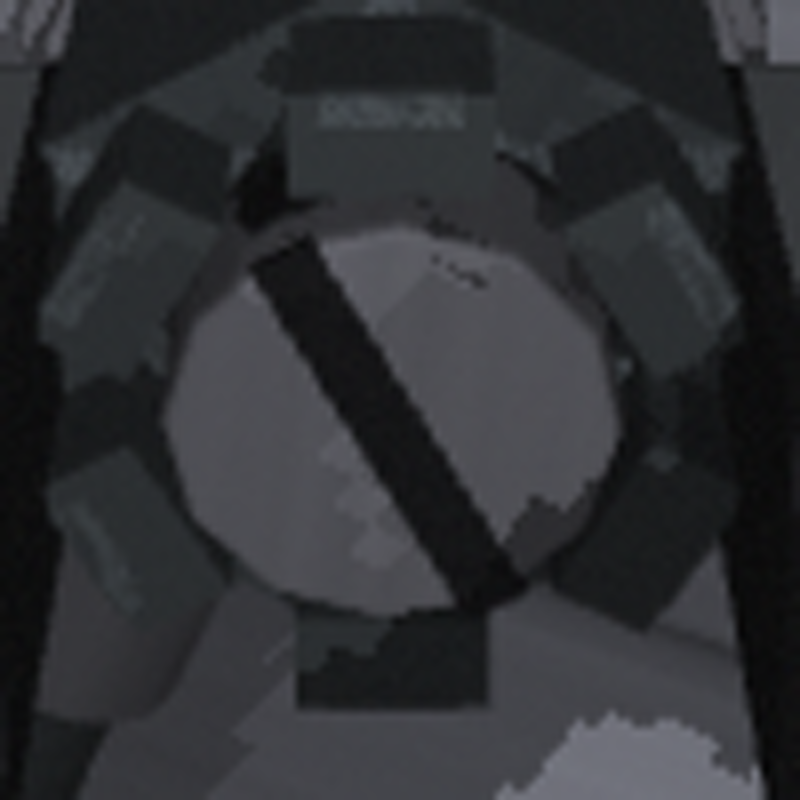

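Call:
jog_arm --deltas '[{"x": 0, "y": 0, "z": 0.0, "wx": 0, "wy": 0, "wz": 0.012}, {"x": 0, "y": 0, "z": 0.0, "wx": 0, "wy": 0, "wz": 0.025}, {"x": 0, "y": 0, "z": 0.0, "wx": 0, "wy": 0, "wz": 0.025}]'

```text
time_s: 31.55
ee_pos: [639.6, -16.2, 63.3]
eef_rot: [2.703, -1.6, 0.004]
ft_force: [-0.5, -1.0, 1.3]
gripper_width: 0.411
```

```bash
python3 st.py
```

```text
t 31.55 F [-0.465 -0.987  1.317] T [-0.041  0.181  0.101] w 0.411 [639.617 -16.228  63.332] jaw -2.6398 eff6 0.272
```

Call:
jog_arm --deltas '[{"x": 0, "y": 0, "z": 0, "wx": 0, "wy": 0, "wz": 0}, {"x": 0, "y": 0, "z": 0, "wx": 0, "wy": 0, "wz": 0}, {"x": 0, "y": 0, "z": 0, "wx": 0, "wy": 0, "wz": 0}, {"x": 0, "y": 0, "z": -0.3, "wx": 0, "wy": 0, "wz": 0}, {"x": 0, "y": 0, "z": -0.5, "wx": 0, "wy": 0, "wz": 0}, {"x": 0, "y": 0, "z": -0.7, "wx": 0, "wy": 0, "wz": 0}, {"x": 0, "y": 0, "z": -0.8, "wx": 0, "wy": 0, "wz": 0}, {"x": 0, "y": 0, "z": -0.8, "wx": 0, "wy": 0, "wz": 0}]' --grip -1

```text
time_s: 32.55
ee_pos: [639.5, -16.0, 183.8]
eef_rot: [-2.703, 1.6, -0.006]
ft_force: [-0.9, 0.3, -0.1]
gripper_width: 0.999
```

```bash
python3 st.py; python3 -c "
from gr import *
i,im=shot('wrist','w14.png')
np.savez('w14.npz',E=i['extrinsics'],K=i['K'])
c=proj(i,[640.2,-16.6,87]); print(c,proj(i,[617.5,162.1,87])); u,v=map(int,c)
crop(im,u,v,45,45,'w14a.png',9)
for rr in (9,11): print(groove(im,i,c,rr))
go([435,184,225],-1.70)
"
```

```text
t 32.55 F [-0.935  0.315 -0.137] T [ 0.034 -0.007  0.005] w 0.999 [639.531 -16.    183.808] jaw -2.6398 eff6 -0.000
[279.645 213.284] [203.382 396.013]
(np.float64(2.5964358378449393), 82.0, np.float64(54.76361527442932))
(np.float64(2.597534151113035), 101.0625, np.float64(55.0129159450531))
t 32.60 pos [639.155 -15.988 182.778] jaw -2.640 j6 2.51 J: [-1.823  0.552 -0.286] [ 0.    -0.002 -0.627] | rows~ 4.622222746865006 5.025800898804678
```

View pics/w14a.png

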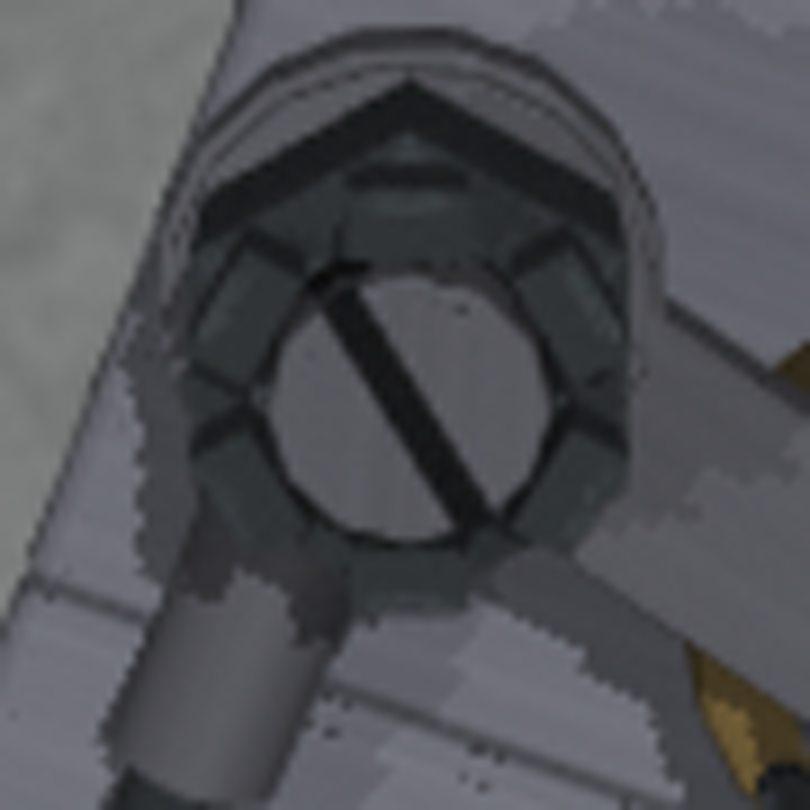

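View pics/w14.png

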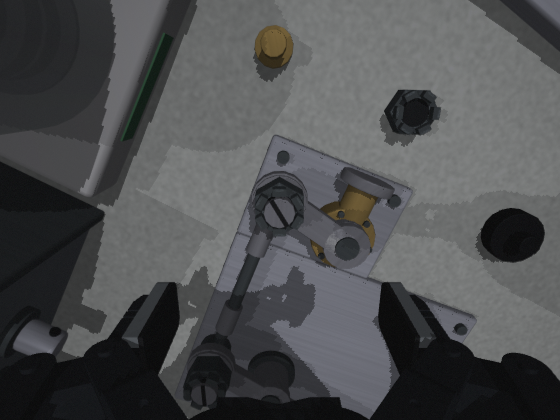

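Call:
jog_arm --deltas '[{"x": -0.5, "y": 0.2, "z": -0.29, "wx": 0, "wy": 0, "wz": -0.627}, {"x": -1, "y": 0.5, "z": -0.29, "wx": 0, "wy": 0, "wz": -0.627}, {"x": -1, "y": 0.5, "z": -0.29, "wx": 0, "wy": 0, "wz": -0.627}, {"x": -1, "y": 0.5, "z": -0.29, "wx": 0, "wy": 0, "wz": -0.627}, {"x": -1, "y": 0.5, "z": -0.29, "wx": 0, "wy": 0, "wz": -0.627}]'

```text
time_s: 33.22
ee_pos: [500.4, 79.9, 224.9]
eef_rot: [3.134, -0.195, 0.001]
ft_force: [0.4, 0.4, -0.5]
gripper_width: 0.999
```

```bash
python3 -c "
from gr import *
go([435,184,225],-1.70)
"
```

```text
t 33.23 pos [500.44   79.941 224.908] jaw -1.695 j6 1.73 J: [-0.519 -0.634 -0.002] [ 0.001 -0.     0.003] | rows~ 1.9668051276266056 0.026812097447164344
```

Call:
jog_arm --deltas '[{"x": -0.519, "y": -0.634, "z": 0, "wx": 0, "wy": 0, "wz": 0.003}, {"x": -0.519, "y": -0.634, "z": 0, "wx": 0, "wy": 0, "wz": 0.003}, {"x": -0.519, "y": -0.634, "z": 0, "wx": 0, "wy": 0, "wz": 0.003}, {"x": -0.519, "y": -0.634, "z": 0, "wx": 0, "wy": 0, "wz": 0.003}]'

```text
time_s: 33.72
ee_pos: [435.0, 183.9, 224.0]
eef_rot: [3.133, -0.201, -0.001]
ft_force: [0.0, -0.3, -0.5]
gripper_width: 1.003
```

```bash
python3 -c "
from gr import *
go([435,184,225],-1.70)
i,im=shot('wrist','w15.png')
np.savez('w15.npz',E=i['extrinsics'],K=i['K'])
crop(im,279,225,35,35,'w15a.png',10); crop(im,279,60,35,40,'w15b.png',7)
"
```

```text
t 33.73 pos [435.045 183.905 224.   ] jaw -1.699 j6 1.96 J: [-0.    -0.001 -0.007] [0.001 0.    0.001] | rows~ 0.016087097891918496 0.013109848740996704
```

View pics/w15a.png

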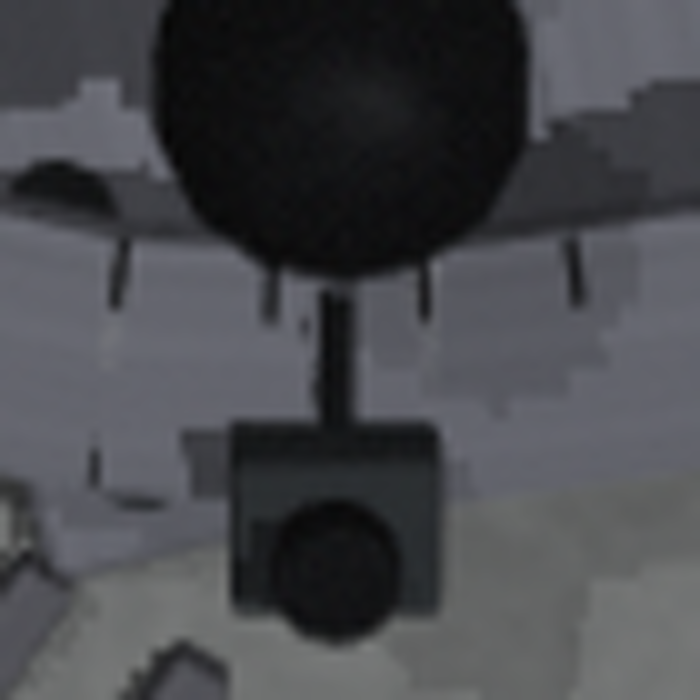

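View pics/w15b.png

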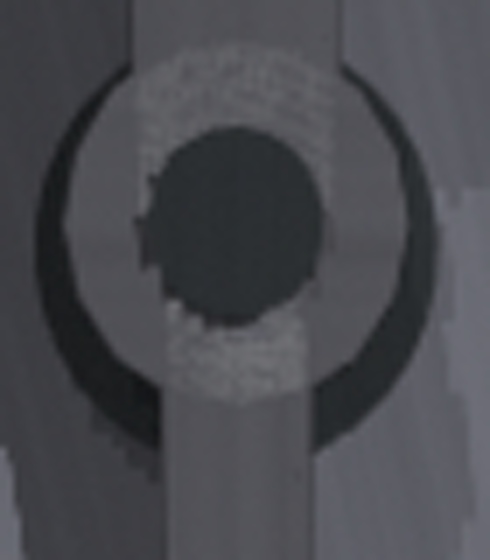

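```bash
cat > caps.py <<'E'
from h import *
import sys
def caps(cam,i,im):
    """dark blobs on bench: fit circle of rim edge"""
    out=[]
    for e in outline_of(cam,"cap29"):
        m=e["mask"].astype(np.uint8); ys,xs=np.nonzero(m)
        # points at rim plane via min enclosing circle on z=9 back-projection
        cs,_=cv2.findContours(m,cv2.RETR_EXTERNAL,cv2.CHAIN_APPROX_NONE); c=max(cs,key=cv2.contourArea)[:,0,:]
        W=np.array([ray(i,p,9)[:2] for p in c],np.float32); (cx,cy),rad=cv2.minEnclosingCircle(W)
        out.append((round(e["p"],2),xs.mean(),ys.mean(),cx,cy,2*rad,m.sum()))
    return out
if __name__=="__main__":
    for cam in sys.argv[1:]:
        i,im=shot(cam)
        for o in caps(cam,i,im): print(cam,"p %.2f px (%.0f,%.0f) world (%.0f,%.0f) d %.0f n %d"%o)
        for e in spot_point(cam,"cap29"): print('  spot',round(e['p'],2),np.array(e['point']),proj(i,e['point']))
E
python3 caps.py top scene wrist
```

```text
top p 0.75 px (395,173) world (586,-377) d 64 n 350
top p 0.66 px (297,232) world (420,-83) d 47 n 206
top p 0.63 px (411,212) world (469,-417) d 34 n 98
top p 0.55 px (427,185) world (547,-470) d 39 n 126
  spot 0.68 [ 585.7 -374.2    3.8] [393.35  173.594]
  spot 0.67 [420.  -85.   -2.9] [297.374 232.018]
  spot 0.59 [ 469.9 -411.9   -0.3] [408.272 212.189]
  spot 0.5 [ 420.8 -494.1   -0.7] [437.696 228.179]
scene p 0.74 px (100,261) world (545,-477) d 55 n 201
scene p 0.71 px (138,271) world (587,-378) d 74 n 554
scene p 0.70 px (128,234) world (465,-421) d 62 n 204
scene p 0.69 px (437,208) world (465,386) d 72 n 234
scene p 0.68 px (259,210) world (417,-86) d 67 n 259
scene p 0.48 px (100,222) world (411,-496) d 65 n 181
scene p 0.30 px (254,302) world (699,-121) d 45 n 215
  spot 0.92 [ 582.7 -377.5    0.3] [139.963 271.835]
  spot 0.77 [464.2 385.5   1.2] [435.916 209.187]
  spot 0.62 [ 547.5 -465.4    1.7] [103.743 263.073]
  spot 0.59 [417.2 -78.9  -0.2] [261.488 211.74 ]
  spot 0.56 [ 466.8 -416.4    0.3] [129.769 236.438]
  spot 0.55 [ 416.5 -490.4   -5.9] [103.97  226.247]
wrist p 0.95 px (536,159) world (418,-81) d 62 n 2205
wrist p 0.78 px (78,169) world (472,388) d 53 n 1686
  spot 0.89 [420.7 -83.6   2.6] [536.455 156.408]
  spot 0.65 [466.5 384.7   2.3] [ 84.398 171.397]
```

```bash
python3 -c "
from h import *
go([470,387,150],-1.6)"
```

```text
t 34.23 pos [435.145 183.705 224.69 ] jaw -1.700 j6 1.96 J: [ 0.055 -1.375  0.496] [ 0.001 -0.    -0.067] | rows~ 3.509894732622155 0.536601851974294
```

Call:
jog_arm --deltas '[{"x": 0.05, "y": -0.5, "z": 0, "wx": 0, "wy": 0, "wz": -0.06}, {"x": 0.05, "y": -1, "z": 0.2, "wx": 0, "wy": 0, "wz": -0.06}, {"x": 0.05, "y": -1, "z": 0.3, "wx": 0, "wy": 0, "wz": -0.06}, {"x": 0.05, "y": -1, "z": 0.3, "wx": 0, "wy": 0, "wz": -0.06}]'

```text
time_s: 34.72
ee_pos: [461.2, 332.5, 177.5]
eef_rot: [3.138, -0.059, -0.004]
ft_force: [-0.8, 0.7, -0.4]
gripper_width: 1.002
```

```bash
python3 -c "
from h import *
i,im=shot('wrist','w16.png')
for e in spot_point('wrist','cap29'): print(e['p'],np.array(e['point']))
go([470,387,130],-1.6)"; python3 caps.py wrist
```

```text
0.9 [466.6 385.9   0.4]
t 34.83 pos [461.849 331.107 179.484] jaw -1.610 j6 2.12 J: [ 0.04  -0.375  0.329] [ 0.001 -0.    -0.007] | rows~ 1.201511961628846 0.05430685679005933
  spot 0.7 [468.6 382.4   4.7] [223.066 182.33 ]
```

View pics/w16.png

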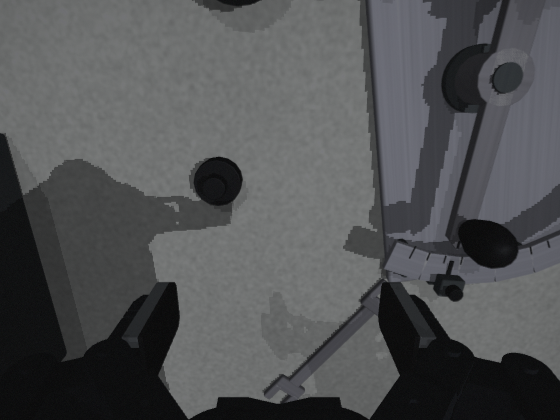

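```bash
python3 -c "
from h import *
i,im=shot('wrist'); np.savez('w16.npz',E=i['extrinsics'],K=i['K'])
crop(im,218,182,35,35,'w16a.png',10)
print('spanner',ray(i,(285,388),3),ray(i,(375,290),3))
o=-i['extrinsics'][:3,:3].T@i['extrinsics'][:3,3]; print(o)"
```

```text
spanner [223.25  333.584   3.   ] [348.227 236.08    3.   ]
[546.357 328.623 322.5  ]
```

View pics/w16a.png

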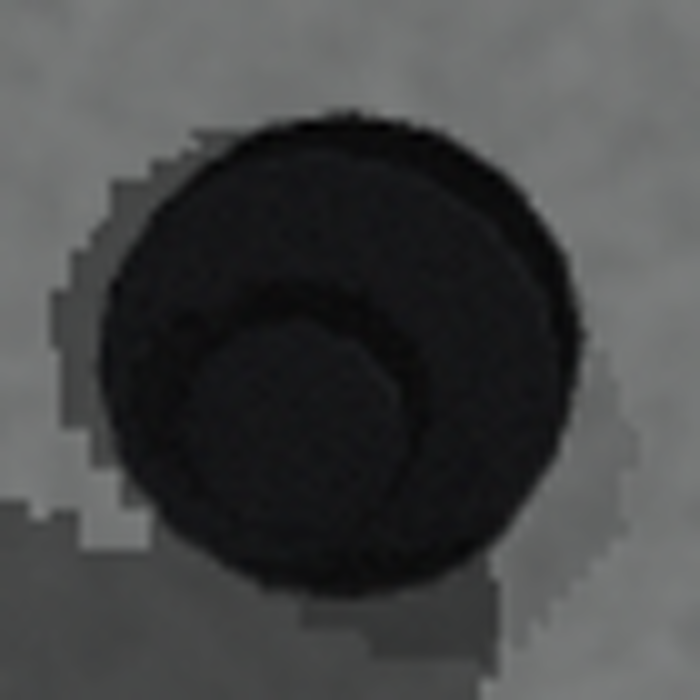

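```bash
python3 -c "
from ang import *
print(ang('w16.npz',(183,147),10,[(332,370)],18),ang('w16.npz',(183,147),10,[(297,432)],36))
go([469,385.5,100],-1.6);go([469,385.5,21],-1.6)"
```

```text
[array([471.142, 386.249,  18.   ])] [array([470.378, 386.298,  36.   ])]
t 35.02 pos [462.309 330.696 180.415] jaw -1.611 j6 2.12 J: [ 0.029 -0.367  0.536] [ 0.001 -0.001 -0.008] | rows~ 1.560697950940763 0.06178143675877577
t 35.02 pos [462.309 330.696 180.415] jaw -1.611 j6 2.12 J: [ 0.028 -0.368  1.062] [ 0.001 -0.001 -0.008] | rows~ 2.6992743628506166 0.06178143675877577
```

Call:
jog_arm --deltas '[{"x": 0.04, "y": -0.373, "z": 0.1, "wx": 0, "wy": 0, "wz": -0.008}, {"x": 0.04, "y": -0.373, "z": 0.4, "wx": 0, "wy": 0, "wz": -0.008}, {"x": 0.04, "y": -0.373, "z": 0.8, "wx": 0, "wy": 0, "wz": -0.008}, {"x": 0.04, "y": -0.373, "z": 0.95, "wx": 0, "wy": 0, "wz": -0.008}, {"x": 0.04, "y": -0.373, "z": 0.95, "wx": 0, "wy": 0, "wz": -0.008}, {"x": 0.04, "y": -0.373, "z": 0.95, "wx": 0, "wy": 0, "wz": -0.008}]'

```text
time_s: 35.78
ee_pos: [471.6, 386.3, 39.4]
eef_rot: [-3.141, 0.046, -0.005]
ft_force: [0.2, 0.4, -0.4]
gripper_width: 1.002
```

```bash
python3 -c "
from h import *
go([470.7,386.3,22],-1.62)
shot('wrist','w17.png')"
```

```text
t 35.77 pos [471.6   386.296  39.389] jaw -1.600 j6 2.18 J: [-0.006  0.     0.116] [-0.    -0.002  0.013] | rows~ 0.27859127612016654 0.1091983545746334
```

View pics/w17.png

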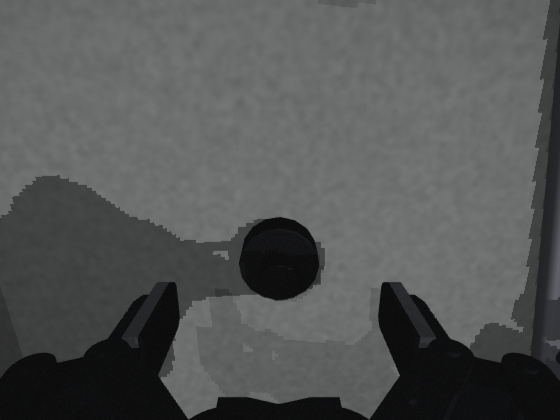

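Cap centred at (279,258) between the fingers. Descend and close, then lift.

Call:
jog_arm --deltas '[{"x": -0.006, "y": 0, "z": 0.116, "wx": 0, "wy": 0, "wz": 0}, {"x": -0.006, "y": 0, "z": 0.116, "wx": 0, "wy": 0, "wz": 0}, {"x": -0.006, "y": 0, "z": 0.116, "wx": 0, "wy": 0, "wz": 0}]'

```text
time_s: 36.2
ee_pos: [470.8, 386.5, 22.2]
eef_rot: [-3.141, 0.045, -0.006]
ft_force: [0.8, 0.2, -0.1]
gripper_width: 0.998
```

Call:
jog_arm --deltas '[{"x": 0, "y": 0, "z": 0, "wx": 0, "wy": 0, "wz": 0}, {"x": 0, "y": 0, "z": 0, "wx": 0, "wy": 0, "wz": 0}, {"x": 0, "y": 0, "z": 0, "wx": 0, "wy": 0, "wz": 0}, {"x": 0, "y": 0, "z": 0, "wx": 0, "wy": 0, "wz": 0}, {"x": 0, "y": 0, "z": 0, "wx": 0, "wy": 0, "wz": 0}, {"x": 0, "y": 0, "z": 0, "wx": 0, "wy": 0, "wz": 0}, {"x": 0, "y": 0, "z": 0, "wx": 0, "wy": 0, "wz": 0}]' --grip 1

```text
time_s: 37.08
ee_pos: [470.9, 386.5, 22.3]
eef_rot: [-3.141, 0.045, -0.006]
ft_force: [-0.4, 0.4, 4.1]
gripper_width: 0.202
```

```bash
python3 st.py; python3 -c "
from h import *
go([633,-275,200],-1.62)"
```

```text
t 37.08 F [-0.441  0.423  4.141] T [0.06  0.062 0.001] w 0.202 [470.875 386.53   22.349] jaw -1.5998 eff6 0.000
t 37.08 pos [470.875 386.53   22.349] jaw -1.600 j6 2.18 J: [ 1.213  4.376 -1.182] [-0.    -0.003  0.013] | rows~ 11.262297962382465 0.11033094039052971
```

Call:
jog_arm --deltas '[{"x": 0, "y": 0, "z": -0.4, "wx": 0, "wy": 0, "wz": 0}, {"x": 0, "y": 0, "z": -0.8, "wx": 0, "wy": 0, "wz": 0}, {"x": 0.2, "y": 0.2, "z": -1, "wx": 0, "wy": 0, "wz": 0}, {"x": 0.5, "y": 0.6, "z": -1, "wx": 0, "wy": 0, "wz": 0}, {"x": 0.8, "y": 1, "z": -1, "wx": 0, "wy": 0, "wz": 0}, {"x": 0.8, "y": 1, "z": -1, "wx": 0, "wy": 0, "wz": 0}]'

```text
time_s: 37.83
ee_pos: [587.2, 230.2, 172.4]
eef_rot: [-3.141, 0.049, -0.006]
ft_force: [-0.2, 0.3, -0.5]
gripper_width: 0.2
```

Call:
jog_arm --deltas '[{"x": 0.1, "y": 0.4, "z": 0, "wx": 0, "wy": 0, "wz": 0}, {"x": 0.2, "y": 0.8, "z": 0, "wx": 0, "wy": 0, "wz": 0}, {"x": 0.3, "y": 1, "z": 0, "wx": 0, "wy": 0, "wz": 0}, {"x": 0.3, "y": 1, "z": 0, "wx": 0, "wy": 0, "wz": 0}]'

```text
time_s: 38.33
ee_pos: [628.0, 76.4, 172.0]
eef_rot: [3.141, -0.055, 0.005]
ft_force: [-0.9, 0.5, -1.6]
gripper_width: 0.205
```

Call:
jog_arm --deltas '[{"x": 0, "y": 0.4, "z": 0, "wx": 0, "wy": 0, "wz": 0}, {"x": 0, "y": 0.8, "z": 0, "wx": 0, "wy": 0, "wz": 0}, {"x": 0, "y": 1, "z": 0, "wx": 0, "wy": 0, "wz": 0}, {"x": 0, "y": 1, "z": 0, "wx": 0, "wy": 0, "wz": 0}]'

```text
time_s: 38.83
ee_pos: [622.4, -74.3, 171.7]
eef_rot: [-3.141, 0.058, -0.004]
ft_force: [-0.4, 0.7, -0.1]
gripper_width: 0.203
```

```bash
python3 st.py; python3 -c "
from h import *
go([560,-270,200],-1.62)"
```

```text
t 38.83 F [-0.41   0.71  -0.132] T [ 0.001 -0.017 -0.025] w 0.203 [622.414 -74.344 171.721] jaw -1.6076 eff6 -0.370
t 38.83 pos [622.414 -74.344 171.721] jaw -1.608 j6 1.38 J: [-0.367  1.319 -0.19 ] [-0.    -0.002  0.008] | rows~ 3.3169240273047675 0.06761355600771637
```

Call:
jog_arm --deltas '[{"x": -0.05, "y": 0.4, "z": -0.1, "wx": 0, "wy": 0, "wz": 0}, {"x": -0.05, "y": 0.8, "z": -0.1, "wx": 0, "wy": 0, "wz": 0}, {"x": -0.05, "y": 1, "z": -0.1, "wx": 0, "wy": 0, "wz": 0}, {"x": -0.05, "y": 1, "z": -0.1, "wx": 0, "wy": 0, "wz": 0}, {"x": -0.05, "y": 1, "z": -0.1, "wx": 0, "wy": 0, "wz": 0}]'

```text
time_s: 39.45
ee_pos: [609.6, -222.0, 186.5]
eef_rot: [-3.14, 0.056, -0.003]
ft_force: [-0.1, -0.5, -0.2]
gripper_width: 0.203
```

```bash
python3 st.py; python3 -c "
from h import *
i,im=shot('wrist','w18.png'); np.savez('w18.npz',E=i['extrinsics'],K=i['K'])
for n in ['port20_seat','port29_seat','port38_seat','port47_seat']:
    for e in spot_point('wrist',n)[:3]: print(n,round(e['p'],2),np.array(e['point']),proj(i,e['point']))
"; python3 caps.py wrist
```

```text
t 39.45 F [-0.121 -0.494 -0.185] T [-0.01   0.056 -0.032] w 0.203 [ 609.555 -222.012  186.459] jaw -1.6063 eff6 -0.006
port20_seat 0.55 [ 556.3 -272.    29.5] [335.615 246.396]
port29_seat 0.8 [ 633.4 -274.9   28.8] [340.362 163.622]
port38_seat 0.65 [ 485.1 -264.    24.3] [325.681 309.332]
port47_seat 0.82 [ 409.7 -261.9   30.8] [323.945 374.16 ]
wrist p 0.87 px (531,351) world (409,-495) d 70 n 1226
wrist p 0.69 px (467,313) world (463,-418) d 61 n 1209
wrist p 0.64 px (533,242) world (543,-473) d 59 n 1441
wrist p 0.61 px (279,268) world (516,-220) d 107 n 4763
wrist p 0.59 px (441,206) world (584,-376) d 68 n 3516
  spot 0.7 [ 416.4 -490.1    4. ] [524.869 345.178]
  spot 0.65 [ 470.2 -418.3   -1.4] [464.236 302.842]
  spot 0.6 [ 603.9 -226.2  164.2] [287.322 272.688]
  spot 0.58 [ 585.5 -379.8   -0.4] [440.926 202.726]
  spot 0.57 [ 543.5 -468.1    0.1] [524.197 239.528]
```

View pics/w18.png

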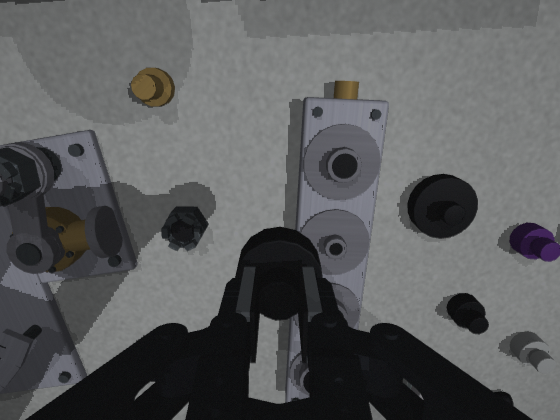

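```bash
cat > hole.py <<'E'
from h import *
def hole(im,i,c,win=22,z=41,thr=40):
    u,v=int(round(c[0])),int(round(c[1]))
    g=cv2.cvtColor(im,cv2.COLOR_RGB2GRAY)[v-win:v+win,u-win:u+win]
    g=cv2.resize(g,None,fx=4,fy=4,interpolation=cv2.INTER_CUBIC)
    m=(g<thr).astype(np.uint8); n,l,s,ce=cv2.connectedComponentsWithStats(m)
    best=min(range(1,n),key=lambda k:(np.hypot(*(ce[k]-2*2*win*0.5*2/2))if s[k,4]>60 else 1e9))
    p=(u-win+(ce[best][0]+.5)/4-.5, v-win+(ce[best][1]+.5)/4-.5)
    return p, np.sqrt(4*s[best,4]/np.pi)/4, ray(i,p,z)
E
python3 -c "
from hole import *
from gr import load
im,i=load('w18')
crop(im,344,165,25,25,'w18a.png',12)
for c in [(344,165),(336,249)]:
  for t in (35,45,55): print(t,hole(im,i,c,thr=t))
"
```

```text
35 ((np.float64(344.1408428827834), np.float64(165.52473077454093)), np.float64(24.007907580780522), array([ 634.155, -275.965,   41.   ]))
45 ((np.float64(331.0558155080214), np.float64(156.08790106951872)), np.float64(7.715176518808164), array([ 642.335, -265.105,   41.   ]))
55 ((np.float64(331.0975274725275), np.float64(155.82074175824175)), np.float64(10.764051215546116), array([ 642.552, -265.137,   41.   ]))
35 ((np.float64(335.50674332765476), np.float64(248.5861016467916)), np.float64(11.837902153355293), array([ 559.446, -270.088,   41.   ]))
45 ((np.float64(327.95314814814816), np.float64(239.43203703703705)), np.float64(7.329037678543799), array([ 568.554, -263.273,   41.   ]))
55 ((np.float64(329.61869461486026), np.float64(239.37056918882072)), np.float64(10.804635614304873), array([ 568.56 , -264.743,   41.   ]))
```

View pics/w18a.png

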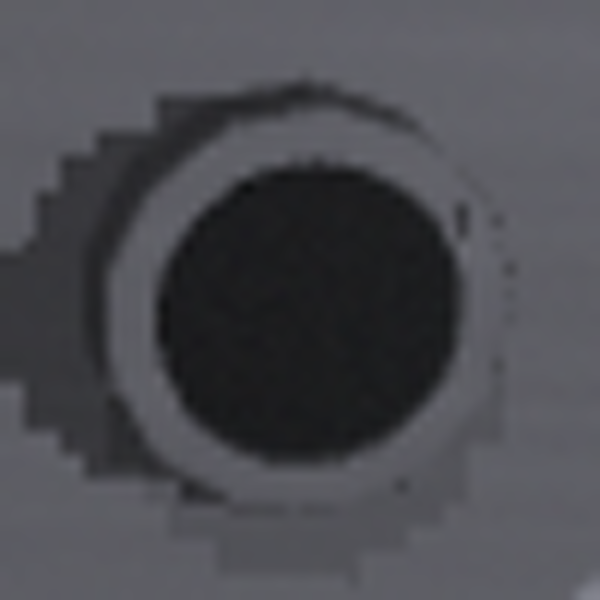

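```bash
python3 -c "
from h import *
go([634.2,-275.9,80],-1.62)"
```

```text
t 39.85 pos [ 609.446 -223.549  186.738] jaw -1.607 j6 1.15 J: [0.176 0.343 0.712] [-0.    -0.002  0.009] | rows~ 1.9429633705452045 0.06968775318279198
```

Call:
jog_arm --deltas '[{"x": 0.176, "y": 0.343, "z": 0, "wx": 0, "wy": 0, "wz": 0}, {"x": 0.176, "y": 0.343, "z": 0.4, "wx": 0, "wy": 0, "wz": 0}, {"x": 0.176, "y": 0.343, "z": 0.71, "wx": 0, "wy": 0, "wz": 0}, {"x": 0.176, "y": 0.343, "z": 0.71, "wx": 0, "wy": 0, "wz": 0}, {"x": 0.176, "y": 0.343, "z": 0.71, "wx": 0, "wy": 0, "wz": 0}]'

```text
time_s: 40.48
ee_pos: [635.1, -276.2, 82.2]
eef_rot: [3.14, -0.057, 0.007]
ft_force: [-0.1, -1.0, -0.4]
gripper_width: 0.201
```

```bash
python3 st.py; python3 -c "
from h import *
i,im=shot('wrist','w19.png')
go([634.2,-275.9,51],-1.61)"
```

```text
t 40.48 F [-0.071 -0.952 -0.38 ] T [-0.025  0.031 -0.057] w 0.201 [ 635.088 -276.242   82.219] jaw -1.6070 eff6 0.001
t 40.52 pos [ 635.241 -276.312   82.78 ] jaw -1.607 j6 1.10 J: [-0.008 -0.003  0.212] [ 0.001 -0.004  0.002] | rows~ 0.5087943157673028 0.034098675343733516
```

View pics/w19.png

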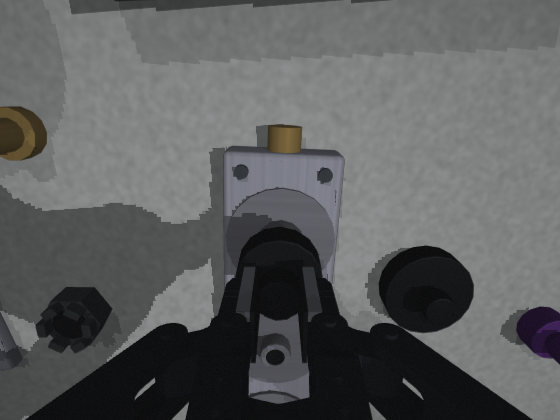

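Call:
jog_arm --deltas '[{"x": -0.008, "y": -0.003, "z": 0.05, "wx": 0, "wy": 0, "wz": 0}, {"x": -0.008, "y": -0.003, "z": 0.12, "wx": 0, "wy": 0, "wz": 0}, {"x": -0.008, "y": -0.003, "z": 0.17, "wx": 0, "wy": 0, "wz": 0}, {"x": -0.008, "y": -0.003, "z": 0.21, "wx": 0, "wy": 0, "wz": 0}, {"x": -0.008, "y": -0.003, "z": 0.225, "wx": 0, "wy": 0, "wz": 0}, {"x": -0.008, "y": -0.003, "z": 0.225, "wx": 0, "wy": 0, "wz": 0}]'

```text
time_s: 41.28
ee_pos: [634.6, -276.0, 51.0]
eef_rot: [3.139, -0.057, 0.011]
ft_force: [-4.8, 3.0, 17.7]
gripper_width: 0.204
```

```bash
python3 st.py
```

```text
t 41.27 F [-4.805  2.95  17.679] T [0.636 0.938 0.045] w 0.204 [ 634.627 -275.968   50.955] jaw -1.6070 eff6 0.003
```

Call:
jog_arm --deltas '[{"x": 0, "y": 0, "z": 0, "wx": 0, "wy": 0, "wz": 0}, {"x": 0, "y": 0, "z": 0, "wx": 0, "wy": 0, "wz": 0}, {"x": 0, "y": 0, "z": 0, "wx": 0, "wy": 0, "wz": 0}, {"x": 0, "y": 0, "z": 0, "wx": 0, "wy": 0, "wz": 0}, {"x": 0, "y": 0, "z": -0.4, "wx": 0, "wy": 0, "wz": 0}, {"x": 0, "y": 0, "z": -0.7, "wx": 0, "wy": 0, "wz": 0}, {"x": 0, "y": 0, "z": -0.7, "wx": 0, "wy": 0, "wz": 0}]' --grip -1

```text
time_s: 42.15
ee_pos: [635.2, -276.3, 159.8]
eef_rot: [3.136, -0.057, 0.019]
ft_force: [0.2, -0.3, -0.7]
gripper_width: 0.999
```

```bash
python3 st.py; python3 -c "
from h import *
i,im=shot('wrist','w20.png'); np.savez('w20.npz',E=i['extrinsics'],K=i['K'])
for e in spot_point('wrist','cap29'): print(e['p'],np.array(e['point']),proj(i,e['point']))
go([585,-377,130],-1.61)"
```

```text
t 42.15 F [ 0.187 -0.301 -0.716] T [-0.068  0.01   0.035] w 0.999 [ 635.168 -276.349  159.814] jaw -1.6069 eff6 0.000
0.95 [ 544.  -465.6    1.8] [479.006 278.704]
0.85 [ 583.8 -382.    -0.3] [393.883 242.75 ]
0.69 [ 630.1 -278.4   30. ] [281.586 209.46 ]
t 42.25 pos [ 633.705 -275.629  155.722] jaw -1.607 j6 1.10 J: [-0.301  0.687  0.171] [ 0.001 -0.004  0.002] | rows~ 1.8459045965490046 0.04081526682715928
```

View pics/w20.png

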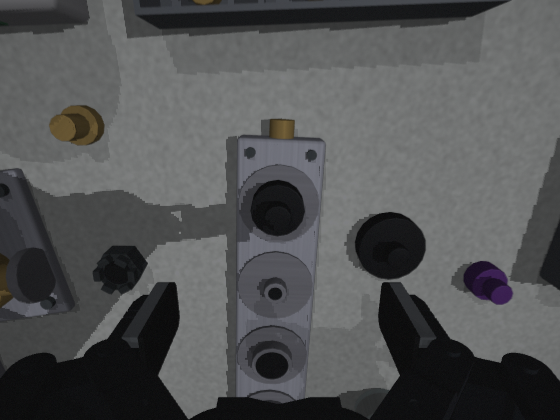

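```bash
python3 -c "
from hole import *
from gr import load
im,i=load('w20')
crop(im,391,246,45,45,'w20a.png',8)
for c in [(275,293),(271,363)]: print(hole(im,i,c,win=25,thr=35))
"
```

```text
((np.float64(274.6836118251928), np.float64(293.3050771208226)), np.float64(12.440987989579774), array([ 559.564, -270.04 ,   41.   ]))
((np.float64(262.07236140724945), np.float64(346.65804904051174)), np.float64(12.218319713454786), array([ 505.842, -256.647,   41.   ]))
```

View pics/w20a.png

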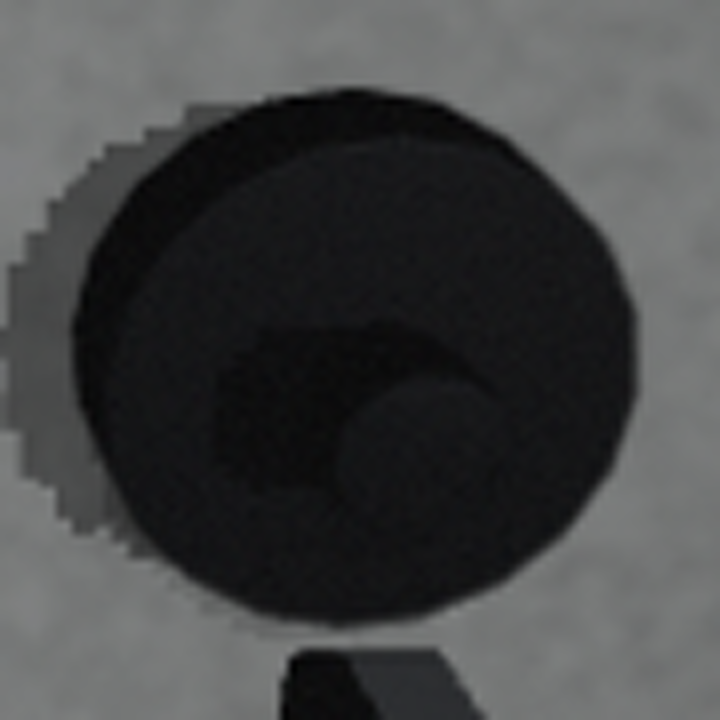

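```bash
python3 -c "
from ang import *
a=ang('w20.npz',(346,201),8,[(373,382),(110,382),(637,382)],18); print(a[0],np.linalg.norm(a[2]-a[1]),ang('w20.npz',(346,201),8,[(423,458)],36))
go([584.6,-377.5,110],-1.61)"
```

```text
[ 586.182 -374.955   18.   ] 58.142273729988034 [array([ 585.639, -374.563,   36.   ])]
t 42.25 pos [ 633.705 -275.629  155.722] jaw -1.607 j6 1.10 J: [-0.305  0.69   0.304] [ 0.001 -0.004  0.002] | rows~ 1.9517153748954725 0.04081526682715928
```

Call:
jog_arm --deltas '[{"x": -0.294, "y": 0.672, "z": 0, "wx": 0, "wy": 0, "wz": 0}, {"x": -0.294, "y": 0.672, "z": 0.1, "wx": 0, "wy": 0, "wz": 0}, {"x": -0.294, "y": 0.672, "z": 0.5, "wx": 0, "wy": 0, "wz": 0}, {"x": -0.294, "y": 0.672, "z": 0.738, "wx": 0, "wy": 0, "wz": 0}, {"x": -0.294, "y": 0.672, "z": 0.738, "wx": 0, "wy": 0, "wz": 0}, {"x": -0.294, "y": 0.672, "z": 0.738, "wx": 0, "wy": 0, "wz": 0}]'

```text
time_s: 43.0
ee_pos: [587.1, -375.1, 45.5]
eef_rot: [3.139, -0.056, 0.011]
ft_force: [-0.4, -1.0, 0.9]
gripper_width: 1.001
```

```bash
python3 st.py; python3 -c "
from h import *
i,im=shot('wrist','w21.png')
go([586,-374.8,22],-1.61)"
```

```text
t 43.00 F [-0.414 -1.     0.907] T [-0.002 -0.043  0.016] w 1.001 [ 587.059 -375.116   45.463] jaw -1.6067 eff6 -0.000
t 43.05 pos [ 587.347 -375.219   46.258] jaw -1.607 j6 0.94 J: [-0.01  -0.003  0.162] [ 0.002 -0.005  0.002] | rows~ 0.3887778914504787 0.04959970370162815
```

View pics/w21.png

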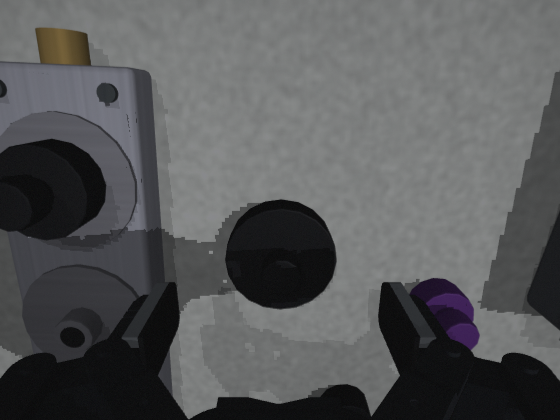

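Call:
jog_arm --deltas '[{"x": -0.008, "y": 0, "z": 0, "wx": 0, "wy": 0, "wz": 0}, {"x": -0.008, "y": 0, "z": 0, "wx": 0, "wy": 0, "wz": 0}, {"x": -0.01, "y": 0, "z": 0.08, "wx": 0, "wy": 0, "wz": 0}, {"x": -0.01, "y": 0, "z": 0.158, "wx": 0, "wy": 0, "wz": 0}, {"x": -0.01, "y": 0, "z": 0.158, "wx": 0, "wy": 0, "wz": 0}, {"x": -0.01, "y": 0, "z": 0.158, "wx": 0, "wy": 0, "wz": 0}]' --grip 0

```text
time_s: 43.8
ee_pos: [586.0, -375.3, 22.3]
eef_rot: [3.138, -0.056, 0.012]
ft_force: [-0.1, 0.7, -0.7]
gripper_width: 0.498
```

Call:
jog_arm --deltas '[{"x": 0, "y": 0, "z": 0, "wx": 0, "wy": 0, "wz": 0}, {"x": 0, "y": 0, "z": 0, "wx": 0, "wy": 0, "wz": 0}, {"x": 0, "y": 0, "z": 0, "wx": 0, "wy": 0, "wz": 0}, {"x": 0, "y": 0, "z": 0, "wx": 0, "wy": 0, "wz": 0}, {"x": 0, "y": 0, "z": 0, "wx": 0, "wy": 0, "wz": 0}]' --grip 1

```text
time_s: 44.42
ee_pos: [586.2, -375.4, 22.7]
eef_rot: [3.138, -0.056, 0.013]
ft_force: [-0.0, 0.5, 5.3]
gripper_width: 0.202
```

```bash
python3 st.py; python3 -c "
from h import *
go([409.9,-258.3,172],-1.61)"
```

```text
t 44.42 F [-0.033  0.456  5.267] T [ 0.075 -0.043  0.003] w 0.202 [ 586.245 -375.394   22.676] jaw -1.6066 eff6 0.010
t 44.42 pos [ 586.245 -375.394   22.676] jaw -1.607 j6 0.94 J: [-1.194 -0.735 -1.008] [ 0.002 -0.006  0.002] | rows~ 4.144788644476182 0.0513217132029732
```

Call:
jog_arm --deltas '[{"x": 0, "y": 0, "z": -0.4, "wx": 0, "wy": 0, "wz": 0}, {"x": 0, "y": 0, "z": -0.8, "wx": 0, "wy": 0, "wz": 0}, {"x": -0.4, "y": -0.3, "z": -0.9, "wx": 0, "wy": 0, "wz": 0}, {"x": -0.8, "y": -0.6, "z": -0.9, "wx": 0, "wy": 0, "wz": 0}, {"x": -0.9, "y": -0.73, "z": -0.9, "wx": 0, "wy": 0, "wz": 0}, {"x": -0.9, "y": -0.73, "z": -0.9, "wx": 0, "wy": 0, "wz": 0}, {"x": -0.9, "y": -0.73, "z": -0.9, "wx": 0, "wy": 0, "wz": 0}]'

```text
time_s: 45.3
ee_pos: [454.6, -261.1, 156.4]
eef_rot: [3.137, -0.056, 0.014]
ft_force: [0.0, 0.1, -0.7]
gripper_width: 0.201
```

```bash
python3 st.py; python3 -c "
from h import *
i,im=shot('wrist','w22.png'); np.savez('w22.npz',E=i['extrinsics'],K=i['K'])
go([409.9,-258.3,85],-1.61)"
```

```text
t 45.30 F [ 0.048  0.057 -0.693] T [-0.027 -0.038  0.031] w 0.201 [ 454.596 -261.05   156.359] jaw -1.6065 eff6 0.006
t 45.35 pos [ 454.759 -261.287  156.115] jaw -1.607 j6 0.96 J: [-0.304 -0.011  0.471] [ 0.002 -0.006  0.002] | rows~ 1.3461490593139316 0.05389762774037476
```

View pics/w22.png

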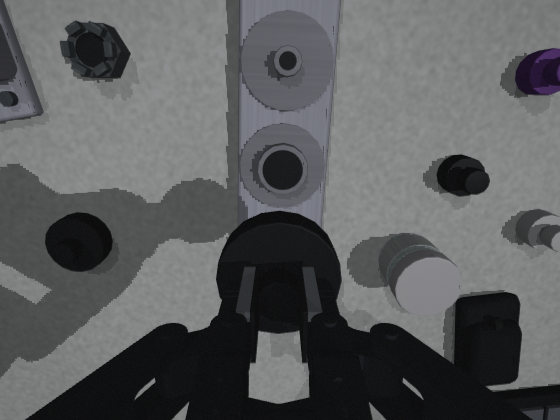

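```bash
python3 -c "
from hole import *
from gr import load
im,i=load('w22')
for c in [(287,61),(283,169)]: print(hole(im,i,c,win=26,thr=35))
"
```

```text
((np.float64(287.24251773049644), np.float64(60.20677304964539)), np.float64(16.748450292473795), array([ 559.262, -270.204,   41.   ]))
((np.float64(282.1267369398038), np.float64(169.51300053036329)), np.float64(38.7354259818947), array([ 484.846, -264.317,   41.   ]))
```

Call:
jog_arm --deltas '[{"x": -0.3, "y": -0.011, "z": 0, "wx": 0, "wy": 0, "wz": 0}, {"x": -0.3, "y": -0.011, "z": 0.3, "wx": 0, "wy": 0, "wz": 0}, {"x": -0.3, "y": -0.011, "z": 0.5, "wx": 0, "wy": 0, "wz": 0}, {"x": -0.3, "y": -0.011, "z": 0.5, "wx": 0, "wy": 0, "wz": 0}, {"x": -0.3, "y": -0.011, "z": 0.5, "wx": 0, "wy": 0, "wz": 0}]'

```text
time_s: 45.98
ee_pos: [411.1, -258.9, 81.3]
eef_rot: [3.137, -0.056, 0.015]
ft_force: [0.6, -0.0, 0.2]
gripper_width: 0.198
```

```bash
python3 st.py; python3 -c "
from h import *
go([410.4,-258.5,50.5],-1.61)"
```

```text
t 45.98 F [ 0.641 -0.003  0.25 ] T [ 0.032 -0.013 -0.019] w 0.198 [ 411.131 -258.895   81.283] jaw -1.6068 eff6 -0.001
t 45.98 pos [ 411.131 -258.895   81.283] jaw -1.607 j6 0.90 J: [-0.007 -0.003  0.205] [ 0.003 -0.006  0.002] | rows~ 0.49270504749915056 0.05724834114560823
```

Call:
jog_arm --deltas '[{"x": -0.006, "y": -0.002, "z": 0.05, "wx": 0.002, "wy": -0.006, "wz": 0}, {"x": -0.006, "y": -0.002, "z": 0.12, "wx": 0.002, "wy": -0.006, "wz": 0}, {"x": -0.006, "y": -0.002, "z": 0.17, "wx": 0.002, "wy": -0.006, "wz": 0}, {"x": -0.006, "y": -0.002, "z": 0.2, "wx": 0.002, "wy": -0.006, "wz": 0}, {"x": -0.006, "y": -0.002, "z": 0.21, "wx": 0.002, "wy": -0.006, "wz": 0}, {"x": -0.006, "y": -0.002, "z": 0.21, "wx": 0.002, "wy": -0.006, "wz": 0}]'

```text
time_s: 46.72
ee_pos: [410.5, -258.6, 51.0]
eef_rot: [3.14, -0.056, 0.001]
ft_force: [-6.2, 3.4, 25.2]
gripper_width: 0.204
```

```bash
python3 st.py
```

```text
t 46.73 F [-6.195  3.378 25.173] T [0.678 0.966 0.034] w 0.204 [ 410.46  -258.598   51.032] jaw -1.6066 eff6 -0.004
```

Seated (z 51.0 at 25 N). Release and lift, then look for cap38.

Call:
jog_arm --deltas '[{"x": 0, "y": 0, "z": 0, "wx": 0, "wy": 0, "wz": 0}, {"x": 0, "y": 0, "z": 0, "wx": 0, "wy": 0, "wz": 0}, {"x": 0, "y": 0, "z": 0, "wx": 0, "wy": 0, "wz": 0}, {"x": 0, "y": 0, "z": -0.3, "wx": 0, "wy": 0, "wz": 0}, {"x": 0, "y": 0, "z": -0.7, "wx": 0, "wy": 0, "wz": 0}, {"x": 0, "y": 0, "z": -0.7, "wx": 0, "wy": 0, "wz": 0}, {"x": 0, "y": 0, "z": -0.7, "wx": 0, "wy": 0, "wz": 0}]' --grip 0

```text
time_s: 47.6
ee_pos: [410.1, -258.3, 155.7]
eef_rot: [3.14, -0.056, 0.001]
ft_force: [-0.1, -0.2, -0.1]
gripper_width: 0.499
```

```bash
python3 st.py; python3 -c "
from h import *
i,im=shot('wrist','w23.png'); np.savez('w23.npz',E=i['extrinsics'],K=i['K'])
for e in spot_point('wrist','cap38'): print(e['p'],np.array(e['point']),proj(i,e['point']))
go([470,-417,130],-1.61)"
```

```text
t 47.60 F [-0.134 -0.228 -0.083] T [ 0.006 -0.004 -0.019] w 0.499 [ 410.133 -258.27   155.72 ] jaw -1.6067 eff6 -0.000
0.87 [ 410.5 -260.9   26.6] [282.699 201.489]
0.87 [ 545.4 -467.3    2.3] [555.63   7.46]
0.82 [ 468.  -415.    -1.5] [467.501 117.888]
0.73 [422.9 -80.9   0.8] [ 73.973 186.338]
0.7 [ 417.  -491.6    4.7] [553.543 176.986]
t 47.70 pos [ 409.92  -258.089  154.88 ] jaw -1.607 j6 0.91 J: [0.438 1.044 0.165] [0.    0.001 0.002] | rows~ 2.7472184308394314 0.01837295766193433
```

View pics/w23.png

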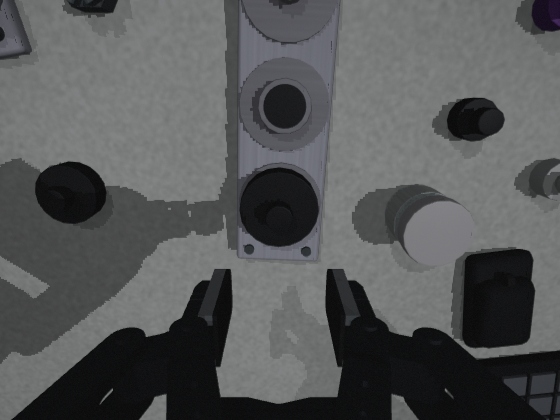

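```bash
python3 -c "
from h import *
from gr import load
im,i=load('w23')
crop(im,475,118,35,35,'w23a.png',10)
"
```

```text
(no output)
```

View pics/w23a.png

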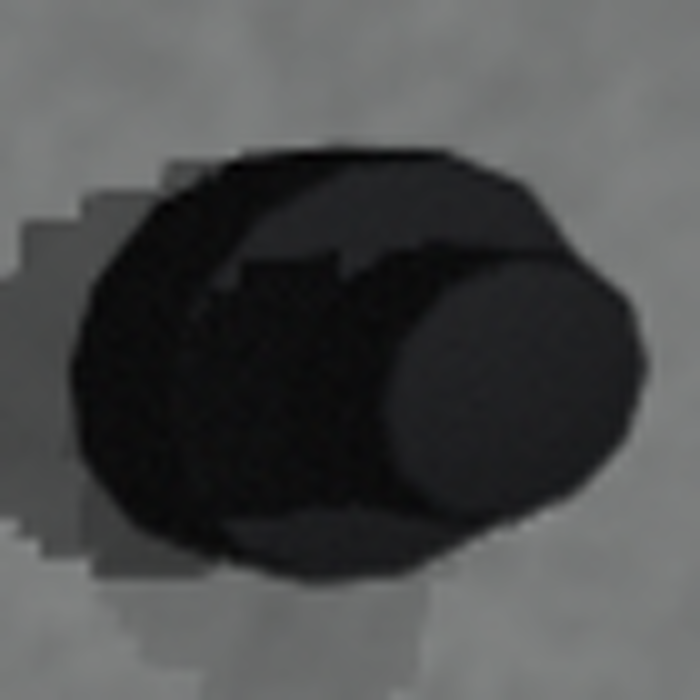

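```bash
python3 -c "
from h import *
from gr import load
im,i=load('w23'); k=ray(i,(491,121),36); print(k, ray(i,(460,120.5),0))
go([k[0],k[1],90],-1.61)
"
```

```text
[ 468.502 -412.798   36.   ] [ 466.272 -408.36     0.   ]
t 47.70 pos [ 409.92  -258.089  154.88 ] jaw -1.607 j6 0.91 J: [0.428 1.017 0.432] [0.    0.001 0.002] | rows~ 2.843149247295913 0.01837295766193433
```

Call:
jog_arm --deltas '[{"x": 0.2, "y": 0.4, "z": 0, "wx": 0, "wy": 0, "wz": 0}, {"x": 0.42, "y": 0.8, "z": 0, "wx": 0, "wy": 0, "wz": 0}, {"x": 0.425, "y": 1, "z": 0.2, "wx": 0, "wy": 0, "wz": 0}, {"x": 0.425, "y": 1, "z": 0.55, "wx": 0, "wy": 0, "wz": 0}, {"x": 0.425, "y": 1, "z": 0.55, "wx": 0, "wy": 0, "wz": 0}, {"x": 0.425, "y": 1, "z": 0.55, "wx": 0, "wy": 0, "wz": 0}]'

```text
time_s: 48.45
ee_pos: [468.5, -410.2, 73.0]
eef_rot: [-3.141, 0.056, 0.002]
ft_force: [0.5, -0.5, 0.6]
gripper_width: 0.496
```

```bash
python3 st.py; python3 -c "
from h import *
i,im=shot('wrist','w24.png'); np.savez('w24.npz',E=i['extrinsics'],K=i['K'])
go([468.5,-412.8,22],-1.61)"
```

```text
t 48.45 F [ 0.491 -0.451  0.611] T [ 0.013 -0.049  0.016] w 0.496 [ 468.45  -410.216   73.026] jaw -1.6064 eff6 0.000
t 48.50 pos [ 468.765 -410.459   73.888] jaw -1.606 j6 0.78 J: [-0.001  0.015  0.346] [ 0.001 -0.     0.003] | rows~ 0.8310597773011426 0.021197048416896534
```

View pics/w24.png

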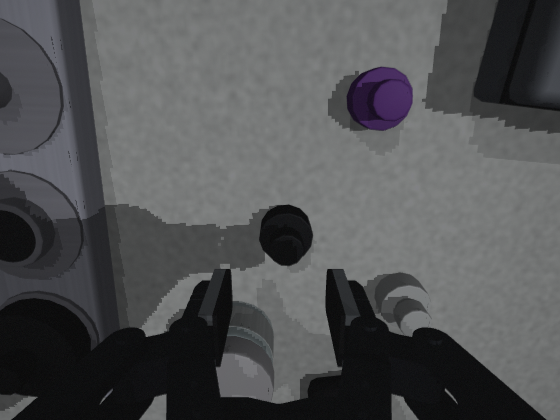

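```bash
python3 -c "
from h import *
from gr import load
im,i=load('w24'); crop(im,286,238,30,35,'w24a.png',10); print(proj(i,[468.5,-412.8,36]),proj(i,[468.5,-412.8,18]))"
```

```text
[284.964 250.79 ] [284.415 238.028]
```

View pics/w24a.png

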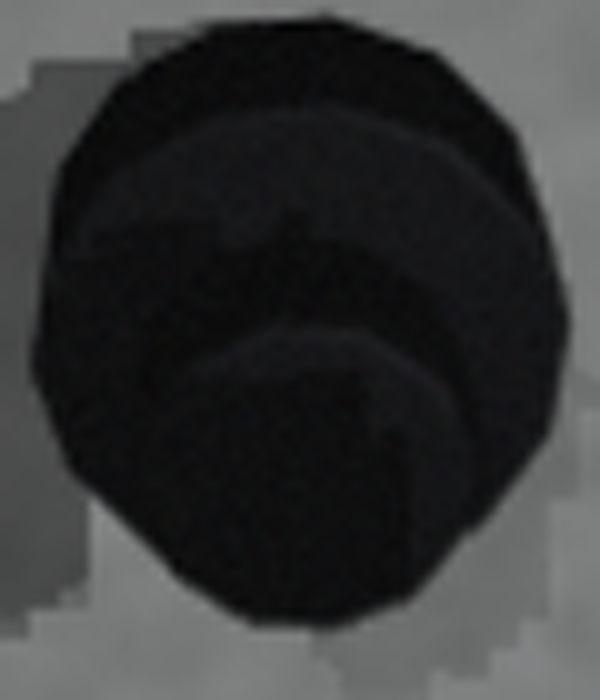

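Call:
jog_arm --deltas '[{"x": -0.001, "y": 0.022, "z": 0.1, "wx": 0, "wy": 0, "wz": 0}, {"x": -0.001, "y": 0.022, "z": 0.25, "wx": 0, "wy": 0, "wz": 0}, {"x": -0.001, "y": 0.022, "z": 0.343, "wx": 0, "wy": 0, "wz": 0}, {"x": -0.001, "y": 0.022, "z": 0.343, "wx": 0, "wy": 0, "wz": 0}, {"x": -0.001, "y": 0.022, "z": 0.343, "wx": 0, "wy": 0, "wz": 0}]'

```text
time_s: 49.12
ee_pos: [468.8, -414.0, 23.0]
eef_rot: [3.139, -0.056, 0.001]
ft_force: [0.0, 0.1, -0.1]
gripper_width: 0.502
```

Call:
jog_arm --deltas '[{"x": 0, "y": 0, "z": 0, "wx": 0, "wy": 0, "wz": 0}, {"x": 0, "y": 0, "z": 0, "wx": 0, "wy": 0, "wz": 0}, {"x": 0, "y": 0, "z": 0, "wx": 0, "wy": 0, "wz": 0}, {"x": 0, "y": 0, "z": 0, "wx": 0, "wy": 0, "wz": 0}, {"x": 0, "y": 0, "z": 0, "wx": 0, "wy": 0, "wz": 0}]' --grip 1

```text
time_s: 49.75
ee_pos: [469.1, -414.3, 23.8]
eef_rot: [3.138, -0.055, 0.003]
ft_force: [-0.0, 1.3, 5.9]
gripper_width: 0.2
```

```bash
python3 st.py; python3 -c "
from h import *
go([559.4,-270.1,110],-1.61)"
```

```text
t 49.75 F [-0.018  1.338  5.935] T [ 0.175  0.048 -0.062] w 0.200 [ 469.063 -414.291   23.752] jaw -1.6061 eff6 0.001
t 49.75 pos [ 469.063 -414.291   23.752] jaw -1.606 j6 0.78 J: [ 0.569 -0.98  -0.577] [ 0.002 -0.001  0.003] | rows~ 3.0522002363674128 0.026908427229551335
```

Call:
jog_arm --deltas '[{"x": 0, "y": 0, "z": -0.4, "wx": 0, "wy": 0, "wz": 0}, {"x": 0.05, "y": 0, "z": -0.7, "wx": 0, "wy": 0, "wz": 0}, {"x": 0.3, "y": -0.3, "z": -0.7, "wx": 0, "wy": 0, "wz": 0}, {"x": 0.57, "y": -0.65, "z": -0.7, "wx": 0, "wy": 0, "wz": 0}, {"x": 0.57, "y": -0.98, "z": -0.7, "wx": 0, "wy": 0, "wz": 0}, {"x": 0.57, "y": -0.98, "z": -0.7, "wx": 0, "wy": 0, "wz": 0}, {"x": 0.57, "y": -0.98, "z": -0.55, "wx": 0, "wy": 0, "wz": 0}, {"x": 0.57, "y": -0.98, "z": -0.45, "wx": 0, "wy": 0, "wz": 0}, {"x": 0.57, "y": -0.98, "z": -0.45, "wx": 0, "wy": 0, "wz": 0}]'

```text
time_s: 50.88
ee_pos: [559.0, -270.6, 89.9]
eef_rot: [3.139, -0.057, -0.0]
ft_force: [-0.2, -0.5, -0.1]
gripper_width: 0.201
```

```bash
python3 st.py; python3 -c "
from h import *
i,im=shot('wrist','w25.png')
go([559.8,-270.3,51.5],-1.61)"
```

```text
t 50.88 F [-0.155 -0.468 -0.133] T [0.029 0.04  0.021] w 0.201 [ 558.957 -270.633   89.902] jaw -1.6070 eff6 -0.005
t 50.92 pos [ 559.362 -270.749   90.697] jaw -1.607 j6 1.05 J: [ 0.003 -0.004  0.261] [ 0.001 -0.001  0.002] | rows~ 0.6272263044992155 0.021208145329566552
```

View pics/w25.png

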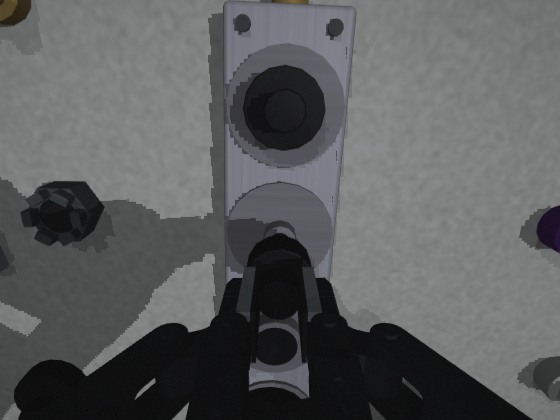

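Call:
jog_arm --deltas '[{"x": 0.003, "y": -0.003, "z": 0.06, "wx": 0, "wy": 0, "wz": 0}, {"x": 0.003, "y": -0.003, "z": 0.13, "wx": 0, "wy": 0, "wz": 0}, {"x": 0.003, "y": -0.003, "z": 0.2, "wx": 0, "wy": 0, "wz": 0}, {"x": 0.003, "y": -0.003, "z": 0.25, "wx": 0, "wy": 0, "wz": 0}, {"x": 0.003, "y": -0.003, "z": 0.27, "wx": 0, "wy": 0, "wz": 0}, {"x": 0.003, "y": -0.003, "z": 0.27, "wx": 0, "wy": 0, "wz": 0}]'

```text
time_s: 51.68
ee_pos: [560.3, -270.5, 52.3]
eef_rot: [3.138, -0.056, 0.004]
ft_force: [-5.8, 4.2, 23.7]
gripper_width: 0.194
```

```bash
python3 st.py
```

```text
t 51.67 F [-5.776  4.226 23.71 ] T [ 0.816  0.964 -0.019] w 0.194 [ 560.326 -270.457   52.293] jaw -1.6067 eff6 -0.001
```

Call:
jog_arm --deltas '[{"x": 0, "y": 0, "z": 0, "wx": 0, "wy": 0, "wz": 0}, {"x": 0, "y": 0, "z": 0, "wx": 0, "wy": 0, "wz": 0}, {"x": 0, "y": 0, "z": 0, "wx": 0, "wy": 0, "wz": 0}, {"x": 0, "y": 0, "z": -0.3, "wx": 0, "wy": 0, "wz": 0}, {"x": 0, "y": 0, "z": -0.7, "wx": 0, "wy": 0, "wz": 0}, {"x": 0, "y": 0, "z": -0.7, "wx": 0, "wy": 0, "wz": 0}]' --grip 0

```text
time_s: 52.42
ee_pos: [561.5, -271.0, 161.4]
eef_rot: [3.134, -0.056, 0.014]
ft_force: [0.6, -0.5, -1.0]
gripper_width: 0.503
```

```bash
python3 st.py; python3 -c "
from h import *
i,im=shot('wrist','w26.png')
for e in spot_point('wrist','cap38'): print(e['p'],np.array(e['point']),proj(i,e['point']))
go([440,-83,155],-1.61)"; python3 caps.py top
```

```text
t 52.42 F [ 0.553 -0.468 -0.978] T [-0.1    0.041  0.026] w 0.503 [ 561.547 -271.019  161.396] jaw -1.6066 eff6 -0.001
0.93 [422.9 -84.1   1.5] [ 98.945 332.045]
0.92 [ 632.5 -277.5   28.3] [283.731 111.206]
0.87 [ 561.1 -268.4   26.9] [275.334 202.053]
0.82 [ 411.9 -264.1   28.3] [276.932 353.076]
0.75 [ 543.8 -467.1    0.5] [495.872 203.825]
0.59 [ 417.5 -491.8    1.8] [501.281 322.456]
t 52.52 pos [ 559.955 -270.092  157.311] jaw -1.607 j6 1.05 J: [-0.844 -1.218  0.009] [ 0.002 -0.002  0.002] | rows~ 3.556107944259358 0.03022178172303272
top p 0.48 px (428,185) world (548,-470) d 37 n 100
top p 0.47 px (439,229) world (417,-493) d 34 n 107
  spot 0.67 [ 548.6 -468.7   -1.6] [425.704 185.363]
  spot 0.51 [ 419.9 -494.7    0. ] [438.019 228.464]
```

View pics/w26.png

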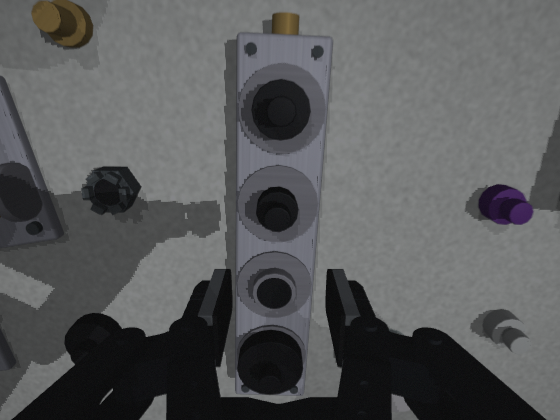

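Three caps are on their ports. Now cap38.

Call:
jog_arm --deltas '[{"x": -0.3, "y": -0.4, "z": 0, "wx": 0, "wy": 0, "wz": 0}, {"x": -0.6, "y": -0.7, "z": 0, "wx": 0, "wy": 0, "wz": 0}, {"x": -0.75, "y": -1, "z": 0, "wx": 0, "wy": 0, "wz": 0}, {"x": -0.75, "y": -1, "z": 0, "wx": 0, "wy": 0, "wz": 0}, {"x": -0.75, "y": -1, "z": 0, "wx": 0, "wy": 0, "wz": 0}]'

```text
time_s: 53.3
ee_pos: [453.0, -116.1, 155.1]
eef_rot: [3.139, -0.056, 0.001]
ft_force: [-0.1, 0.2, 0.0]
gripper_width: 0.5
```

```bash
python3 st.py; python3 -c "
from h import *
i,im=shot('wrist','w27.png'); np.savez('w27.npz',E=i['extrinsics'],K=i['K'])
for e in spot_point('wrist','cap38'): print(e['p'],np.array(e['point']),proj(i,e['point']))
go([420,-83,80],-1.61)"
```

```text
t 53.30 F [-0.051  0.152  0.009] T [-0.009 -0.033  0.031] w 0.500 [ 452.963 -116.056  155.089] jaw -1.6062 eff6 0.049
0.92 [421.4 -84.3  -2.5] [245.478 227.055]
0.68 [ 411.4 -261.2   27.4] [454.955 243.989]
0.61 [ 559.2 -274.1   27.9] [500.713  49.325]
t 53.40 pos [ 453.18  -116.708  155.043] jaw -1.607 j6 1.22 J: [-0.23  -0.217  0.5  ] [ 0.001 -0.     0.002] | rows~ 1.4192861331107456 0.017623253201483065
```

View pics/w27.png

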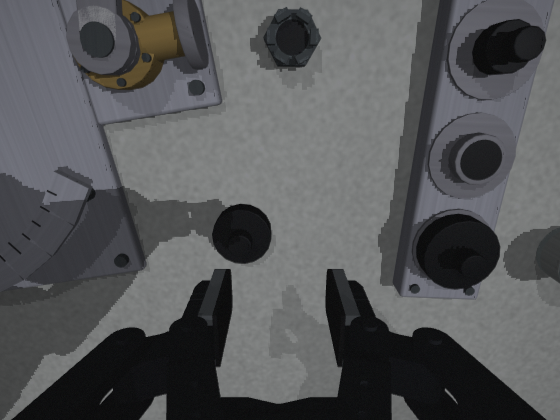

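```bash
python3 -c "
from h import *
from gr import load
im,i=load('w27'); crop(im,242,235,35,35,'w27a.png',10)"
```

```text
(no output)
```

View pics/w27a.png

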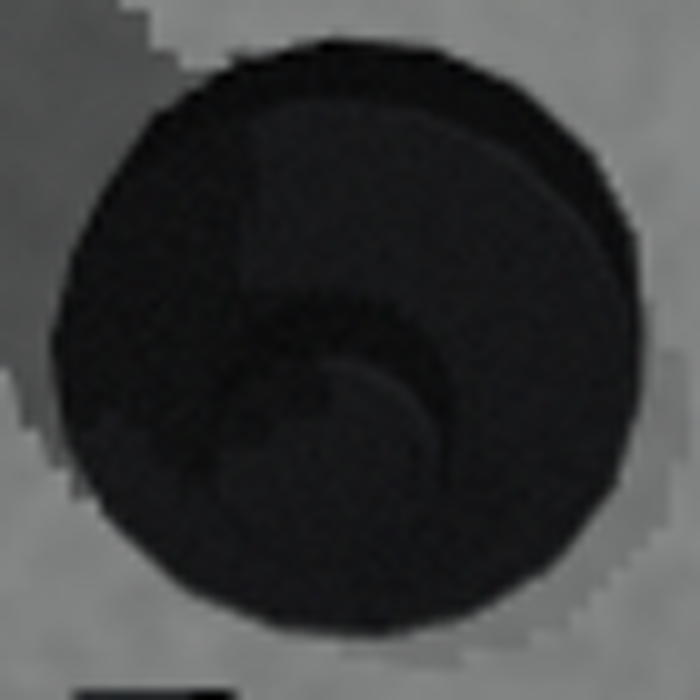

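```bash
python3 -c "
from ang import *
a=ang('w27.npz',(207,200),10,[(345,365),(55,365),(635,365)],18);print(a[0],np.linalg.norm(a[2]-a[1]),ang('w27.npz',(207,200),10,[(325,467)],36))
go([421,-83.5,50],-1.61)"
```

```text
[420.802 -82.605  18.   ] 49.58398324821393 [array([419.461, -82.622,  36.   ])]
t 53.40 pos [ 453.18  -116.708  155.043] jaw -1.607 j6 1.22 J: [-0.223 -0.215  0.7  ] [ 0.001 -0.     0.002] | rows~ 1.8363397371587626 0.017623253201483065
```

Call:
jog_arm --deltas '[{"x": -0.228, "y": -0.221, "z": 0.1, "wx": 0, "wy": 0, "wz": 0}, {"x": -0.228, "y": -0.221, "z": 0.4, "wx": 0, "wy": 0, "wz": 0}, {"x": -0.228, "y": -0.221, "z": 0.7, "wx": 0, "wy": 0, "wz": 0}, {"x": -0.228, "y": -0.221, "z": 0.7, "wx": 0, "wy": 0, "wz": 0}, {"x": -0.228, "y": -0.221, "z": 0.7, "wx": 0, "wy": 0, "wz": 0}]'

```text
time_s: 54.02
ee_pos: [420.8, -83.1, 50.7]
eef_rot: [3.139, -0.058, 0.001]
ft_force: [0.1, 0.6, 1.4]
gripper_width: 0.499
```

```bash
python3 st.py; python3 -c "
from h import *
i,im=shot('wrist','w28.png')
go([420.2,-82.7,22.5],-1.61); print(r.get_state()['joint_positions'])"
```

```text
t 54.02 F [0.09  0.636 1.41 ] T [-0.001 -0.001  0.025] w 0.499 [420.834 -83.099  50.712] jaw -1.6080 eff6 -0.002
t 54.08 pos [421.005 -83.073  51.163] jaw -1.608 j6 1.26 J: [-0.006 -0.003  0.191] [ 0.002 -0.001  0.001] | rows~ 0.4588351818208233 0.020676780164000607
[-0.348  0.537  2.197 -0.004  0.404  1.264]
```

View pics/w28.png

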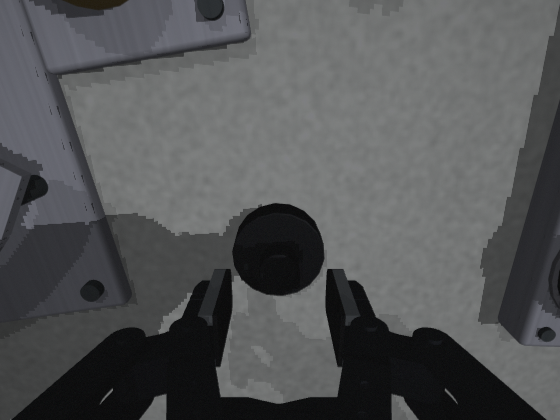

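Call:
jog_arm --deltas '[{"x": -0.005, "y": 0, "z": 0.1, "wx": 0, "wy": 0, "wz": 0}, {"x": -0.005, "y": 0, "z": 0.19, "wx": 0, "wy": 0, "wz": 0}, {"x": -0.005, "y": 0, "z": 0.19, "wx": 0, "wy": 0, "wz": 0}, {"x": -0.005, "y": 0, "z": 0.19, "wx": 0, "wy": 0, "wz": 0}]'

```text
time_s: 54.58
ee_pos: [420.5, -83.2, 23.1]
eef_rot: [3.138, -0.058, 0.004]
ft_force: [0.2, 0.8, 0.6]
gripper_width: 0.501
```

Call:
jog_arm --deltas '[{"x": 0, "y": 0, "z": 0, "wx": 0, "wy": 0, "wz": 0}, {"x": 0, "y": 0, "z": 0, "wx": 0, "wy": 0, "wz": 0}, {"x": 0, "y": 0, "z": 0, "wx": 0, "wy": 0, "wz": 0}, {"x": 0, "y": 0, "z": 0, "wx": 0, "wy": 0, "wz": 0}, {"x": 0, "y": 0, "z": 0, "wx": 0, "wy": 0, "wz": 0}]' --grip 1

```text
time_s: 55.2
ee_pos: [420.8, -83.3, 23.5]
eef_rot: [3.138, -0.058, 0.005]
ft_force: [-0.1, -0.8, 6.5]
gripper_width: 0.203
```

```bash
python3 st.py; python3 -c "
from h import *
go([485.1,-264.3,110],-1.61)"
```

```text
t 55.20 F [-0.081 -0.782  6.451] T [-0.247  0.12  -0.056] w 0.203 [420.774 -83.333  23.508] jaw -1.6078 eff6 -0.005
t 55.20 pos [420.774 -83.333  23.508] jaw -1.608 j6 1.26 J: [ 0.475  1.191 -0.572] [ 0.002 -0.002  0.001] | rows~ 3.3701807579854193 0.026816747994773127
```

Call:
jog_arm --deltas '[{"x": 0, "y": 0, "z": -0.4, "wx": 0, "wy": 0, "wz": 0}, {"x": 0, "y": 0.1, "z": -0.7, "wx": 0, "wy": 0, "wz": 0}, {"x": 0.2, "y": 0.4, "z": -0.75, "wx": 0, "wy": 0, "wz": 0}, {"x": 0.4, "y": 0.8, "z": -0.75, "wx": 0, "wy": 0, "wz": 0}, {"x": 0.47, "y": 1, "z": -0.75, "wx": 0, "wy": 0, "wz": 0}, {"x": 0.47, "y": 1, "z": -0.75, "wx": 0, "wy": 0, "wz": 0}]'

```text
time_s: 55.95
ee_pos: [485.6, -237.4, 136.4]
eef_rot: [3.138, -0.062, 0.006]
ft_force: [-0.7, 0.5, -0.8]
gripper_width: 0.202
```

```bash
python3 st.py; python3 -c "
from h import *
go([485.4,-264.3,80],-1.61)"
```

```text
t 55.95 F [-0.674  0.538 -0.827] T [-0.002 -0.037 -0.004] w 0.202 [ 485.56  -237.374  136.43 ] jaw -1.6101 eff6 -0.331
t 55.95 pos [ 485.56  -237.374  136.43 ] jaw -1.610 j6 1.03 J: [0.005 0.178 0.377] [ 0.002 -0.003 -0.   ] | rows~ 1.0003980044795304 0.02630678509431612
```

Call:
jog_arm --deltas '[{"x": 0.005, "y": 0.178, "z": 0, "wx": 0.002, "wy": -0.003, "wz": 0}, {"x": 0.005, "y": 0.178, "z": 0.2, "wx": 0.002, "wy": -0.003, "wz": 0}, {"x": 0.005, "y": 0.178, "z": 0.35, "wx": 0.002, "wy": -0.003, "wz": 0}, {"x": 0.005, "y": 0.178, "z": 0.35, "wx": 0.002, "wy": -0.003, "wz": 0}, {"x": 0.005, "y": 0.178, "z": 0.35, "wx": 0.002, "wy": -0.003, "wz": 0}]'

```text
time_s: 56.58
ee_pos: [485.6, -263.8, 84.8]
eef_rot: [3.141, -0.061, -0.001]
ft_force: [-0.6, -0.3, 0.2]
gripper_width: 0.2
```

```bash
python3 st.py; python3 -c "
from h import *
i,im=shot('wrist','w29.png')
go([485.4,-264.4,51.5],-1.61)"
```

```text
t 56.58 F [-0.612 -0.265  0.185] T [-0.005  0.008  0.004] w 0.200 [ 485.59  -263.821   84.776] jaw -1.6097 eff6 0.006
t 56.62 pos [ 485.743 -264.012   84.996] jaw -1.610 j6 0.99 J: [-0.002  0.003  0.223] [ 0. -0.  0.] | rows~ 0.5359994318824461 0.0043112832303055185
```

View pics/w29.png

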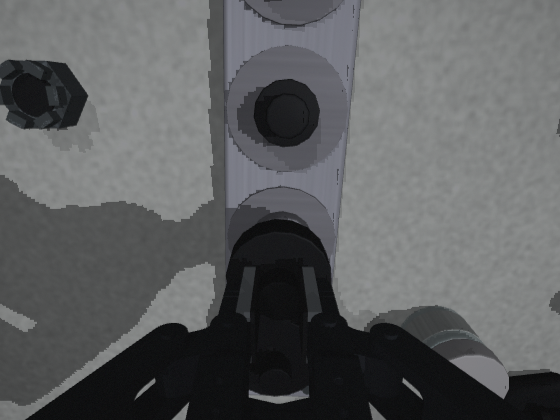

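Call:
jog_arm --deltas '[{"x": -0.002, "y": 0.003, "z": 0.06, "wx": 0, "wy": 0, "wz": 0}, {"x": -0.002, "y": 0.003, "z": 0.12, "wx": 0, "wy": 0, "wz": 0}, {"x": -0.002, "y": 0.003, "z": 0.17, "wx": 0, "wy": 0, "wz": 0}, {"x": -0.002, "y": 0.003, "z": 0.22, "wx": 0, "wy": 0, "wz": 0}, {"x": -0.002, "y": 0.003, "z": 0.235, "wx": 0, "wy": 0, "wz": 0}, {"x": -0.002, "y": 0.003, "z": 0.235, "wx": 0, "wy": 0, "wz": 0}]'

```text
time_s: 57.38
ee_pos: [485.7, -264.6, 51.9]
eef_rot: [3.139, -0.061, 0.003]
ft_force: [-6.9, 5.1, 33.2]
gripper_width: 0.198
```

```bash
python3 st.py
```

```text
t 57.38 F [-6.931  5.088 33.16 ] T [ 0.884  1.255 -0.004] w 0.198 [ 485.692 -264.617   51.885] jaw -1.6097 eff6 -0.007
```

Call:
jog_arm --deltas '[{"x": 0, "y": 0, "z": 0, "wx": 0, "wy": 0, "wz": 0}, {"x": 0, "y": 0, "z": 0, "wx": 0, "wy": 0, "wz": 0}, {"x": 0, "y": 0, "z": 0, "wx": 0, "wy": 0, "wz": 0}, {"x": 0, "y": 0, "z": -0.4, "wx": 0, "wy": 0, "wz": 0}, {"x": 0, "y": 0, "z": -0.8, "wx": 0, "wy": 0, "wz": 0}, {"x": 0, "y": 0, "z": -1, "wx": 0, "wy": 0, "wz": 0}, {"x": 0, "y": 0, "z": -1, "wx": 0, "wy": 0, "wz": 0}]' --grip 0

```text
time_s: 58.25
ee_pos: [486.1, -264.7, 203.8]
eef_rot: [3.137, -0.061, 0.008]
ft_force: [0.8, -0.8, -1.1]
gripper_width: 0.498
```

```bash
python3 st.py; python3 -c "
from h import *
i,im=shot('wrist','w30.png')
for e in spot_point('wrist','cap38'): print(e['p'],np.array(e['point']),proj(i,e['point']))
i,im=shot('scene','s30.png'); crop(im,180,235,50,60,'s30a.png',5)
go([435,184,225],-1.70)"
```

```text
t 58.25 F [ 0.838 -0.793 -1.144] T [-0.008  0.022 -0.021] w 0.498 [ 486.071 -264.73   203.812] jaw -1.6096 eff6 -0.000
0.93 [ 488.8 -265.    29.1] [278.853 185.318]
0.93 [ 411.7 -260.9   26.8] [277.731 259.788]
0.92 [ 559.9 -272.3   29.1] [284.136 104.618]
0.84 [ 630.1 -277.9   30.4] [288.226  11.806]
0.61 [ 542.1 -467.7    0.1] [489.993 114.798]
0.57 [ 419.  -494.2    3.4] [499.224 235.196]
t 58.40 pos [ 485.056 -264.097  200.678] jaw -1.610 j6 0.99 J: [-0.45  -2.972 -0.164] [ 0.   -0.    0.06] | rows~ 7.22463179529044 0.4826948955573981
```

View pics/w30.png

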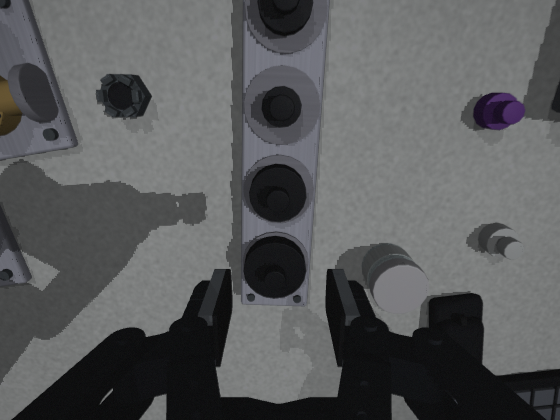

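View pics/s30a.png

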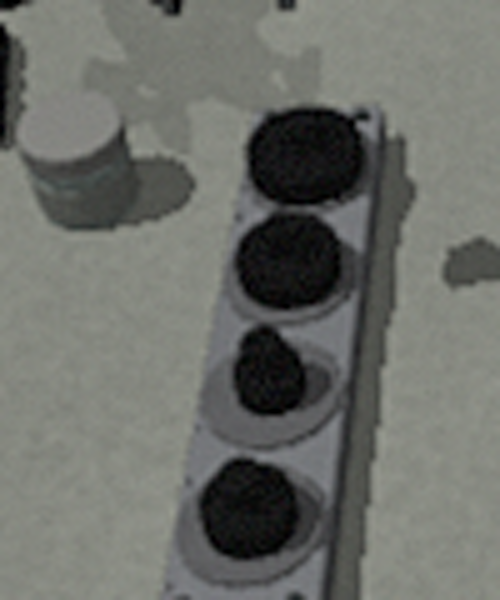

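```bash
python3 -c "
from h import *
for f,P in (('w4',dict(pv=(279.0,55.5),kn=(278.6,200),l1=(279.0,222),l2=(279.0,232),sc=(279.1,247.5))),('w15',dict(pv=(277.85,52.5),kn=(278.1,199),l1=(277.7,220),l2=(277.7,230),sc=(277.6,247)))):
    z=np.load(f+'.npz'); i=dict(extrinsics=z['E'],K=z['K'])
    pv=ray(i,P['pv'],58); a=lambda q,h:np.arctan2(*(ray(i,q,h)-pv)[1::-1])
    print(f,'knob',a(P['kn'],91),'line',a(P['l1'],51),a(P['l2'],51),'screw',a(P['sc'],66),pv)
"
```

```text
w4 knob 3.0090873462161967 line 3.012242539299506 3.0122404816540986 screw 3.012744864607949 [547.32  170.816  58.   ]
w15 knob 3.013910893806681 line 3.0116980094616737 3.011748256956265 screw 3.0111186854029186 [547.407 170.464  58.   ]
```

```bash
python3 -c "
from h import *
i,im=shot('top','t31.png'); print(r.get_state()['time_s'])
print(r.close_job())"
```

```text
58.45
the job is handed in; nothing more can be done
None
```

View pics/t31.png

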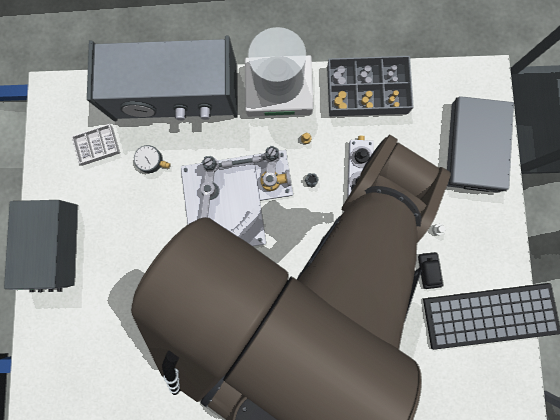

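The job is done and handed in at 58 s of the 210 s allowed; no verdict was reported.

- **Lever:** I swung it onto the index clamp first. After both nuts were tightened, it read about 0.003 rad from the clamp line in the wrist picture. It may have shifted by about a millimetre at nut A while that nut turned. I pushed it back in the same grip.
- **Nuts A and B:** Each was turned clockwise until the torque jumped to about 0.2 N m, then on to the first slot in line with the groove. The loose readings were 0.1 N m or less. By the gripper angle on the flats, both are within about 0.01 rad of the groove, and close pictures after release show the groove running into a slot on each.
- **Caps:** All four were present, and each was pressed onto the port of its own size with 18 to 33 N. Each came down within about 1 mm of the expected height, and the last views show all four seated. The largest cap had been knocked about 2 cm aside before I reached it, so I located it again first.
- **Other things on the bench:** The purple and white look-alikes were not touched, and I moved none of the other items.

In the last top picture the arm hid part of the lever and the port block. The last clear view of the lever and nuts was before the cap work; the ports were checked again after the last cap.

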